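# Steady and dress the counter display stand in a battery shop

## Task

Steady the display stand: before anything goes on it, screw both of its front stabiliser feet down until each just touches the counter and bears on it, without jacking the stand up off its pads. Then stand all the small batteries that are on the counter upright on the stand's upper deck, long sides along the deck and not overhanging it, and lay the ticket rail flat on the lower step, between its ends, flush along its whole length against the upright face behind it. Leave the other things on the counter alone, and the stand where it is.

Things in the scene. Friction and masses are not known exactly. Their poses are not given: they have to be found in the camera images.
- table: The counter: flat grey top, its surface at z = 0.
- stand: Two-step display stand of white folded sheet steel, 330 mm wide, 4 kg, free on four rubber pads. Origin on the counter under it; x points from its front (the robot's side) to its back, y to its left seen from the robot. Two steel outriggers (top 40 mm above the counter) reach forward from its front corners to the stabiliser feet.
- deck_mid (a point): Centre of the stand's upper deck, on its top face, 85 mm above the counter (stand frame x = 0.070, y = 0); same axes as the stand. The deck is 130 mm deep (x) and 330 mm wide (y), flat, with a grey mat.
- face_foot (a point): Middle of the line where the lower step meets the upright face behind it (stand frame x = 0.005, y = 0, z = 0.045); same axes as the stand. The step runs 62 mm forward from here (to -x) and 165 mm to either side; the face looks to -x and rises 40 mm to the deck.
- leveller_l: Left stabiliser foot, one piece with its screw: a black wing knob, 46 mm long (its x), 14 mm thick (its y, the way to pinch it), 26 mm tall, on a 10 mm stem with a rubber sole 34 mm across. Origin: middle of the wing; the sole is 78 mm below it. Stand frame x = -0.090, y = +0.155. It turns and sinks as one piece, its axes too. Only the stem is within 20 mm below the wing.
- leveller_r: Right stabiliser foot, one piece with its screw: a black wing knob, 46 mm long (its x), 14 mm thick (its y, the way to pinch it), 26 mm tall, on a 10 mm stem with a rubber sole 34 mm across. Origin: middle of the wing; the sole is 78 mm below it. Stand frame x = -0.090, y = -0.155. It turns and sinks as one piece, its axes too. Only the stem is within 20 mm below the wing.
- screw_l (a joint): Turn of the left stabiliser screw, rad. It grows as the wing is turned clockwise seen from above; this lowers the foot 6 mm per full turn (0.955 mm per rad). At 0 the sole is 8 mm over the counter, so it meets the counter at 8.38 and bears on it at about 8.7. Starts at 3.1 to 5.8. It stays where it is left (friction 0.05 N m); turned well past contact it raises the stand off its pads.
- screw_r (a joint): Turn of the right stabiliser screw, rad. It grows as the wing is turned clockwise seen from above; this lowers the foot 6 mm per full turn (0.955 mm per rad). At 0 the sole is 8 mm over the counter, so it meets the counter at 8.38 and bears on it at about 8.7. Starts at 3.1 to 5.8. It stays where it is left (friction 0.05 N m); turned well past contact it raises the stand off its pads.
- battery1_mid (a point): A sealed battery, a black block 43 mm (its x) by 97 mm (its y, the long side) by 52 mm high with two flat tabs 6 mm tall on top, 0.4 to 0.7 kg, standing upright on the counter at the start. The point is its centre, half-way up the 52 mm. It may be absent (None).
- battery2_mid (a point): A sealed battery, a black block 43 mm (its x) by 97 mm (its y, the long side) by 52 mm high with two flat tabs 6 mm tall on top, 0.4 to 0.7 kg, standing upright on the counter at the start. The point is its centre, half-way up the 52 mm. It may be absent (None).
- battery3_mid (a point): A sealed battery, a black block 43 mm (its x) by 97 mm (its y, the long side) by 52 mm high with two flat tabs 6 mm tall on top, 0.4 to 0.7 kg, standing upright on the counter at the start. The point is its centre, half-way up the 52 mm. It may be absent (None).
- rail_mid (a point): Ticket rail: a straight aluminium bar of rectangular section, 28 mm deep (its x), 260 mm long (its y) and 24 mm high, 0.16 kg, with blank paper strips in both long sides, so that either side may face front. Lies flat on the counter to the left of the stand at the start. The point is its centre, half-way up.
- spray: Spray can, 52 mm across, 130 mm tall; origin under its centre. Leave alone.
- grease: Round grease jar, 56 mm across, 55 mm tall; origin under its centre. Leave alone.
- driver: Screwdriver, 200 mm long, lying; origin under its middle. Leave alone.
- spanner: Spanner, 180 mm long, lying; origin under its middle. Leave alone.
- fuses: Flat cardboard box, 60 by 90 by 35 mm; origin under its centre. Leave alone.
- bulbs: Small white carton, a 50 mm cube; origin under its centre. Leave alone.
There are look-alikes about, which are no part of the job. Leave any red or turquoise look-alike of the part that bears battery2_mid alone.

How it is judged:
By the outcome, as a careful person would: the job done as asked, in the order asked, and still so for the second after the job is handed in, with the robot touching nothing.
Of battery1, battery2, battery3 only 2 to 3 are there at a start; the rules pass over those that are not, and their reading is None.
At some moment in a run one of battery1, battery2, battery3, rail may be knocked a few centimetres aside while the robot is not near it.
Once in a run the grip may slacken for a moment while it holds something.
It also fails if it takes over 210 s, if anything falls off the work surface, if the arm or the gripper's body presses on something with over 40 N, if the wrist force passes 120 N, or if a joint passes its speed limit or range.

## Robot

A 6-joint arm with a two-finger parallel gripper is mounted at the origin on the work surface. World frame = base frame: x ahead of the robot, y to its left, z up, the work surface at z = 0. Lengths are in m, angles in degrees, forces in N, time in s.
With the tool pointing down it reaches from about 0.3 to 0.75 m from the base axis. Payload 8.5 kg.
Tool frame: the origin (TCP) lies between the finger pads; the fingertips stand ahead of it and the grasp point (between the pads) lies 8 mm behind it (env.tcp_to_tips is the z of the fingertips in the tool frame, in m); z points along the fingers, x is the direction in which the jaws open and shut, and the axes are right-handed (so a half turn about z gives the same grasp; the last joint's range is limited). The gripper opens to 85 mm and grips with 20 to 120 N. Pads are 22 mm wide; open, the fingers measure 114 mm over their backs; the gripper's body (76 mm by 85 mm) begins 54 mm behind the grasp point. The pads swing forward as they close: fully open they stand 13 mm farther back than shut.
Start: joints at [-85.732, 21.807, 74.336, -0, 83.858, -12.336], TCP at [0.157, -0.527, 0.242] pointing down, gripper open.
Joint ranges: [-178.18, 178.18], [-50.72, 133.34], [12.68, 142.11], [-81.47, 261.47], [9.98, 163.14], [-165.26, 165.26]. Speed limits (degrees/s): [136.94, 136.94, 180, 180, 180, 180].

## Interface

Orientations are given as a 3x3 rotation matrix whose columns are the frame's x, y, z axes.
In Python, from rig import observe, viewer, env gives the robot as it stands.
- The arm moves only by the tool jog_arm, never from a script. Its arguments are lists of equal length, an entry for each row: "dr": the turn, a rotation vector about the tool's x, y, z in rad, a list of three; "slide": the shift along the tool's x, y, z in m, a list of three; "gripper": the opening, from -1 (shut) to 1 (fully open), so that 0 is half open. In form: {"dr": [[rx, ry, rz], ...], "slide": [[dx, dy, dz], ...], "gripper": [gripper, ...]}. A call has exactly 10 rows; each row shifts and turns the commanded pose from where the row before left it, along the tool's axes as they then stand; what a row does not reach is not made up. A row lasts 1/10 s, in which the tool goes at most 50 mm and 8.59 degrees, less where a joint would pass 70% of its speed; a pose out of reach is approached as far as the arm can. A call is refused whole if a number of a shift passes 0.05 or a number of a turn 0.15, either way. A call with a gripper value outside its range is refused whole. The fingers move at their own pace and stop on an object; "force" is the grip in N (left out, the last holds). Time passes only in rows, so rows that do not move let the fingers close, or fill a call up. It gives the time, the measured TCP pose, the force and the opening at its end, in the units of the state.
- observe(): the state, without advancing time (a new reading comes with each control period).
- viewer.get_image(name): name is "scene" or "top" or "wrist"; returns a dict with "pixels" (420x560x3 uint8, blue, green, red), "camera_matrix" (3x3 intrinsics, pixels), "R" (3x3) and "t" (3): a world point X has camera coordinates R X + t. Camera axes: x right, y down, z forward; pixel columns grow to the right and rows downward; lengths in m; the calibration is good to about 2 mm. A picture is of the moment at which its call begins. There is no depth.
- env.close_job(): hands the job in, once; it reports no verdict.
The state is a dict: "time_s": time; "q": joint angles; "qvel": joint speeds; "joint_efforts": joint torques, N m; "position": TCP position; "tool_rot": TCP orientation; "ft_force": force on the tool from outside, world axes, zero at the start; "wrist_torque": the same for the moment, N m; "grip_width": finger opening in m.
Only numpy, scipy, OpenCV 4.12 (cv2) and the standard library are available. Lean on these libraries where they do the work, as an engineer would, in place of code of your own. Each camera call takes 0.05 s, during which the arm holds its last target.

## Working session

There is one attempt and no reset: what is moved stays moved. The work goes in short steps, Python scripts to look and compute and a tool call to move; the robot and the scene stay as the last step left them, time stands still between calls to the robot, and variables do not carry over. Pictures are saved under pics/ and viewed, and the job is handed in when it is done.

Besides the shell and the picture viewer there is one more tool, called after "Emit:" as a command line: name --argument value ..., lists and objects as JSON in quotes. jog_arm: Moves the arm, as the interface text tells. Its arguments: {"type":"object","properties":{"dr":{"type":"array","items":{"type":"array","items":{"type":"number"}}},"slide":{"type":"array","items":{"type":"array","items":{"type":"number"}}},"gripper":{"type":"array","items":{"type":"number"}},"force":{"type":"number"}},"required":["dr","slide","gripper"]}

```bash
ls; mkdir -p pics; python3 - <<'E'
from rig import observe, viewer, env
import cv2
s=observe()
for k,v in s.items(): print(k,v)
print(env.tcp_to_tips)
for n in ("scene","top","wrist"):
    im=viewer.get_image(n); cv2.imwrite(f"pics/{n}0.png",im["pixels"]); print(n,im["camera_matrix"],im["R"],im["t"])
E
```

```text
pics
time_s 0.0
q [-8.57314919e+01  2.18419686e+01  7.43863324e+01  7.47857832e-04
  8.38582661e+01 -1.23367722e+01]
qvel [0.06364662 0.0679499  0.08105005 0.06829675 0.013105   0.02904433]
joint_efforts [-5.39848479e-04 -4.48461950e+01 -2.31277835e+01 -1.70427106e-04
  4.79993570e-03  2.54983900e-05]
position [ 0.15714721 -0.52677396  0.24169331]
tool_rot [[ 2.85775264e-01 -9.58296660e-01 -9.95141316e-05]
 [-9.58295533e-01 -2.85775084e-01  1.50765576e-03]
 [-1.47322014e-03 -3.35486775e-04 -9.99998859e-01]]
ft_force [ 0.65783537  0.19389091 -1.01160398]
wrist_torque [-0.03992772  0.04220374 -0.08076754]
grip_width 0.08541845523010659
0.011
scene [[523.98931038   0.         286.70419942]
 [  0.         523.98931038 209.31645615]
 [  0.           0.           1.        ]] [[ 0.22473993  0.97436529  0.01021002]
 [ 0.7416949  -0.1642595  -0.65031338]
 [-0.6319657   0.1537241  -0.75959743]] [-0.12230224 -0.37379693  1.86391239]
top [[545.18018852   0.         278.32789847]
 [  0.         545.18018852 211.47678617]
 [  0.           0.           1.        ]] [[ 0.02516241 -0.99966604  0.0058873 ]
 [-0.9837875  -0.02580791 -0.17747145]
 [ 0.17756412 -0.00132624 -0.98410834]] [-0.01696411  0.55375866  1.63289832]
wrist [[339.27075467   0.         279.54349423]
 [  0.         339.27075467 214.49807078]
 [  0.           0.           1.        ]] [[ 2.85412853e-01 -9.58404258e-01 -8.83676252e-04]
 [-9.23718656e-01 -2.75329052e-01  2.66341431e-01]
 [-2.55506064e-01 -7.52009995e-02 -9.63878343e-01]] [-0.55053665 -0.03555609  0.37868798]
```

View pics/scene0.png

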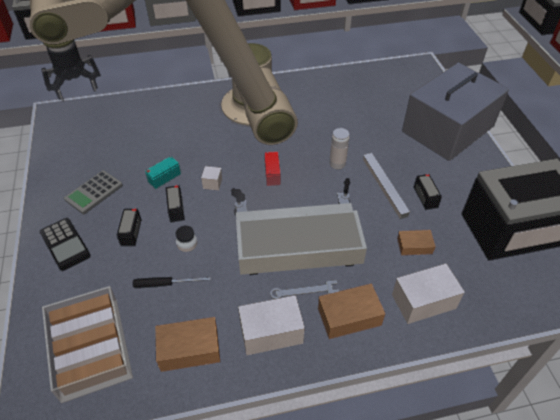

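View pics/top0.png

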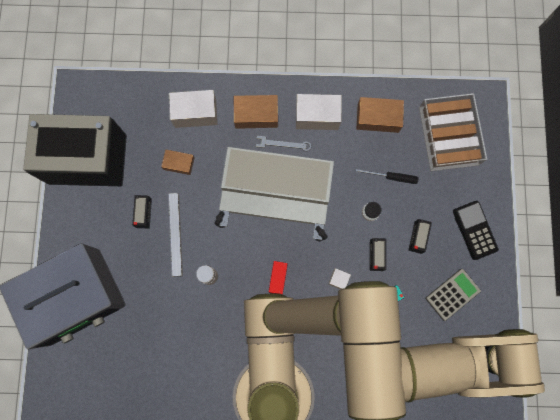

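View pics/wrist0.png

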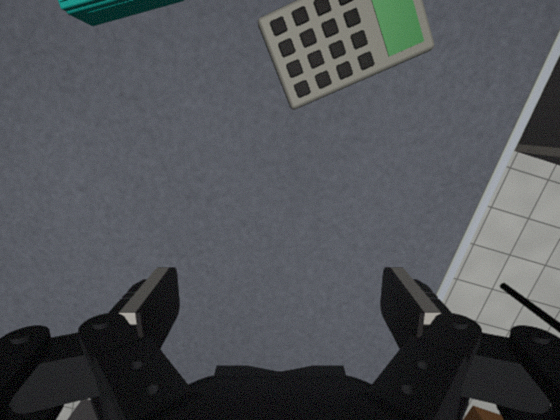

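```bash
cat > h.py <<'E'
from rig import observe, viewer, env
import numpy as np, cv2
from scipy.spatial.transform import Rotation as Ro
def ray(im,uv,z):
    K,R,t=im["camera_matrix"],np.array(im["R"]),np.array(im["t"])
    d=R.T@np.linalg.solve(K,np.array([uv[0],uv[1],1.]));c=-R.T@t
    return c+d*(z-c[2])/d[2]
def proj(im,X):
    p=im["camera_matrix"]@(np.array(im["R"])@np.array(X)+np.array(im["t"]));return p[:2]/p[2]
def tri(a,ua,b,ub):
    A=[];B=[]
    M=np.zeros((3,3));v=np.zeros(3)
    for im,uv in((a,ua),(b,ub)):
        R,t=np.array(im["R"]),np.array(im["t"]);d=R.T@np.linalg.solve(im["camera_matrix"],[uv[0],uv[1],1.]);d/=np.linalg.norm(d);c=-R.T@t
        P=np.eye(3)-np.outer(d,d);M+=P;v+=P@c
    return np.linalg.solve(M,v)
def crop(im,u0,v0,u1,v1,name,k=4):
    c=im["pixels"][v0:v1,u0:u1]; cv2.imwrite("pics/"+name,cv2.resize(c,None,fx=k,fy=k,interpolation=cv2.INTER_CUBIC))
E
python3 - <<'E'
from h import *
t=viewer.get_image("top")
crop(t,120,140,320,280,"t1.png",4);crop(t,200,130,400,280,"t2.png",4);crop(t,300,180,500,320,"t3.png",4)
s=viewer.get_image("scene"); crop(s,210,130,450,290,"s1.png",3.3)
for n,p,z in [("batL",(142,211),.026),("bat2",(378,254),.026),("bat3",(421,236),.026),("rail",(175,235),.012),("lvl",(222,218),.083),("lvr",(320,233),.083),("deckc",(277,174),.085)]: print(n,ray(t,p,z))
E
```

```text
batL [0.54860512 0.42327791 0.026     ]
bat2 [ 0.43287076 -0.31400761  0.026     ]
bat3 [ 0.49243633 -0.44823681  0.026     ]
rail [0.47756588 0.3184661  0.012     ]
lvl [0.52354637 0.16660739 0.083     ]
lvr [ 0.48559121 -0.12947475  0.083     ]
deckc [0.66392855 0.00430443 0.085     ]
```

View pics/t1.png

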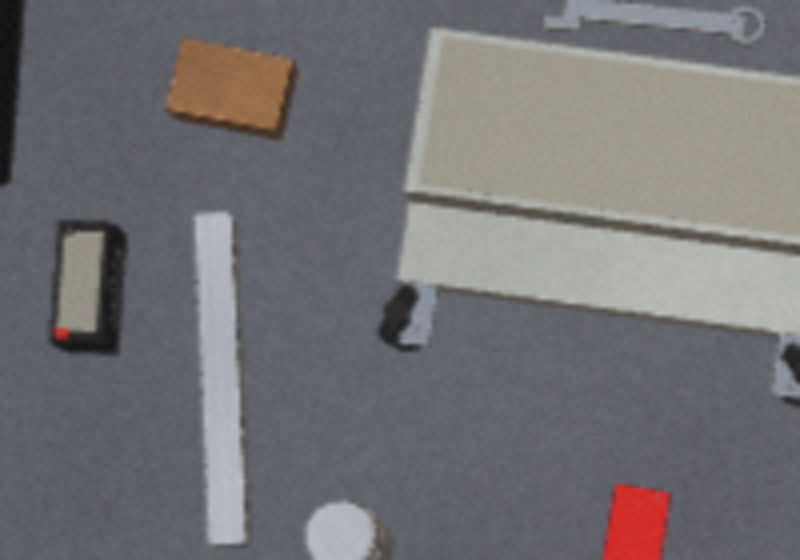

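View pics/t2.png

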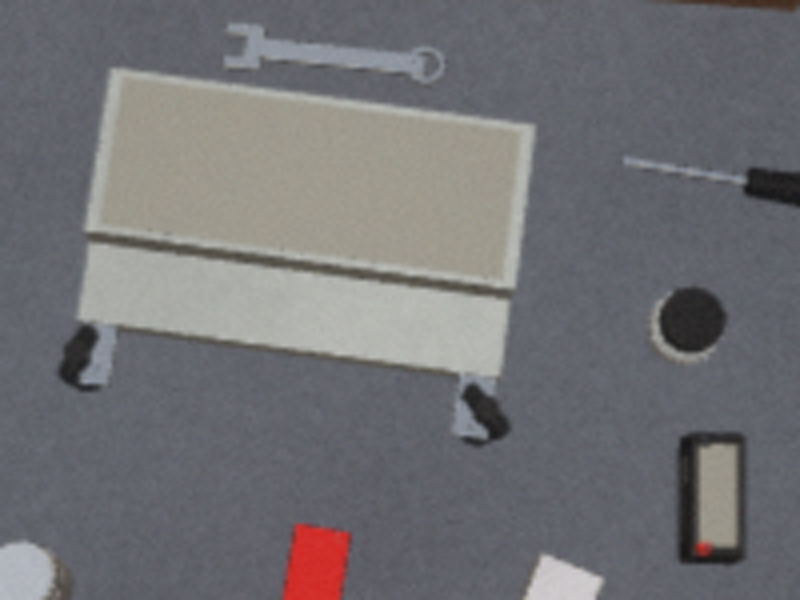

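View pics/t3.png

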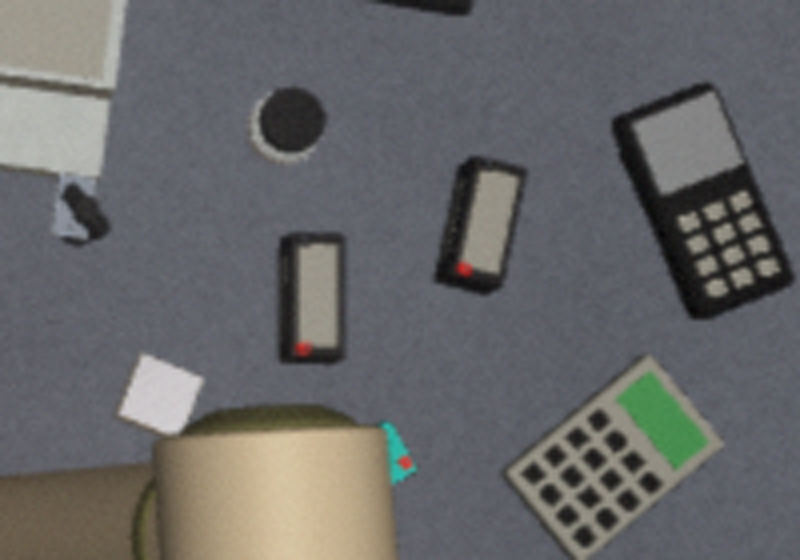

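View pics/s1.png

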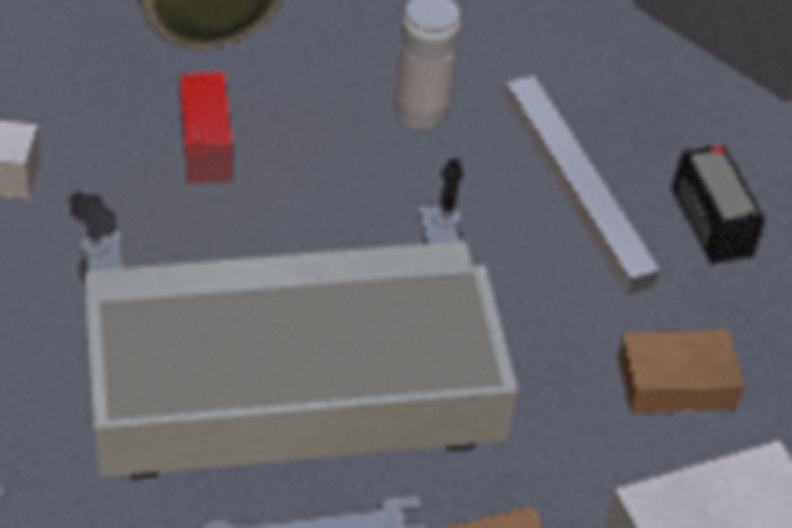

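```bash
python3 - <<'E'
from h import *
t=viewer.get_image("top");s=viewer.get_image("scene")
def T(x,y):return (200+x/4-.4,130+y/4-.4)
src=[];dst=[]
for (p,q,z) in [((109,68),(.135,.165),.085),((536,125),(.135,-.165),.085),((512,290),(.005,-.165),.085),((86,233),(.005,.165),.085),((78,320),(-.057,.165),.045),((498,376),(-.057,-.165),.045)]:
    src.append(q);dst.append(ray(t,T(*p),z)[:2])
def S(x,y):return (210+x/3.3-.35,130+y/3.3-.35)
for (p,q,z) in [((97,425),(.135,-.165),.085),((517,390),(.135,.165),.085),((483,265),(.005,.165),.085)]:
    src.append(q);dst.append(ray(s,S(*p),z)[:2])
src=np.array(src);dst=np.array(dst)
def fit(a,b):
    am,bm=a.mean(0),b.mean(0);H=(a-am).T@(b-bm);th=np.arctan2(H[0,1]-H[1,0],H[0,0]+H[1,1]);R=np.array([[np.cos(th),-np.sin(th)],[np.sin(th),np.cos(th)]])
    return th,bm-R@am,R
th,o,R=fit(src,dst);print(np.degrees(th),o);print(np.round((dst-(src@R.T+o))*1e3,1))
for n,q in [("L",(-.09,.155)),("R",(-.09,-.155)),("deck",(.07,0)),("ff",(.005,0))]: print(n,o+R@q)
# batteries: label quads? use mask
hsv=cv2.cvtColor(t["pixels"],cv2.COLOR_BGR2HSV)
E
```

```text
-6.356062931091995 [0.59462757 0.01238579]
[[-0.3 -0.3]
 [-0.4 -2. ]
 [-0.9  0.9]
 [-1.8 -2.6]
 [-0.3 -2. ]
 [ 0.9  0.5]
 [-0.5  3.7]
 [ 1.4  1.3]
 [ 2.1  0.6]]
L [0.52234035 0.17639663]
R [ 0.48802123 -0.13169783]
deck [0.66419729 0.00463631]
ff [0.59959684 0.01183225]
```

```bash
cat >> h.py <<'E'
def yaw(s=None):
    s=s or observe();r=np.array(s["tool_rot"]);return np.degrees(np.arctan2(r[1,0],r[0,0]))
def to(x,y,z,yw=None,vmax=.045):
    "shows slide (tool axes) needed now, and turn about tool z (rad), + rows"
    s=observe();r=np.array(s["tool_rot"]);d=np.array([x,y,z])-s["position"]
    l=r.T@d
    y0=yaw(s);dz=0 if yw is None else -np.radians(yw-y0)
    print("pos",np.round(s["position"],4),"yaw %.2f q6 %.1f"%(y0,s["q"][5]),"slide now-axes",np.round(l,4),"turn dz %.3f"%dz, "tilt",np.round(r[:2,2],4))
    if yw is not None:
        a=np.radians(yw);R2=np.array([[np.cos(a),np.sin(a),0],[np.sin(a),-np.cos(a),0],[0,0,-1]])
        print("slide in final axes",np.round(R2.T@d,4))
    print("F",np.round(s["ft_force"],1),"T",np.round(s["wrist_torque"],2),"w %.4f"%s["grip_width"],"t %.1f"%s["time_s"])
E
python3 - <<'E'
from h import *
w=viewer.get_image("wrist");s=observe()
c=-np.array(w["R"]).T@np.array(w["t"]);r=np.array(s["tool_rot"])
print("cam in tool",r.T@(c-s["position"]),"axis",r.T@np.array(w["R"])[2])
to(.488,-.132,.22,125)
E
```

```text
cam in tool [ 0.0009732  -0.06639361 -0.13213223] axis [1.59105229e-04 2.66535063e-01 9.63825210e-01]
pos [ 0.1571 -0.527   0.2423] yaw -73.40 q6 -12.3 slide now-axes [-0.284  -0.4299  0.0223] turn dz -3.463 tilt [-0.0001  0.0002]
slide in final axes [0.1338 0.4976 0.0223]
F [ 0.2 -0.9 -0.2] T [-0.04 -0.03 -0.02] w 0.0851 t 0.4
```

Emit:
jog_arm --dr '[[0, 0, 0], [0, 0, 0], [0, 0, 0], [0, 0, 0], [0, 0, 0], [0, 0, 0], [0, 0, 0], [0, 0, 0], [0, 0, 0], [0, 0, 0]]' --slide '[[-0.026, -0.04, 0.002], [-0.026, -0.04, 0.002], [-0.026, -0.04, 0.002], [-0.026, -0.04, 0.002], [-0.026, -0.04, 0.002], [-0.026, -0.04, 0.002], [-0.026, -0.04, 0.002], [-0.026, -0.04, 0.002], [-0.026, -0.04, 0.002], [-0.026, -0.04, 0.002]]' --gripper '[1, 1, 1, 1, 1, 1, 1, 1, 1, 1]'

```text
time_s: 1.4
position: [0.4672, -0.1618, 0.2225]
tool_rot: [[0.286, -0.958, 0.0], [-0.958, -0.286, -0.0], [0.0, -0.0, -1.0]]
ft_force: [0.8, -1.2, 0.4]
grip_width: 0.0853
```

Emit:
jog_arm --dr '[[0, 0, -0.15], [0, 0, -0.15], [0, 0, -0.15], [0, 0, -0.15], [0, 0, -0.15], [0, 0, -0.15], [0, 0, -0.15], [0, 0, -0.15], [0, 0, -0.15], [0, 0, -0.15]]' --slide '[[0, 0, 0], [0, 0, 0], [0, 0, 0], [0, 0, 0], [0, 0, 0], [0, 0, 0], [0, 0, 0], [0, 0, 0], [0, 0, 0], [0, 0, 0]]' --gripper '[1, 1, 1, 1, 1, 1, 1, 1, 1, 1]'

```text
time_s: 2.4
position: [0.4662, -0.1636, 0.2223]
tool_rot: [[0.975, 0.223, 0.0], [0.223, -0.975, -0.0], [0.0, 0.0, -1.0]]
ft_force: [-0.1, 0.4, 0.2]
grip_width: 0.0854
```

Emit:
jog_arm --dr '[[0, 0, -0.15], [0, 0, -0.15], [0, 0, -0.15], [0, 0, -0.15], [0, 0, -0.15], [0, 0, -0.15], [0, 0, -0.15], [0, 0, -0.15], [0, 0, -0.15], [0, 0, -0.15]]' --slide '[[0, 0, 0], [0, 0, 0], [0, 0, 0], [0, 0, 0], [0, 0, 0], [0, 0, 0], [0, 0, 0], [0, 0, 0], [0, 0, 0], [0, 0, 0]]' --gripper '[1, 1, 1, 1, 1, 1, 1, 1, 1, 1]'

```text
time_s: 3.4
position: [0.4662, -0.1636, 0.2224]
tool_rot: [[-0.154, 0.988, 0.0], [0.988, 0.154, -0.0], [-0.0, 0.0, -1.0]]
ft_force: [-0.2, -0.1, 0.6]
grip_width: 0.0855
```

```bash
python3 - <<'E'
from h import *
to(.488,-.132,.22,125)
w=viewer.get_image("wrist");cv2.imwrite("pics/w1.png",w["pixels"])
t=viewer.get_image("top");cv2.imwrite("pics/top1.png",t["pixels"])
E
```

```text
pos [ 0.4662 -0.1636  0.2224] yaw 98.85 q6 -131.9 slide now-axes [0.0279 0.0264 0.0024] turn dz -0.456 tilt [ 0.0001 -0.0001]
slide in final axes [0.0134 0.036  0.0024]
F [-0.2 -0.1  0.6] T [-0.02 -0.05 -0.05] w 0.0855 t 3.4
```

View pics/w1.png

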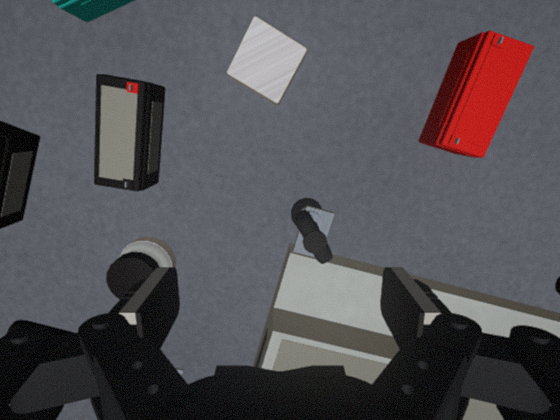

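```bash
python3 - <<'E'
from h import *
print(np.round(observe()["q"],1))
w=viewer.get_image("wrist")
crop(w,260,170,370,280,"w1c.png",6)
m=(w["pixels"].max(2)<60).astype(np.uint8)
E
```

```text
[ -33.1   17.2   85.    -0.    77.9 -131.7]
```

View pics/w1c.png

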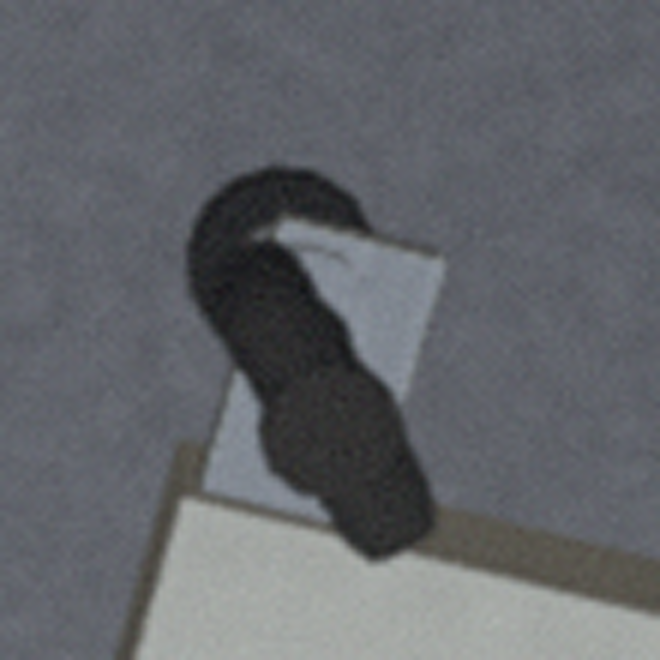

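```bash
python3 - <<'E'
from h import *
w=viewer.get_image("wrist")
C=lambda x,y:(260+x/6-.4,170+y/6-.4)
for z in(.095,.085):
    a=ray(w,C(265,265),z);b=ray(w,C(398,535),z);print(a,b,np.linalg.norm(b-a),np.degrees(np.arctan2(*(a-b)[1::-1])),(a+b)/2)
# stand corner check: step right front corner
print(ray(w,C(185,495),.045))
th=np.radians(-6.36);R=np.array([[np.cos(th),-np.sin(th)],[np.sin(th),np.cos(th)]]);print(np.array([.59463,.01239])+R@[-.057,-.165])
E
```

```text
[ 0.46636555 -0.14539157  0.095     ] [ 0.50165379 -0.1210684   0.095     ] 0.042858796611688496 -145.4226199231098 [ 0.48400967 -0.13322999  0.095     ]
[ 0.46897581 -0.14426734  0.085     ] [ 0.5056237 -0.119007   0.085    ] 0.04451012970648816 -145.42261992310975 [ 0.48729976 -0.13163717  0.085     ]
[ 0.51960532 -0.14633027  0.045     ]
[ 0.51970291 -0.14528032]
```

Emit:
jog_arm --dr '[[0, 0, -0.15], [0, 0, -0.15], [0, 0, -0.15], [0, 0, 0], [0, 0, 0], [0, 0, 0], [0, 0, 0], [0, 0, 0], [0, 0, 0], [0, 0, 0]]' --slide '[[0, 0, 0], [0, 0, 0], [0, 0, 0], [0.014, 0.035, 0.02], [0, 0, 0.025], [0, 0, 0.025], [0, 0, 0.025], [0, 0, 0.0], [0, 0, 0], [0, 0, 0]]' --gripper '[1, 1, 1, 1, 1, 1, 1, 1, 1, 1]'

```text
time_s: 4.6
position: [0.4878, -0.1327, 0.1287]
tool_rot: [[-0.562, 0.827, 0.002], [0.827, 0.562, -0.001], [-0.002, 0.001, -1.0]]
ft_force: [0.2, -0.7, -0.1]
grip_width: 0.0854
```

```bash
python3 - <<'E'
from h import *
to(.487,-.132,.073,124.6)
w=viewer.get_image("wrist");cv2.imwrite("pics/w2.png",w["pixels"])
E
```

```text
pos [ 0.4878 -0.1327  0.1287] yaw 124.21 q6 -152.9 slide now-axes [ 0.0012 -0.0004  0.0557] turn dz -0.007 tilt [ 0.0021 -0.0012]
slide in final axes [ 0.001  -0.0003  0.0557]
F [ 0.2 -0.7 -0.1] T [ 0.02 -0.02 -0.01] w 0.0854 t 4.6
```

View pics/w2.png

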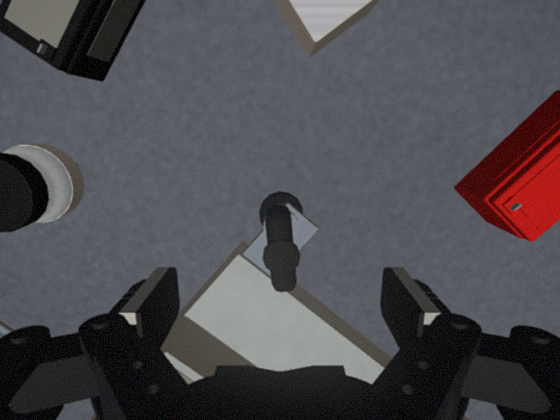

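Emit:
jog_arm --dr '[[0, 0, 0], [0, 0, 0], [0, 0, 0], [0, 0, 0], [0, 0, 0], [0, 0, 0], [0, 0, 0], [0, 0, 0], [0, 0, 0], [0, 0, 0]]' --slide '[[0.001, 0, 0.014], [0, 0, 0.014], [0, 0, 0.014], [0, 0, 0.014], [0, 0, 0], [0, 0, 0], [0, 0, 0], [0, 0, 0.0], [0, 0, 0], [0, 0, 0]]' --gripper '[1, 1, 1, 1, -1, -1, -1, -1, -1, -1]' --force 40

```text
time_s: 5.65
position: [0.4871, -0.1324, 0.072]
tool_rot: [[-0.563, 0.826, 0.001], [0.826, 0.563, -0.002], [-0.002, 0.0, -1.0]]
ft_force: [-1.5, -5.2, 3.7]
grip_width: 0.0132
```

```bash
python3 - <<'E'
from h import *
to(.487,-.132,.073,124.6)
w=viewer.get_image("wrist");cv2.imwrite("pics/w3.png",w["pixels"])
E
```

```text
pos [ 0.4871 -0.1324  0.072 ] yaw 124.27 q6 -152.9 slide now-axes [ 0.0004  0.0001 -0.001 ] turn dz -0.006 tilt [ 0.0014 -0.0019]
slide in final axes [ 0.0004  0.0001 -0.001 ]
F [-1.5 -5.2  3.7] T [-0.58  0.19  0.04] w 0.0132 t 5.7
```

View pics/w3.png

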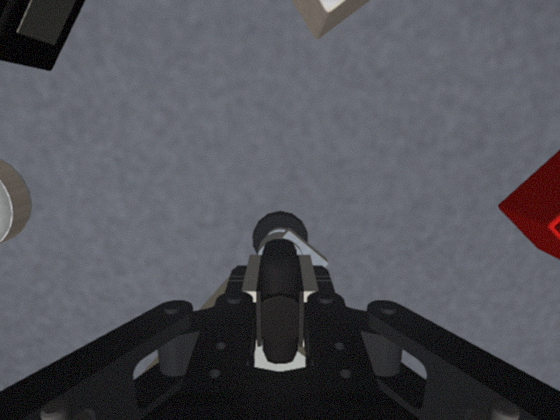

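Emit:
jog_arm --dr '[[0, 0, 0.15], [0, 0, 0.15], [0, 0, 0.15], [0, 0, 0.15], [0, 0, 0.15], [0, 0, 0.15], [0, 0, 0.15], [0, 0, 0.15], [0, 0, 0.15], [0, 0, 0.15]]' --slide '[[0, 0, 0.0001], [0, 0, 0.0002], [0, 0, 0.0001], [0, 0, 0.0002], [0, 0, 0.0001], [0, 0, 0.0002], [0, 0, 0.0001], [0, 0, 0.0002], [0, 0, 0.0001], [0, 0, 0.0001]]' --gripper '[-1, -1, -1, -1, -1, -1, -1, -1, -1, -1]'

```text
time_s: 6.7
position: [0.4874, -0.1299, 0.0705]
tool_rot: [[0.788, 0.615, 0.002], [0.615, -0.788, 0.002], [0.003, -0.001, -1.0]]
ft_force: [5.4, 11.5, 3.8]
grip_width: 0.0135
```

```bash
python3 - <<'E'
from h import *
to(.487,-.132,.073,-54)
w=viewer.get_image("wrist");cv2.imwrite("pics/w4.png",w["pixels"])
E
```

```text
pos [ 0.4874 -0.1299  0.0705] yaw 37.97 q6 -66.6 slide now-axes [-0.0015  0.0014 -0.0025] turn dz 1.605 tilt [0.0021 0.0024]
slide in final axes [ 0.0014  0.0015 -0.0025]
F [ 5.4 11.5  3.8] T [ 1.61 -0.7   0.03] w 0.0135 t 6.7
```

View pics/w4.png

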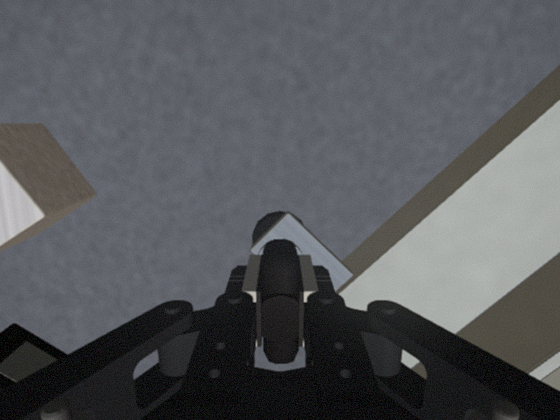

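Emit:
jog_arm --dr '[[0, 0, 0], [0, 0, 0], [0, 0, 0], [0, 0, 0.1], [0, 0, 0.1], [0, 0, 0.1], [0, 0, 0.1], [0, 0, 0.1], [0, 0, 0], [0, 0, 0]]' --slide '[[0.0015, -0.001, 0], [0.001, -0.001, 0], [0, 0, 0], [0, 0, 0.0001], [0, 0, 0.0001], [0, 0, 0.0001], [0, 0, 0.0001], [0, 0, 0.0001], [0, 0, 0], [0, 0, 0]]' --gripper '[-1, -1, -1, -1, -1, -1, -1, -1, -1, -1]'

```text
time_s: 7.75
position: [0.4883, -0.1293, 0.0701]
tool_rot: [[0.985, 0.171, 0.003], [0.171, -0.985, -0.002], [0.002, 0.002, -1.0]]
ft_force: [2.4, -4.6, 3.5]
grip_width: 0.014
```

```bash
python3 - <<'E'
from h import *
to(.487,-.132,.073,-54)
E
```

```text
pos [ 0.4883 -0.1293  0.0701] yaw 9.84 q6 -38.1 slide now-axes [-0.0018  0.0024 -0.0029] turn dz 1.114 tilt [ 0.0026 -0.002 ]
slide in final axes [ 0.0014  0.0027 -0.0029]
F [ 2.4 -4.6  3.5] T [-0.7  -0.23 -0.07] w 0.0140 t 7.8
```

Emit:
jog_arm --dr '[[0, 0, 0.1], [0, 0, 0.1], [0, 0, 0.1], [0, 0, 0.1], [0, 0, 0.1], [0, 0, 0.1], [0, 0, 0.1], [0, 0, 0], [0, 0, 0], [0, 0, 0]]' --slide '[[0, -0.001, 0.0001], [0, 0, 0.0001], [0, 0, 0.0001], [0, 0, 0.0001], [0, 0, 0.0001], [0, 0, 0.0001], [0, 0, 0.0001], [0, 0, 0], [0, 0, 0], [0, 0, 0]]' --gripper '[-1, -1, -1, -1, -1, -1, -1, -1, -1, -1]'

```text
time_s: 8.75
position: [0.4896, -0.1295, 0.0695]
tool_rot: [[0.864, -0.504, 0.006], [-0.504, -0.864, -0.004], [0.007, 0.001, -1.0]]
ft_force: [8.1, -9.5, -0.1]
grip_width: 0.013
```

```bash
python3 - <<'E'
from h import *
to(.487,-.132,.073,-54)
w=viewer.get_image("wrist");cv2.imwrite("pics/w5.png",w["pixels"])
E
```

```text
pos [ 0.4896 -0.1295  0.0695] yaw -30.27 q6 2.1 slide now-axes [-0.0009  0.0035 -0.0035] turn dz 0.414 tilt [ 0.006  -0.0042]
slide in final axes [ 0.0005  0.0036 -0.0035]
F [ 8.1 -9.5 -0.1] T [-1.28 -0.98 -0.04] w 0.0130 t 8.8
```

View pics/w5.png

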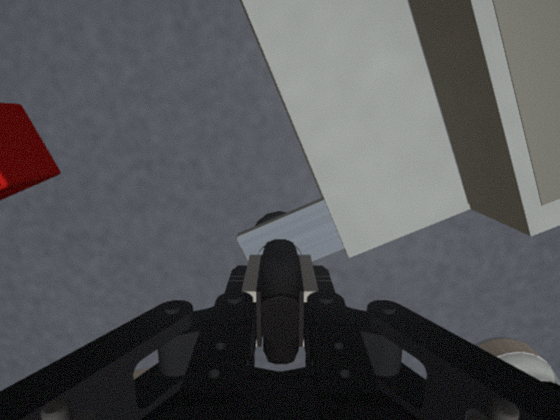

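Emit:
jog_arm --dr '[[0, 0, 0], [0, 0, 0], [0, 0, 0.05], [0, 0, 0.05], [0, 0, 0.05], [0, 0, 0.05], [0, 0, 0.05], [0, 0, 0.05], [0, 0, 0], [0, 0, 0]]' --slide '[[0.001, 0.001, 0], [0.001, 0, 0], [0, 0, 0], [0, 0, 0.0001], [0, 0, 0], [0, 0, 0.0001], [0, 0, 0], [0, 0, 0], [0, 0, 0], [0, 0, 0]]' --gripper '[-1, -1, -1, -1, -1, -1, -1, -1, -1, -1]'

```text
time_s: 9.8
position: [0.49, -0.1299, 0.0694]
tool_rot: [[0.676, -0.737, 0.004], [-0.737, -0.676, -0.002], [0.004, -0.002, -1.0]]
ft_force: [5.7, -1.7, 5.1]
grip_width: 0.0137
```

```bash
python3 - <<'E'
from h import *
to(.487,-.132,.073,-54)
E
```

```text
pos [ 0.49   -0.1299  0.0694] yaw -47.46 q6 19.2 slide now-axes [-0.0005  0.0036 -0.0036] turn dz 0.114 tilt [ 0.0043 -0.0017]
slide in final axes [-0.0001  0.0037 -0.0036]
F [ 5.7 -1.7  5.1] T [-0.26 -0.75 -0.06] w 0.0137 t 9.8
```

Emit:
jog_arm --dr '[[0, 0, 0.06], [0, 0, 0.06], [0, 0, 0], [0, 0, 0], [0, 0, 0], [0, 0, 0], [0, 0, 0], [0, 0, 0], [0, 0, 0], [0, 0, 0]]' --slide '[[0, 0, 0], [0, 0, 0], [0, 0, 0], [0, 0, 0], [0, 0, 0], [0, 0, 0], [0, 0, 0], [0, 0, -0.02], [0, 0, -0.04], [0, 0, -0.04]]' --gripper '[-1, -1, -1, -1, 1, 1, 1, 1, 1, 1]'

```text
time_s: 10.8
position: [0.4878, -0.1289, 0.1692]
tool_rot: [[0.581, -0.814, -0.002], [-0.814, -0.581, 0.001], [-0.002, 0.001, -1.0]]
ft_force: [1.1, -0.1, -0.1]
grip_width: 0.085
```

```bash
python3 - <<'E'
from h import *
to(.487,-.132,.173,-54)
w=viewer.get_image("wrist");cv2.imwrite("pics/w6.png",w["pixels"]);crop(w,220,150,340,290,"w6c.png",4)
E
```

```text
pos [ 0.4878 -0.1289  0.1692] yaw -54.45 q6 26.2 slide now-axes [ 0.002   0.0025 -0.0038] turn dz -0.008 tilt [-0.0023  0.0013]
slide in final axes [ 0.002   0.0025 -0.0038]
F [ 1.1 -0.1 -0.1] T [0.01 0.02 0.01] w 0.0850 t 10.8
```

View pics/w6.png

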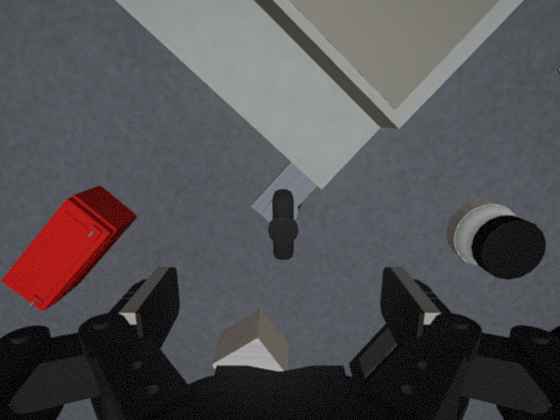

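View pics/w6c.png

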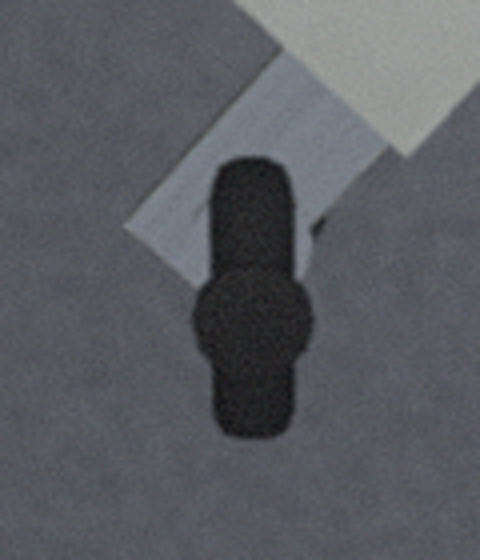

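Emit:
jog_arm --dr '[[0, 0, 0], [0, 0, 0], [0, 0, 0], [0, 0, 0], [0, 0, 0], [0, 0, 0], [0, 0, 0], [0, 0, 0], [0, 0, -0.15], [0, 0, -0.15]]' --slide '[[-0.029, -0.026, -0.006], [-0.029, -0.026, -0.006], [-0.029, -0.026, -0.006], [-0.029, -0.026, -0.006], [-0.029, -0.026, -0.006], [-0.029, -0.026, -0.006], [-0.029, -0.026, 0], [-0.029, -0.026, 0], [0, 0, 0], [0, 0, 0]]' --gripper '[1, 1, 1, 1, 1, 1, 1, 1, 1, 1]'

```text
time_s: 11.85
position: [0.5225, 0.1817, 0.2038]
tool_rot: [[0.801, -0.599, -0.001], [-0.599, -0.801, -0.0], [-0.001, 0.001, -1.0]]
ft_force: [0.8, -0.6, 0.5]
grip_width: 0.0853
```

Emit:
jog_arm --dr '[[0, 0, -0.15], [0, 0, -0.15], [0, 0, -0.15], [0, 0, -0.15], [0, 0, -0.15], [0, 0, -0.15], [0, 0, -0.15], [0, 0, -0.15], [0, 0, -0.15], [0, 0, -0.15]]' --slide '[[0, 0, 0], [0, 0, 0], [0, 0, 0], [0, 0, 0], [0, 0, 0], [0, 0, 0], [0, 0, 0], [0, 0, 0], [0, 0, 0], [0, 0, 0]]' --gripper '[1, 1, 1, 1, 1, 1, 1, 1, 1, 1]'

```text
time_s: 12.85
position: [0.5226, 0.1804, 0.2039]
tool_rot: [[0.656, 0.755, -0.001], [0.755, -0.656, -0.0], [-0.001, -0.001, -1.0]]
ft_force: [-0.7, 0.2, 1.3]
grip_width: 0.0849
```

```bash
python3 - <<'E'
from h import *
to(.5223,.1764,.2,64)
print(np.round(observe()["q"],1))
w=viewer.get_image("wrist");cv2.imwrite("pics/w7.png",w["pixels"])
E
```

```text
pos [0.5226 0.1804 0.2039] yaw 49.04 q6 -42.3 slide now-axes [-0.0032  0.0024  0.0039] turn dz -0.261 tilt [-0.0012 -0.0001]
slide in final axes [-0.0038  0.0015  0.0039]
F [-0.7  0.2  1.3] T [-0.01  0.02  0.05] w 0.0849 t 12.8
[  6.8  23.9  77.6   0.   78.6 -42.3]
```

View pics/w7.png

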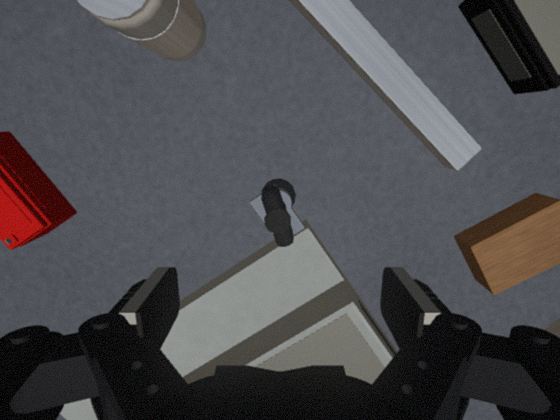

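```bash
python3 - <<'E'
from h import *
w=viewer.get_image("wrist");crop(w,220,150,340,270,"w7c.png",5)
E
```

```text
(no output)
```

View pics/w7c.png

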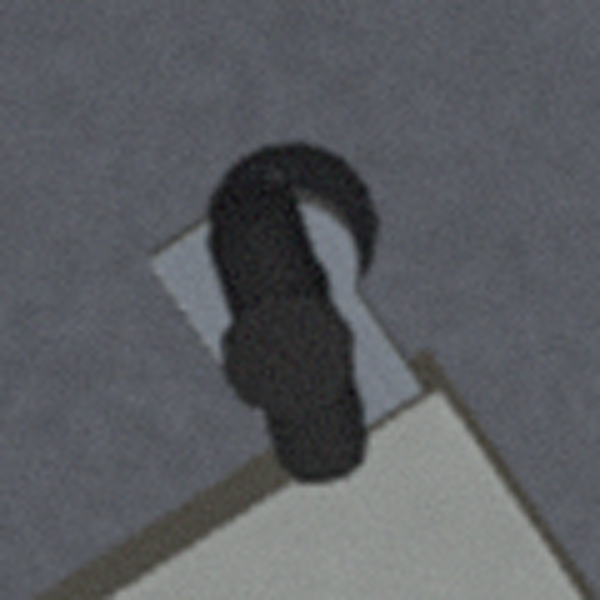

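```bash
python3 - <<'E'
from h import *
w=viewer.get_image("wrist")
C=lambda x,y:(220+x/5-.4,150+y/5-.4)
for z in(.095,.085):
    a=ray(w,C(252,195),z);b=ray(w,C(322,472),z);print(a,b,np.linalg.norm(b-a),np.degrees(np.arctan2(*(b-a)[1::-1])),(a+b)/2)
print(ray(w,C(288,350),.097))
print(ray(w,C(435,392),.045))
th=np.radians(-6.36);R=np.array([[np.cos(th),-np.sin(th)],[np.sin(th),np.cos(th)]]);print(np.array([.59463,.01239])+R@[-.057,.165])
E
```

```text
[0.50213247 0.18716229 0.095     ] [0.54088607 0.16681162 0.095     ] 0.04377204615932716 -27.70530739724705 [0.52150927 0.17698696 0.095     ]
[0.50340976 0.18564909 0.085     ] [0.5437695  0.16445498 0.085     ] 0.045586159756598695 -27.70530739724707 [0.52358963 0.17505204 0.085     ]
[0.52264663 0.1760467  0.097     ]
[0.55717446 0.18039293 0.045     ]
[0.5562587  0.18268869]
```

Emit:
jog_arm --dr '[[0, 0, -0.12], [0, 0, -0.125], [0, 0, 0], [0, 0, 0], [0, 0, 0], [0, 0, 0], [0, 0, 0], [0, 0, 0], [0, 0, 0], [0, 0, 0]]' --slide '[[0, 0, 0], [0, 0, 0], [-0.004, 0.002, 0.03], [0, 0, 0.03], [0, 0, 0.02], [0, 0, 0], [0, 0, 0], [0, 0, 0], [0, 0, 0], [0, 0, 0]]' --gripper '[1, 1, 1, 1, 1, 1, 1, 1, 1, 1]'

```text
time_s: 14.0
position: [0.5232, 0.176, 0.1253]
tool_rot: [[0.459, 0.888, 0.002], [0.888, -0.459, 0.0], [0.001, 0.001, -1.0]]
ft_force: [0.8, 0.3, 0.3]
grip_width: 0.0852
```

```bash
python3 - <<'E'
from h import *
to(.5223,.1762,.0745,63)
w=viewer.get_image("wrist");cv2.imwrite("pics/w8.png",w["pixels"])
E
```

```text
pos [0.5232 0.176  0.1253] yaw 62.66 q6 -56.4 slide now-axes [-0.0003 -0.001   0.0508] turn dz -0.006 tilt [0.0015 0.0002]
slide in final axes [-0.0002 -0.0009  0.0508]
F [0.8 0.3 0.3] T [ 0.05 -0.    0.01] w 0.0852 t 14.0
```

View pics/w8.png

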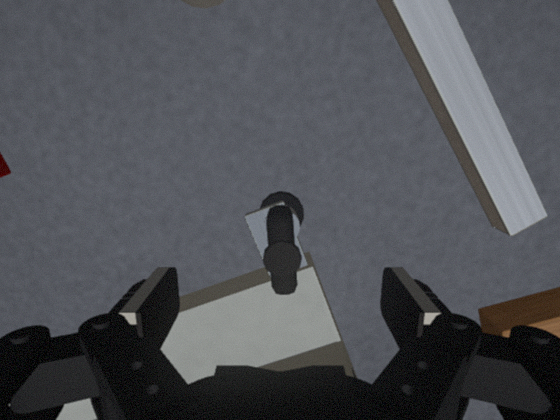

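Emit:
jog_arm --dr '[[0, 0, 0], [0, 0, 0], [0, 0, 0], [0, 0, 0], [0, 0, 0], [0, 0, 0], [0, 0, 0], [0, 0, 0], [0, 0, 0], [0, 0, 0]]' --slide '[[0.0005, -0.001, 0.02], [0, 0, 0.02], [0, 0, 0.011], [0, 0, 0], [0, 0, 0], [0, 0, 0], [0, 0, 0], [0, 0, 0], [0, 0, 0], [0, 0, 0]]' --gripper '[1, 1, 1, 1, -1, -1, -1, -1, -1, -1]' --force 40

```text
time_s: 15.05
position: [0.5228, 0.1772, 0.0739]
tool_rot: [[0.459, 0.888, 0.002], [0.888, -0.459, 0.001], [0.001, 0.001, -1.0]]
ft_force: [1.8, 3.4, 0.1]
grip_width: 0.0134
```

```bash
python3 - <<'E'
from h import *
to(.5223,.1762,.0745,63)
E
```

```text
pos [0.5228 0.1772 0.0739] yaw 62.68 q6 -56.3 slide now-axes [-0.0011  0.     -0.0006] turn dz -0.006 tilt [0.0016 0.0008]
slide in final axes [-0.0011  0.     -0.0006]
F [1.8 3.4 0.1] T [ 0.53 -0.25 -0.05] w 0.0134 t 15.1
```

Emit:
jog_arm --dr '[[0, 0, 0], [0, 0, 0.1], [0, 0, 0.1], [0, 0, 0.1], [0, 0, 0.1], [0, 0, 0.1], [0, 0, 0.1], [0, 0, 0.1], [0, 0, 0.1], [0, 0, 0]]' --slide '[[0.0008, 0, 0], [0, 0, 0.0001], [0, 0, 0.0001], [0, 0, 0.0001], [0, 0, 0.0001], [0, 0, 0.0001], [0, 0, 0.0001], [0, 0, 0.0001], [0, 0, 0.0001], [0, 0, 0]]' --gripper '[-1, -1, -1, -1, -1, -1, -1, -1, -1, -1]'

```text
time_s: 16.05
position: [0.5233, 0.1777, 0.0731]
tool_rot: [[0.957, 0.289, 0.002], [0.289, -0.957, 0.0], [0.002, 0.0, -1.0]]
ft_force: [3.2, 2.1, 2.0]
grip_width: 0.0134
```

```bash
python3 - <<'E'
from h import *
to(.5223,.1762,.0745,-120);s=observe();print(np.array(s["tool_rot"]).T@s["ft_force"])
E
```

```text
pos [0.5233 0.1777 0.0731] yaw 16.79 q6 -10.3 slide now-axes [-0.0014  0.0012 -0.0014] turn dz 2.387 tilt [0.0018 0.0004]
slide in final axes [ 0.0018  0.0001 -0.0014]
F [3.2 2.1 2. ] T [ 0.29 -0.47  0.01] w 0.0134 t 16.1
[ 3.62860217 -1.08303609 -2.02054466]
```

Low side force; continue.

Emit:
jog_arm --dr '[[0, 0, 0.12], [0, 0, 0.12], [0, 0, 0.12], [0, 0, 0.12], [0, 0, 0.12], [0, 0, 0.12], [0, 0, 0.12], [0, 0, 0.12], [0, 0, 0.12], [0, 0, 0.12]]' --slide '[[0.0007, 0, 0.0001], [0, 0, 0.0001], [0, 0, 0.0001], [0, 0, 0.0001], [0, 0, 0.0001], [0, 0, 0.0001], [0, 0, 0.0001], [0, 0, 0.0001], [0, 0, 0.0002], [0, 0, 0.0002]]' --gripper '[-1, -1, -1, -1, -1, -1, -1, -1, -1, -1]'

```text
time_s: 17.05
position: [0.5243, 0.1775, 0.0719]
tool_rot: [[0.615, -0.788, 0.002], [-0.788, -0.615, -0.0], [0.002, -0.002, -1.0]]
ft_force: [5.3, -1.2, 2.4]
grip_width: 0.0136
```

```bash
python3 - <<'E'
from h import *
to(.5223,.1762,.0745,-120);s=observe();print(np.array(s["tool_rot"]).T@s["ft_force"])
E
```

```text
pos [0.5243 0.1775 0.0719] yaw -52.01 q6 58.5 slide now-axes [-0.0002  0.0024 -0.0026] turn dz 1.187 tilt [ 0.0025 -0.0004]
slide in final axes [ 0.0021  0.0011 -0.0026]
F [ 5.3 -1.2  2.4] T [-0.12 -0.61  0.01] w 0.0136 t 17.1
[ 4.15672031 -3.42570673 -2.39654256]
```

Emit:
jog_arm --dr '[[0, 0, 0.12], [0, 0, 0.12], [0, 0, 0.12], [0, 0, 0.12], [0, 0, 0.12], [0, 0, 0.12], [0, 0, 0.12], [0, 0, 0.12], [0, 0, 0.12], [0, 0, 0.12]]' --slide '[[0.0007, 0, 0.0001], [0, 0, 0.0001], [0, 0, 0.0001], [0, 0, 0.0001], [0, 0, 0.0001], [0, 0, 0.0001], [0, 0, 0.0001], [0, 0, 0.0001], [0, 0, 0.0002], [0, 0, 0.0002]]' --gripper '[-1, -1, -1, -1, -1, -1, -1, -1, -1, -1]'

```text
time_s: 18.05
position: [0.5245, 0.1765, 0.0708]
tool_rot: [[-0.512, -0.859, 0.002], [-0.859, 0.512, -0.001], [0.0, -0.002, -1.0]]
ft_force: [3.5, -4.8, 4.6]
grip_width: 0.0136
```

Emit:
jog_arm --dr '[[0, 0, 0], [0, 0, 0], [0, 0, 0], [0, 0, 0], [0, 0, -0.15], [0, 0, -0.15], [0, 0, -0.15], [0, 0, -0.15], [0, 0, -0.15], [0, 0, -0.15]]' --slide '[[0, 0, 0], [0, 0, 0], [0, 0, 0], [0, 0, 0], [0, 0, 0], [0, 0, 0], [0, 0, 0], [0, 0, 0], [0, 0, 0], [0, 0, 0]]' --gripper '[-1, 1, 1, 1, 1, 1, 1, 1, 1, 1]'

```text
time_s: 19.05
position: [0.5234, 0.1773, 0.0701]
tool_rot: [[0.364, -0.931, -0.001], [-0.931, -0.364, -0.0], [-0.0, 0.001, -1.0]]
ft_force: [0.5, 0.3, 0.1]
grip_width: 0.0853
```

Emit:
jog_arm --dr '[[0, 0, -0.15], [0, 0, -0.15], [0, 0, -0.15], [0, 0, -0.15], [0, 0, -0.15], [0, 0, -0.15], [0, 0, -0.15], [0, 0, -0.15], [0, 0, -0.15], [0, 0, -0.15]]' --slide '[[0, 0, 0], [0, 0, 0], [0, 0, 0], [0, 0, 0], [0, 0, 0], [0, 0, 0], [0, 0, 0], [0, 0, 0], [0, 0, 0], [0, 0, 0]]' --gripper '[1, 1, 1, 1, 1, 1, 1, 1, 1, 1]'

```text
time_s: 20.05
position: [0.5234, 0.1773, 0.0701]
tool_rot: [[0.955, 0.297, -0.001], [0.297, -0.955, -0.0], [-0.001, -0.0, -1.0]]
ft_force: [-0.7, -0.5, 0.3]
grip_width: 0.0856
```

```bash
python3 - <<'E'
from h import *
to(.5235,.1766,.0715,-300.3)
w=viewer.get_image("wrist");cv2.imwrite("pics/w9.png",w["pixels"])
E
```

```text
pos [0.5234 0.1773 0.0701] yaw 17.29 q6 -10.8 slide now-axes [-0.0001  0.0007 -0.0014] turn dz 5.543 tilt [-0.0009 -0.    ]
slide in final axes [-0.0006  0.0005 -0.0014]
F [-0.7 -0.5  0.3] T [ 0.06 -0.   -0.01] w 0.0856 t 20.1
```

View pics/w9.png

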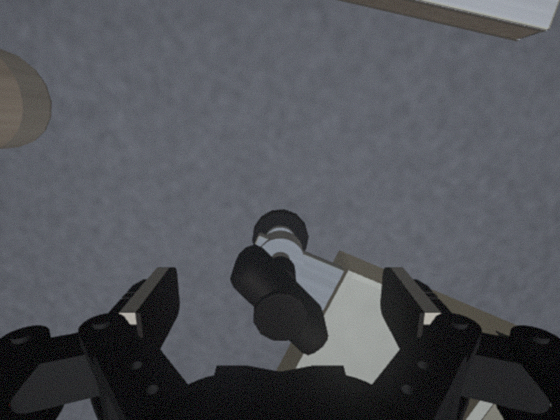

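Emit:
jog_arm --dr '[[0, 0, -0.15], [0, 0, -0.15], [0, 0, -0.15], [0, 0, -0.14], [0, 0, -0.14], [0, 0, 0], [0, 0, 0], [0, 0, 0], [0, 0, 0], [0, 0, 0]]' --slide '[[0, 0, 0], [0, 0, 0], [0, 0, 0], [0, 0, 0], [0, 0, 0], [0, 0, 0], [0, 0, 0], [0, 0, 0], [0, 0, 0], [0, 0, 0]]' --gripper '[1, 1, 1, 1, 1, -1, -1, -1, -1, -1]'

```text
time_s: 21.1
position: [0.5236, 0.1771, 0.0703]
tool_rot: [[0.521, 0.854, -0.0], [0.854, -0.521, -0.0], [-0.0, -0.0, -1.0]]
ft_force: [-3.9, -2.6, 2.7]
grip_width: 0.0132
```

```bash
python3 - <<'E'
from h import *
to(.5235,.1766,.0715,-55);s=observe();print(np.array(s["tool_rot"]).T@s["ft_force"])
w=viewer.get_image("wrist");cv2.imwrite("pics/w10.png",w["pixels"])
E
```

```text
pos [0.5236 0.1771 0.0703] yaw 58.61 q6 -52.2 slide now-axes [-0.0005  0.0002 -0.0012] turn dz 1.983 tilt [-0.0005 -0.0002]
slide in final axes [ 0.0004  0.0004 -0.0012]
F [-3.9 -2.6  2.7] T [-0.2   0.41 -0.01] w 0.0132 t 21.1
[-4.22337664 -1.95217433 -2.67906137]
```

View pics/w10.png

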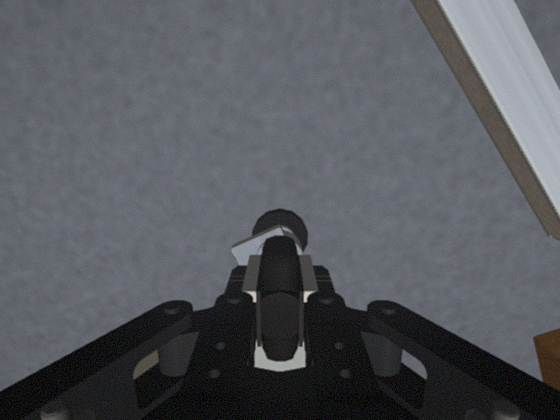

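Emit:
jog_arm --dr '[[0, 0, 0.15], [0, 0, 0.15], [0, 0, 0.15], [0, 0, 0.15], [0, 0, 0.15], [0, 0, 0.15], [0, 0, 0.15], [0, 0, 0.15], [0, 0, 0.15], [0, 0, 0.15]]' --slide '[[-0.0007, 0, 0.0001], [0, 0, 0.0001], [0, 0, 0.0002], [0, 0, 0.0001], [0, 0, 0.0002], [0, 0, 0.0001], [0, 0, 0.0001], [0, 0, 0.0001], [0, 0, 0.0002], [0, 0, 0.0002]]' --gripper '[-1, -1, -1, -1, -1, -1, -1, -1, -1, -1]'

```text
time_s: 22.15
position: [0.5238, 0.177, 0.069]
tool_rot: [[0.886, -0.464, 0.001], [-0.464, -0.886, 0.001], [0.001, -0.001, -1.0]]
ft_force: [1.3, 1.9, 0.4]
grip_width: 0.0134
```

Emit:
jog_arm --dr '[[0, 0, 0.06], [0, 0, 0.06], [0, 0, 0.06], [0, 0, 0.06], [0, 0, 0.06], [0, 0, 0.06], [0, 0, 0.06], [0, 0, 0.06], [0, 0, 0], [0, 0, 0]]' --slide '[[0, 0, 0.0001], [0, 0, 0], [0, 0, 0.0001], [0, 0, 0], [0, 0, 0.0001], [0, 0, 0], [0, 0, 0.0001], [0, 0, 0], [0, 0, 0], [0, 0, 0]]' --gripper '[-1, -1, -1, -1, -1, -1, -1, -1, -1, -1]'

```text
time_s: 23.15
position: [0.5239, 0.177, 0.0688]
tool_rot: [[0.578, -0.816, 0.002], [-0.816, -0.578, 0.001], [0.0, -0.002, -1.0]]
ft_force: [3.1, 4.7, 0.7]
grip_width: 0.0132
```

```bash
python3 - <<'E'
from h import *
to(.5235,.1766,.0715,-55);s=observe();print(np.array(s["tool_rot"]).T@s["ft_force"])
E
```

```text
pos [0.5239 0.177  0.0688] yaw -54.72 q6 61.1 slide now-axes [ 0.0001  0.0005 -0.0027] turn dz 0.005 tilt [0.0015 0.0008]
slide in final axes [ 0.0001  0.0005 -0.0027]
F [3.1 4.7 0.7] T [ 0.52 -0.35 -0.09] w 0.0132 t 23.1
[-2.03089172 -5.20549575 -0.7305199 ]
```

Emit:
jog_arm --dr '[[0, 0, 0], [0, 0, 0], [0, 0, 0], [0, 0, 0], [0, 0, 0], [0, 0, 0], [0, 0, 0], [0, 0, 0], [0, 0, 0], [0, 0, 0]]' --slide '[[0, 0, 0], [0, 0, 0], [0, 0, 0], [0, 0, 0], [0, 0, -0.04], [0, 0, -0.04], [0, 0, -0.03], [0, 0, 0], [0, 0, 0], [0, 0, 0]]' --gripper '[1, 1, 1, 1, 1, 1, 1, 1, 1, 1]'

```text
time_s: 24.15
position: [0.5228, 0.1765, 0.1773]
tool_rot: [[0.577, -0.817, -0.002], [-0.817, -0.577, -0.0], [-0.001, 0.002, -1.0]]
ft_force: [-0.5, -1.0, -0.0]
grip_width: 0.085
```

```bash
python3 - <<'E'
from h import *
to(.5235,.1766,.2,-55)
w=viewer.get_image("wrist");cv2.imwrite("pics/w11.png",w["pixels"])
t=viewer.get_image("top");cv2.imwrite("pics/top2.png",t["pixels"])
E
```

```text
pos [0.5228 0.1765 0.1773] yaw -54.77 q6 61.1 slide now-axes [ 0.0003 -0.0006 -0.0227] turn dz 0.004 tilt [-0.0024 -0.0003]
slide in final axes [ 0.0003 -0.0007 -0.0227]
F [-0.5 -1.  -0. ] T [ 0.04  0.03 -0.  ] w 0.0850 t 24.1
```

View pics/w11.png

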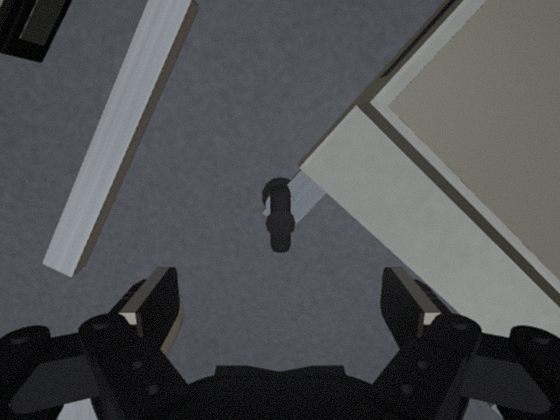

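View pics/top2.png

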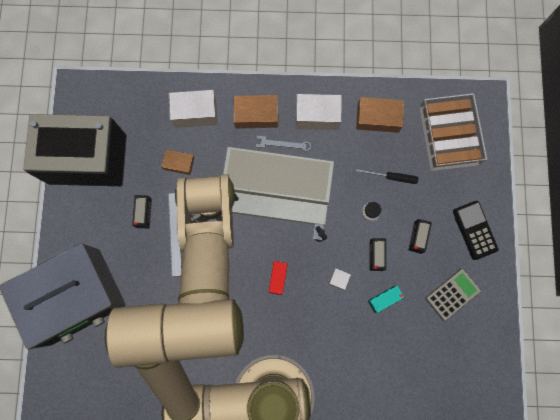

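Emit:
jog_arm --dr '[[0, 0, 0], [0, 0, 0], [0, 0, 0], [0, 0, 0], [0, 0, 0], [0, 0, 0], [0, 0, 0], [0, 0, 0], [0, 0, -0.15], [0, 0, -0.15]]' --slide '[[0.025, 0.032, -0.003], [0.025, 0.032, -0.003], [0.025, 0.032, -0.003], [0.025, 0.032, -0.003], [0.025, 0.032, -0.003], [0.025, 0.032, -0.003], [0.025, 0.032, -0.003], [0.025, 0.032, -0.003], [0, 0, 0], [0, 0, 0]]' --gripper '[1, 1, 1, 1, 1, 1, 1, 1, 1, 1]'

```text
time_s: 25.25
position: [0.4291, -0.1355, 0.2018]
tool_rot: [[0.794, -0.607, -0.001], [-0.607, -0.794, 0.001], [-0.001, 0.0, -1.0]]
ft_force: [0.2, 0.2, -0.2]
grip_width: 0.0856
```

Emit:
jog_arm --dr '[[0, 0, -0.15], [0, 0, -0.15], [0, 0, -0.15], [0, 0, -0.15], [0, 0, -0.15], [0, 0, -0.15], [0, 0, -0.15], [0, 0, -0.15], [0, 0, -0.15], [0, 0, -0.15]]' --slide '[[0, 0, 0], [0, 0, 0], [0, 0, 0], [0, 0, 0], [0, 0, 0], [0, 0, 0], [0, 0, 0], [0, 0, 0], [0, 0, 0], [0, 0, 0]]' --gripper '[1, 1, 1, 1, 1, 1, 1, 1, 1, 1]'

```text
time_s: 26.25
position: [0.4294, -0.1343, 0.2017]
tool_rot: [[0.66, 0.751, -0.002], [0.751, -0.66, 0.001], [-0.0, -0.002, -1.0]]
ft_force: [0.0, 0.5, -0.5]
grip_width: 0.0853
```

Emit:
jog_arm --dr '[[0, 0, -0.15], [0, 0, -0.15], [0, 0, -0.15], [0, 0, -0.15], [0, 0, -0.13], [-0.15, 0, 0], [-0.15, 0, 0], [-0.15, 0, 0], [-0.15, 0, 0], [-0.15, 0, 0]]' --slide '[[0, 0, 0], [0, 0, 0], [0, 0, 0], [0, 0, 0], [0, 0, 0], [0, 0, 0], [0, 0, 0], [0, 0, 0], [0, 0, 0], [0, 0, 0]]' --gripper '[1, 1, 1, 1, 1, 1, 1, 1, 1, 1]'

```text
time_s: 27.25
position: [0.44, -0.1242, 0.2182]
tool_rot: [[0.018, 0.764, 0.644], [1.0, -0.02, -0.004], [0.01, 0.644, -0.765]]
ft_force: [0.4, 0.9, -0.4]
grip_width: 0.0854
```

```bash
python3 - <<'E'
from h import *
s=observe();print(s["position"],np.round(s["tool_rot"],3),np.round(s["q"],1))
w=viewer.get_image("wrist");cv2.imwrite("pics/w12.png",w["pixels"]);print(-np.array(w["R"]).T@w["t"], proj(w,[.488,-.131,0]))
E
```

```text
[ 0.43995802 -0.12418506  0.21823225] [[ 0.018  0.764  0.644]
 [ 1.    -0.02  -0.004]
 [ 0.01   0.644 -0.765]] [ -46.2    2.8  116.1   45.6   40.3 -165.3]
[ 0.30277671 -0.12356089  0.27597999] [272.24789218  79.45789163]
```

View pics/w12.png

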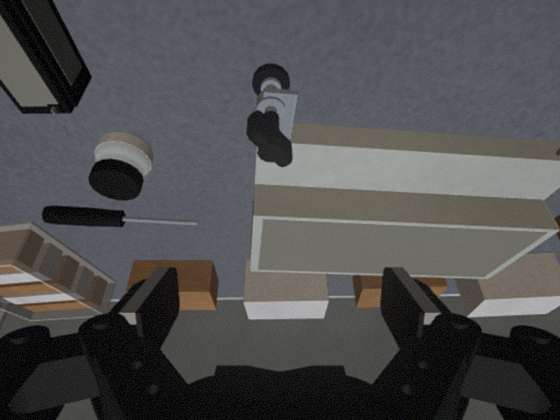

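```bash
python3 - <<'E'
from h import *
w=viewer.get_image("wrist");
im=w["pixels"].copy()
c=im[50:180,230:330];c=cv2.resize(c,None,fx=5,fy=5,interpolation=cv2.INTER_CUBIC)
cv2.imwrite("pics/w12c.png",cv2.convertScaleAbs(c,alpha=1.6))
for z in(0,.003,.006):
  P=[proj(w,[.488+.017*np.cos(a),-.1305+.017*np.sin(a),z]) for a in np.linspace(0,6.28,73)];P=(np.array(P)-[230,50])*5;print(z,P.min(0),P.max(0))
P=[(np.array(proj(w,[.488,-.1305,z]))-[230,50])*5 for z in(.04,.065,.091)];print(P)
E
```

```text
0 [102.83793557  40.57602584] [290.32083382 208.95610553]
0.003 [102.33090688  50.5267725 ] [290.84157398 218.91217103]
0.006 [101.81828051  60.59230614] [291.36804691 228.97292879]
[array([196.85603405, 271.23353406]), array([196.94133181, 372.28211794]), array([197.03986896, 489.01484018])]
```

View pics/w12c.png

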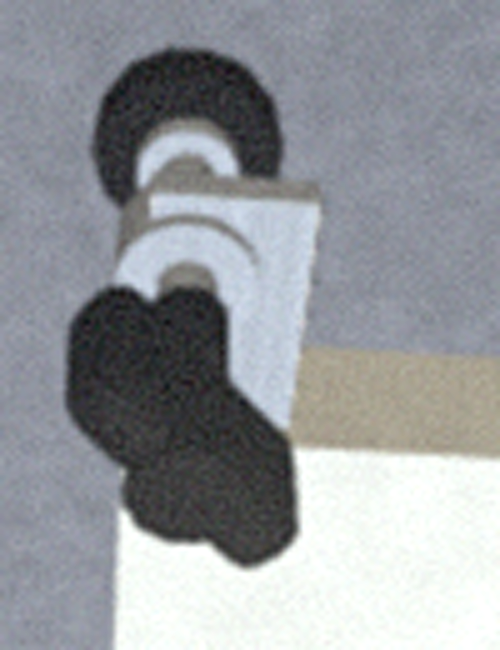

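```bash
python3 - <<'E'
from h import *
w=viewer.get_image("wrist");crop(w,230,50,330,170,"x.png",5)
th=np.radians(-6.36);R=np.array([[np.cos(th),-np.sin(th)],[np.sin(th),np.cos(th)]]);o=np.array([.59463,.01239])
for q,z in [((-.057,-.165),.045),((-.057,.165),.045),((.005,-.165),.085),((.135,-.165),.085),((.005,.165),.085),((.135,.165),.085)]:
    print(q,proj(w,[*(o+R@q),z]))
crop(w,230,120,560,290,"w12d.png",2.4)
E
```

```text
(-0.057, -0.165) [256.57432248 139.39164453]
(-0.057, 0.165) [588.11263709 162.20188612]
(0.005, -0.165) [252.65243609 213.7809527 ]
(0.135, -0.165) [249.36916983 269.83542881]
(0.005, 0.165) [558.94831412 229.16232072]
(0.135, 0.165) [486.79242955 278.43842989]
```

View pics/w12d.png

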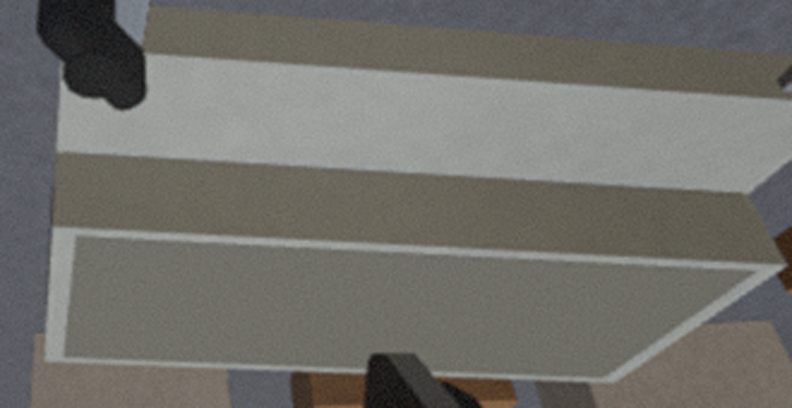

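Emit:
jog_arm --dr '[[0.14, 0, 0], [0.14, 0, 0], [0.14, 0, 0], [0.14, 0, 0], [0.14, 0, 0], [0, 0, 0.1], [0, 0, 0], [0, 0, 0], [0, 0, 0], [0, 0, 0]]' --slide '[[0, 0, 0], [0, 0, 0], [0, 0, 0], [0, 0, 0], [0, 0, 0], [-0.04, 0, 0], [-0.04, 0, 0], [-0.04, 0, 0], [-0.04, 0, 0], [0, 0, 0]]' --gripper '[1, 1, 1, 1, 1, 1, 1, 1, 1, 1]'

```text
time_s: 28.4
position: [0.4282, -0.2872, 0.217]
tool_rot: [[0.105, 0.994, 0.024], [0.994, -0.105, 0.004], [0.006, 0.024, -1.0]]
ft_force: [-0.1, 0.7, 0.0]
grip_width: 0.0855
```

```bash
python3 - <<'E'
from h import *
to(.433,-.314,.15,90)
s=observe();print(s["position"],np.round(s["tool_rot"],3),np.round(s["q"],1))
w=viewer.get_image("wrist");cv2.imwrite("pics/w13.png",w["pixels"])
E
```

```text
pos [ 0.4282 -0.2872  0.217 ] yaw 83.97 q6 -131.8 slide now-axes [-0.0266  0.006   0.067 ] turn dz -0.105 tilt [0.0241 0.0036]
slide in final axes [-0.0268  0.0048  0.067 ]
F [-0.1  0.7  0. ] T [ 0.02  0.   -0.02] w 0.0855 t 28.4
[ 0.42824953 -0.28717616  0.21701852] [[ 0.105  0.994  0.024]
 [ 0.994 -0.105  0.004]
 [ 0.006  0.024 -1.   ]] [ -47.6   19.1   82.9    1.2   77.1 -131.8]
```

View pics/w13.png

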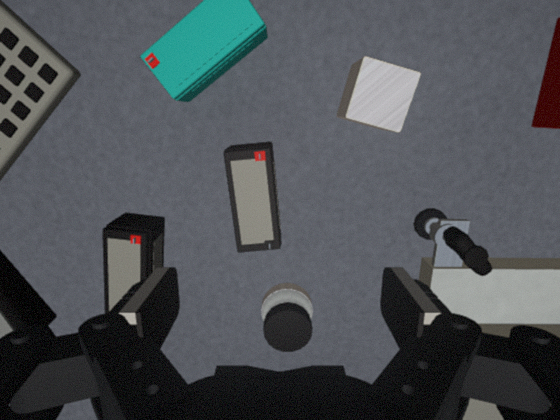

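```bash
python3 - <<'E'
from h import *
w=viewer.get_image("wrist");crop(w,210,130,330,360,"w13c.png",3.4)
E
```

```text
(no output)
```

View pics/w13c.png

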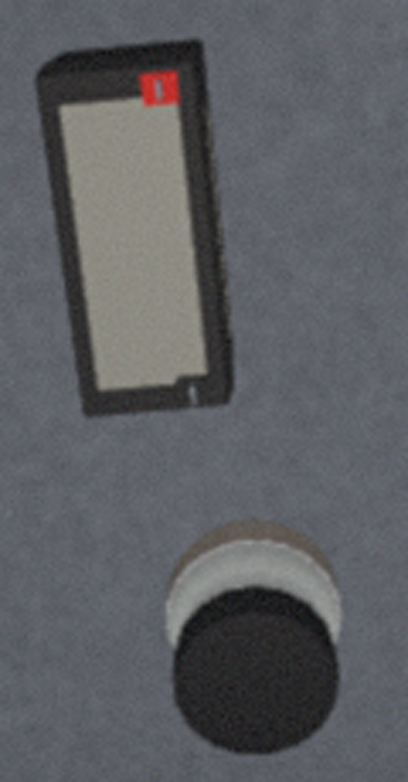

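```bash
cat >> h.py <<'E'
def batt(im,pts,z=.052):
    P=[ray(im,p,z)[:2] for p in pts]; P=np.array(P)
    e=[np.linalg.norm(P[i]-P[(i+1)%4]) for i in range(4)]
    l=(P[0]-P[3])+(P[1]-P[2]) 
    print("edges",np.round(e,4),"centre",P.mean(0),"long yaw(3->0)",np.degrees(np.arctan2(l[1],l[0])),"diagmid",(P[0]+P[2])/2,(P[1]+P[3])/2)
E
python3 - <<'E'
from h import *
w=viewer.get_image("wrist");C=lambda x,y:(210+x/3.4-.35,130+y/3.4-.35)
batt(w,[C(38,78),C(190,68),C(223,403),C(85,415)])
batt(w,[C(60,107),C(182,100),C(208,375),C(97,390)])
print(ray(w,C(256,685),.055))
E
```

```text
edges [0.0386 0.0918 0.0384 0.0928] centre [ 0.43298423 -0.31112493] long yaw(3->0) 179.14165886898726 diagmid [ 0.43273257 -0.31118438] [ 0.43323589 -0.31106547]
edges [0.0312 0.0753 0.0309 0.0779] centre [ 0.43297729 -0.31046921] long yaw(3->0) 178.83102529287257 diagmid [ 0.43232298 -0.31055746] [ 0.43363159 -0.31038097]
[ 0.56864743 -0.29242976  0.055     ]
```

Emit:
jog_arm --dr '[[0.024, -0.006, -0.088], [0, 0, 0], [0, 0, 0], [0, 0, 0], [0, 0, 0], [0, 0, 0], [0, 0, 0], [0, 0, 0], [0, 0, 0], [0, 0, 0]]' --slide '[[0, 0, 0], [-0.0237, 0.005, 0.02], [0, 0, 0.035], [0, 0, 0.035], [0, 0, 0.02], [0, 0, 0], [0, 0, 0], [0, 0, 0], [0, 0, 0], [0, 0, 0]]' --gripper '[1, 1, 1, 1, 1, 1, 1, 1, 1, 1]'

```text
time_s: 29.55
position: [0.4343, -0.3058, 0.1087]
tool_rot: [[0.016, 1.0, 0.006], [1.0, -0.016, 0.001], [0.002, 0.006, -1.0]]
ft_force: [-0.7, 0.5, -0.4]
grip_width: 0.0854
```

```bash
python3 - <<'E'
from h import *
to(.433,-.311,.026,89)
w=viewer.get_image("wrist");cv2.imwrite("pics/w14.png",w["pixels"])
E
```

```text
pos [ 0.4343 -0.3058  0.1087] yaw 89.07 q6 -137.3 slide now-axes [-0.0054 -0.0017  0.0827] turn dz 0.001 tilt [0.0057 0.0015]
slide in final axes [-0.0053 -0.0012  0.0827]
F [-0.7  0.5 -0.4] T [ 0.    0.02 -0.03] w 0.0854 t 29.6
```

View pics/w14.png

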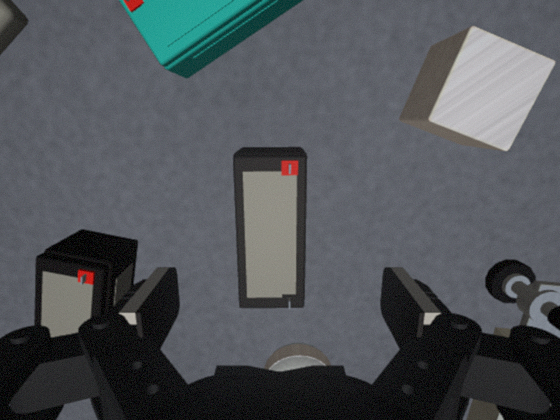

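```bash
python3 - <<'E'
from h import *
w=viewer.get_image("wrist");batt(w,[(234,158),(306,157),(303,306),(240,307)])
E
```

```text
edges [0.0397 0.0923 0.0394 0.0924] centre [ 0.43195364 -0.31203871] long yaw(3->0) 179.18253737616894 diagmid [ 0.43192085 -0.31211084] [ 0.43198643 -0.31196657]
```

Emit:
jog_arm --dr '[[0.006, -0.001, 0], [0, 0, 0], [0, 0, 0], [0, 0, 0], [0, 0, 0], [0, 0, 0], [0, 0, 0], [0, 0, 0], [0, 0, 0], [0, 0, 0]]' --slide '[[-0.005, -0.001, 0.02], [0, 0, 0.03], [0, 0, 0.03], [0, 0, 0.002], [0, 0, 0], [0, 0, 0], [0, 0, 0], [0, 0, 0], [0, 0, 0], [0, 0, 0]]' --gripper '[1, 1, 1, 1, -1, -1, -1, -1, -1, -1]' --force 60

```text
time_s: 30.65
position: [0.4336, -0.3111, 0.0274]
tool_rot: [[0.016, 1.0, 0.001], [1.0, -0.016, -0.001], [-0.001, 0.001, -1.0]]
ft_force: [-1.4, -0.1, 7.9]
grip_width: 0.0423
```

```bash
python3 - <<'E'
from h import *
to(.433,-.311,.026,89)
w=viewer.get_image("wrist");cv2.imwrite("pics/w15.png",w["pixels"])
E
```

```text
pos [ 0.4336 -0.3111  0.0274] yaw 89.06 q6 -137.5 slide now-axes [ 0.0001 -0.0006  0.0014] turn dz 0.001 tilt [ 0.0008 -0.0006]
slide in final axes [ 0.0001 -0.0006  0.0014]
F [-1.4 -0.1  7.9] T [0.13 0.15 0.08] w 0.0423 t 30.6
```

View pics/w15.png

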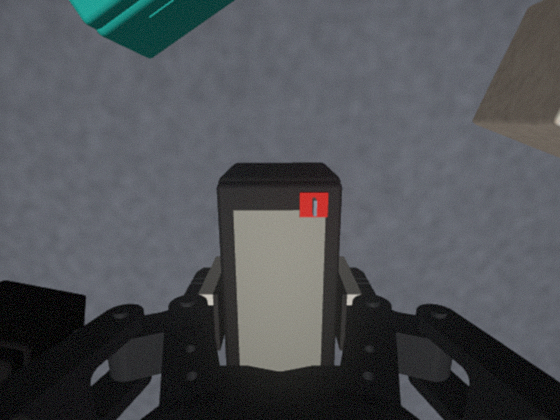

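Emit:
jog_arm --dr '[[0, 0, 0], [0, 0, 0], [0, 0, 0], [0, 0, 0], [0, 0, 0], [0, 0, 0], [0, 0, 0], [0, 0, 0], [0, 0, 0], [0, 0, 0]]' --slide '[[0, 0, -0.03], [0, 0, -0.045], [0, 0, -0.045], [0, 0, -0.045], [0.035, 0.036, 0], [0.035, 0.036, 0], [0.035, 0.036, 0], [0.035, 0.036, 0], [0.035, 0.036, 0], [0.035, 0.036, 0]]' --gripper '[-1, -1, -1, -1, -1, -1, -1, -1, -1, -1]' --force 80

```text
time_s: 31.7
position: [0.6524, -0.1031, 0.1905]
tool_rot: [[0.016, 1.0, -0.003], [1.0, -0.016, 0.002], [0.002, -0.003, -1.0]]
ft_force: [0.4, -1.3, -6.0]
grip_width: 0.0419
```

Emit:
jog_arm --dr '[[0, 0, 0.15], [0, 0, 0.15], [0, 0, 0.15], [0, 0, 0.15], [0, 0, 0.15], [0, 0, 0.15], [0, 0, 0.15], [0, 0, 0.15], [0, 0, 0.15], [0, 0, 0.15]]' --slide '[[0, 0, 0], [0, 0, 0], [0, 0, 0], [0, 0, 0], [0, 0, 0], [0, 0, 0], [0, 0, 0], [0, 0, 0], [0, 0, 0], [0, 0, 0]]' --gripper '[-1, -1, -1, -1, -1, -1, -1, -1, -1, -1]'

```text
time_s: 32.7
position: [0.6511, -0.1049, 0.1903]
tool_rot: [[0.999, 0.048, -0.003], [0.048, -0.999, 0.003], [-0.003, -0.003, -1.0]]
ft_force: [0.4, -0.1, -5.7]
grip_width: 0.0426
```

```bash
python3 - <<'E'
from h import *
to(.652,-.105,.113,-6.4)
w=viewer.get_image("wrist");cv2.imwrite("pics/w16.png",w["pixels"])
E
```

```text
pos [ 0.6511 -0.1049  0.1903] yaw 2.76 q6 -22.2 slide now-axes [0.0011 0.0004 0.0773] turn dz 0.160 tilt [-0.0034  0.0027]
slide in final axes [0.0009 0.     0.0773]
F [ 0.4 -0.1 -5.7] T [-0.02  0.03 -0.03] w 0.0426 t 32.7
```

View pics/w16.png

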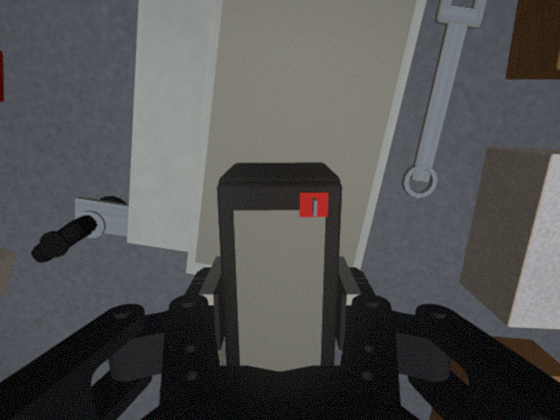

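Emit:
jog_arm --dr '[[0, 0, 0.08], [0, 0, 0.08], [0, 0, 0], [0, 0, 0], [0, 0, 0], [0, 0, 0], [0, 0, 0], [0, 0, 0], [0, 0, 0], [0, 0, 0]]' --slide '[[0, 0, 0], [0, 0, 0], [0.001, 0, 0.03], [0, 0, 0.03], [0, 0, 0.01], [0, 0, 0.003], [0, 0, 0.001], [0, 0, 0], [0, 0, 0], [0, 0, 0]]' --gripper '[-1, -1, -1, -1, -1, -1, -1, -1, -1, -1]'

```text
time_s: 33.75
position: [0.6529, -0.1052, 0.1179]
tool_rot: [[0.994, -0.105, 0.0], [-0.105, -0.994, 0.001], [-0.0, -0.001, -1.0]]
ft_force: [-0.6, -0.9, -6.1]
grip_width: 0.0424
```

```bash
python3 - <<'E'
from h import *
to(.652,-.105,.113,-6.4)
w=viewer.get_image("wrist");cv2.imwrite("pics/w17.png",w["pixels"])
E
```

```text
pos [ 0.6529 -0.1052  0.1179] yaw -6.05 q6 -13.4 slide now-axes [-0.0009 -0.0001  0.0049] turn dz 0.006 tilt [0.0001 0.0015]
slide in final axes [-0.0009 -0.0001  0.0049]
F [-0.6 -0.9 -6.1] T [-0.01 -0.02  0.04] w 0.0424 t 33.8
```

View pics/w17.png

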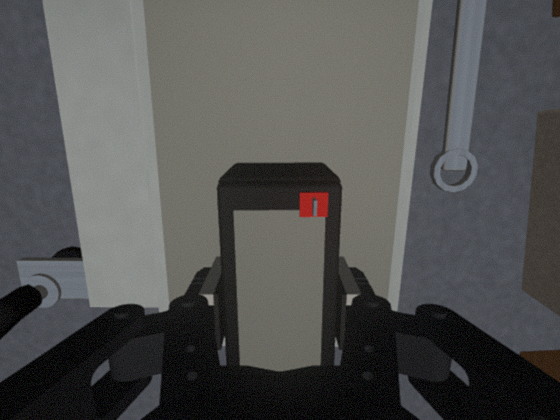

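Emit:
jog_arm --dr '[[0, 0, 0.006], [0, 0, 0], [0, 0, 0], [0, 0, 0], [0, 0, 0], [0, 0, 0], [0, 0, 0], [0, 0, 0], [0, 0, 0], [0, 0, 0]]' --slide '[[0, 0, 0.002], [0, 0, 0.001], [0, 0, 0.001], [0, 0, 0.0005], [0, 0, 0], [0, 0, 0], [0, 0, 0], [0, 0, 0], [0, 0, 0], [0, 0, 0]]' --gripper '[-1, -1, -1, -1, -1, -1, -1, -1, -1, -1]'

```text
time_s: 34.8
position: [0.6526, -0.1051, 0.1127]
tool_rot: [[0.994, -0.111, -0.001], [-0.111, -0.994, 0.002], [-0.001, -0.002, -1.0]]
ft_force: [-2.0, 1.7, -1.6]
grip_width: 0.0423
```

Emit:
jog_arm --dr '[[0, 0, 0], [0, 0, 0], [0, 0, 0], [0, 0, 0], [0, 0, 0], [0, 0, 0], [0, 0, 0], [0, 0, 0], [0, 0, 0], [0, 0, 0]]' --slide '[[0, 0, 0.0005], [0, 0, 0], [0, 0, 0], [0, 0, 0], [0, 0, 0], [0, 0, -0.02], [0, 0, -0.04], [0, 0, -0.04], [0, 0, -0.03], [0, 0, 0]]' --gripper '[-1, 0.5, 1, 1, 1, 1, 1, 1, 1, 1]'

```text
time_s: 35.8
position: [0.6541, -0.1057, 0.2471]
tool_rot: [[0.994, -0.111, 0.008], [-0.111, -0.994, -0.001], [0.008, 0.0, -1.0]]
ft_force: [0.2, 0.8, -0.9]
grip_width: 0.0855
```

```bash
python3 - <<'E'
from h import *
to(.49,-.448,.21,-6.4)
w=viewer.get_image("wrist");cv2.imwrite("pics/w18.png",w["pixels"])
t=viewer.get_image("top");cv2.imwrite("pics/top3.png",t["pixels"])
E
```

```text
pos [ 0.6541 -0.1057  0.2471] yaw -6.40 q6 -13.0 slide now-axes [-0.1252  0.3584  0.0363] turn dz 0.000 tilt [ 0.0075 -0.0012]
slide in final axes [-0.1249  0.3584  0.0371]
F [ 0.2  0.8 -0.9] T [-0.03  0.02 -0.02] w 0.0855 t 35.8
```

View pics/w18.png

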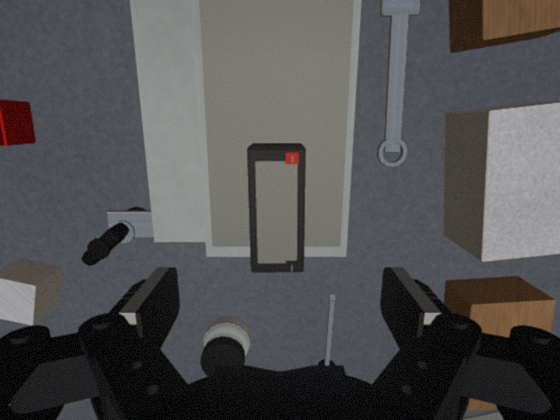

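View pics/top3.png

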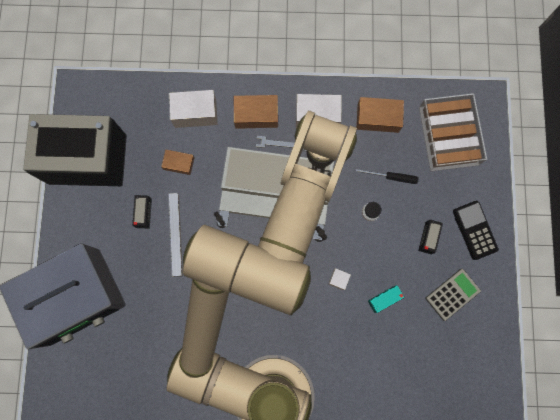

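```bash
python3 - <<'E'
from h import *
w=viewer.get_image("wrist");batt(w,[(248,150),(305,150),(302,272),(252,272)],.137)
a=ray(w,(208,257),.085);b=ray(w,(347,256),.085);c=ray(w,(154,242),.045);print(a,b,c)
o=np.array([.59463,.01239]);th=np.radians(-6.36);R=np.array([[np.cos(th),-np.sin(th)],[np.sin(th),np.cos(th)]])
for p in(a,b,c):print("stand frame",R.T@(p[:2]-o))
t=viewer.get_image("top");print(ray(t,(431,236),.052))
crop(t,400,200,500,280,"t4.png",6)
E
```

```text
edges [0.0393 0.0915 0.038  0.0915] centre [ 0.65019214 -0.10407601] long yaw(3->0) 83.67712417142039 diagmid [ 0.64988273 -0.1040388 ] [ 0.65050155 -0.10411322]
[ 0.58086721 -0.15169762  0.085     ] [ 0.70745787 -0.16492872  0.085     ] [ 0.51748081 -0.14457565  0.045     ]
stand frame [ 0.00449874 -0.16460231]
stand frame [ 0.13177597 -0.16372889]
stand frame [-0.05928648 -0.16454581]
[ 0.48956023 -0.47196147  0.052     ]
```

View pics/t4.png

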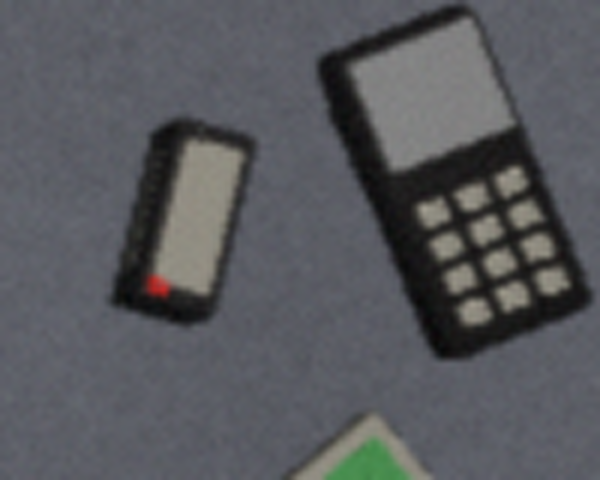

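Emit:
jog_arm --dr '[[0, 0, 0], [0, 0, 0], [0, 0, 0], [0, 0, 0], [0, 0, 0], [0, 0, 0], [0, 0, 0], [0, 0, 0], [0, 0, 0], [0, 0, -0.144]]' --slide '[[-0.0137, 0.0422, 0], [-0.0137, 0.0422, 0], [-0.0137, 0.0422, 0], [-0.0137, 0.0422, 0], [-0.0137, 0.0422, 0.006], [-0.0137, 0.0422, 0.006], [-0.0137, 0.0422, 0.006], [-0.0137, 0.0422, 0.006], [-0.0137, 0.0422, 0.006], [0, 0, 0]]' --gripper '[1, 1, 1, 1, 1, 1, 1, 1, 1, 1]'

```text
time_s: 37.0
position: [0.4844, -0.4732, 0.208]
tool_rot: [[1.0, 0.028, -0.005], [0.028, -1.0, 0.005], [-0.005, -0.005, -1.0]]
ft_force: [-0.5, 1.0, -0.0]
grip_width: 0.0857
```

Emit:
jog_arm --dr '[[0, 0, -0.144], [0, 0, -0.144], [0, 0, -0.144], [0, 0, -0.144], [0, 0, -0.144], [0, 0, -0.144], [0, 0, -0.144], [0, 0, -0.144], [0, 0, -0.144], [0, 0, 0]]' --slide '[[0, 0, 0], [0, 0, 0], [0, 0, 0], [0, 0, 0], [0, 0, 0], [0, 0, 0], [0, 0, 0], [0, 0, 0], [0, 0, 0], [0, 0, 0]]' --gripper '[1, 1, 1, 1, 1, 1, 1, 1, 1, 1]'

```text
time_s: 38.0
position: [0.4877, -0.4687, 0.21]
tool_rot: [[0.239, 0.971, -0.003], [0.971, -0.239, 0.004], [0.003, -0.004, -1.0]]
ft_force: [-0.8, 0.8, 0.2]
grip_width: 0.0853
```

```bash
python3 - <<'E'
from h import *
to(.49,-.472,.026,76)
w=viewer.get_image("wrist");cv2.imwrite("pics/w19.png",w["pixels"])
E
```

```text
pos [ 0.4877 -0.4687  0.21  ] yaw 76.17 q6 -130.0 slide now-axes [-0.0032  0.0037  0.1839] turn dz 0.003 tilt [-0.0028  0.004 ]
slide in final axes [-0.0026  0.0031  0.184 ]
F [-0.8  0.8  0.2] T [-0.03  0.03  0.02] w 0.0853 t 38.0
```

View pics/w19.png

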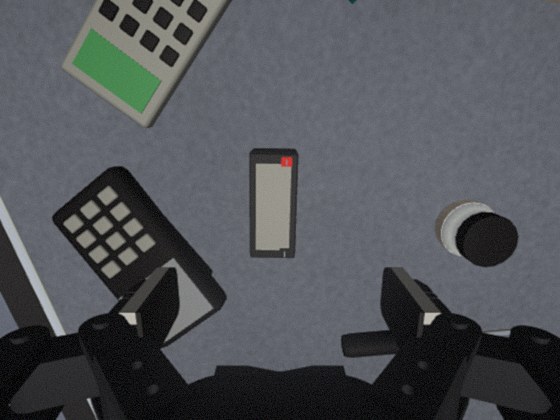

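```bash
python3 - <<'E'
from h import *
w=viewer.get_image("wrist");batt(w,[(250,154),(298,153),(295,257),(250,258)])
s=observe();r=np.array(s["tool_rot"])
for p in [(212,265),(225,297),(342,345)]:
  for z in(0.,.03): print(p,z,ray(w,p,z), r.T@(ray(w,p,z)-s["position"]))
to(.488,-.470,.026,76)
E
```

```text
edges [0.0406 0.0945 0.0414 0.0946] centre [ 0.49157467 -0.47656033] long yaw(3->0) 164.81870649249777 diagmid [ 0.4915934  -0.47636747] [ 0.49155593 -0.47675319]
(212, 265) 0.0 [ 0.55020999 -0.5613326   0.        ] [-0.07508782  0.08377971  0.21001661]
(212, 265) 0.03 [ 0.53896516 -0.55194054  0.03      ] [-0.06864169  0.07049345  0.18007367]
(225, 297) 0.0 [ 0.59086828 -0.55862487  0.        ] [-0.0625449   0.12254949  0.20993353]
(225, 297) 0.03 [ 0.57606324 -0.54946991  0.03      ] [-0.05719708  0.10586839  0.17999786]
(342, 345) 0.0 [ 0.68427161 -0.44367205  0.        ] [0.07171772 0.1850943  0.21010549]
(342, 345) 0.03 [ 0.66128778 -0.44458285  0.03      ] [0.06530893 0.16293651 0.18015477]
pos [ 0.4878 -0.4688  0.2105] yaw 75.88 q6 -129.8 slide now-axes [-0.0016  0.0011  0.1845] turn dz -0.002 tilt [-0.0023  0.0033]
slide in final axes [-0.0011  0.0005  0.1845]
F [-0.  -0.2  0.7] T [-0.06 -0.01 -0.04] w 0.0855 t 38.1
```

Emit:
jog_arm --dr '[[-0.003, 0.003, 0.02], [0, 0, 0], [0, 0, 0], [0, 0, 0], [0, 0, 0], [0, 0, 0], [0, 0, 0], [0, 0, 0], [0, 0, 0], [0, 0, 0]]' --slide '[[0, 0, 0], [-0.0065, 0.0055, 0.03], [0, 0, 0.035], [0, 0, 0.035], [0, 0, 0], [0, 0, 0], [0, 0, 0], [0, 0, 0], [0, 0, 0], [0, 0, 0]]' --gripper '[1, 1, 1, 1, 1, 1, 1, 1, 1, 1]'

```text
time_s: 39.1
position: [0.4919, -0.4764, 0.1122]
tool_rot: [[0.26, 0.966, 0.003], [0.966, -0.26, 0.003], [0.004, 0.002, -1.0]]
ft_force: [-0.1, -1.0, 1.0]
grip_width: 0.0855
```

```bash
python3 - <<'E'
from h import *
to(.4915,-.4765,.0265,74.8)
w=viewer.get_image("wrist");cv2.imwrite("pics/w20.png",w["pixels"])
E
```

```text
pos [ 0.4919 -0.4764  0.1122] yaw 74.95 q6 -129.1 slide now-axes [-0.0005 -0.0005  0.0857] turn dz 0.003 tilt [0.003  0.0032]
slide in final axes [-0.0002 -0.0003  0.0857]
F [-0.1 -1.   1. ] T [-0.01 -0.   -0.  ] w 0.0855 t 39.1
```

View pics/w20.png

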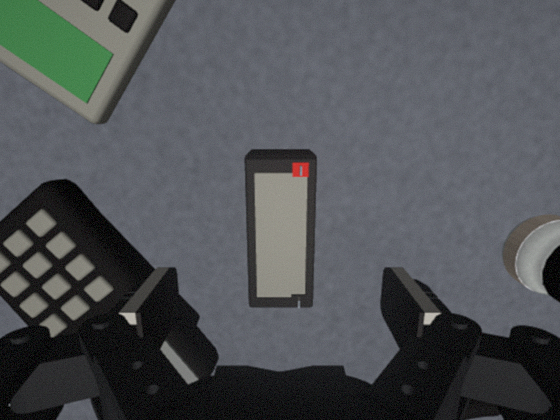

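```bash
python3 - <<'E'
from h import *
w=viewer.get_image("wrist");s=observe();r=np.array(s["tool_rot"])
for p in [(75,185),(130,235),(198,310),(217,350)]:
  for z in(0.,.03): print(p,z,np.round(r.T@(ray(w,p,z)-s["position"]),3))
for x in(-.043,-.057): 
  for y in (-.012,.012): print(x,y,proj(w,s["position"]+r@np.array([x,y,.1])))
E
```

```text
(75, 185) 0.0 [-0.15  -0.023  0.111]
(75, 185) 0.03 [-0.132 -0.028  0.081]
(130, 235) 0.0 [-0.115  0.016  0.111]
(130, 235) 0.03 [-0.101  0.005  0.081]
(198, 310) 0.0 [-0.068  0.08   0.112]
(198, 310) 0.03 [-0.059  0.062  0.082]
(217, 350) 0.0 [-0.054  0.118  0.112]
(217, 350) 0.03 [-0.048  0.095  0.082]
-0.043 -0.012 [220.67250994 202.84283103]
-0.043 0.012 [222.22417268 235.13331948]
-0.057 -0.012 [200.79343774 202.84803978]
-0.057 0.012 [202.86460469 235.13730393]
```

Clear of the terminal (its edge is ~100 mm away at finger level). Descend and grip.

Emit:
jog_arm --dr '[[0.003, -0.004, 0], [0, 0, 0], [0, 0, 0], [0, 0, 0], [0, 0, 0], [0, 0, 0], [0, 0, 0], [0, 0, 0], [0, 0, 0], [0, 0, 0]]' --slide '[[0, 0, 0.025], [0, 0, 0.03], [0, 0, 0.028], [0, 0, 0.002], [0, 0, 0], [0, 0, 0], [0, 0, 0], [0, 0, 0], [0, 0, 0], [0, 0, 0]]' --gripper '[1, 1, 1, 1, -1, -1, -1, -1, -1, -1]' --force 80

```text
time_s: 40.2
position: [0.4923, -0.4766, 0.0286]
tool_rot: [[0.259, 0.966, 0.0], [0.966, -0.259, -0.001], [-0.001, 0.001, -1.0]]
ft_force: [-1.0, 1.7, 7.0]
grip_width: 0.0422
```

```bash
python3 - <<'E'
from h import *
to(.664,.005,.2,-6.4)
w=viewer.get_image("wrist");cv2.imwrite("pics/w21.png",w["pixels"])
E
```

```text
pos [ 0.4923 -0.4766  0.0286] yaw 74.96 q6 -128.9 slide now-axes [ 0.5094  0.041  -0.172 ] turn dz 1.420 tilt [ 0.0005 -0.0013]
slide in final axes [ 0.117  -0.4977 -0.1714]
F [-1.   1.7  7. ] T [0.35 0.02 0.02] w 0.0422 t 40.2
```

View pics/w21.png

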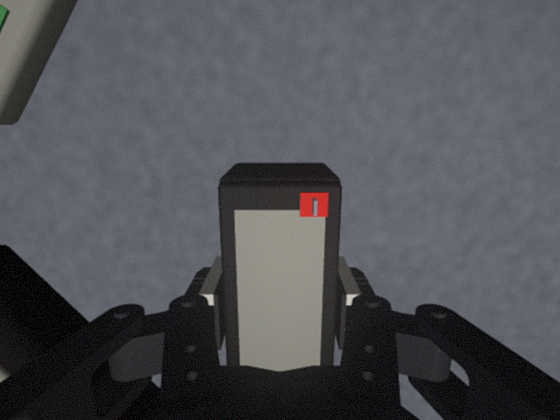

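Emit:
jog_arm --dr '[[0, 0, 0], [0, 0, 0], [0, 0, 0], [0, 0, 0], [0, 0, 0], [0, 0, 0], [0, 0, 0], [0, 0, 0], [0, 0, 0], [0, 0, 0]]' --slide '[[0, 0, -0.03], [0, 0, -0.045], [0, 0, -0.045], [0, 0, -0.045], [0.045, 0.0036, -0.007], [0.045, 0.0036, 0], [0.045, 0.0036, 0], [0.045, 0.0036, 0], [0.045, 0.0036, 0], [0.045, 0.0036, 0]]' --gripper '[-1, -1, -1, -1, -1, -1, -1, -1, -1, -1]'

```text
time_s: 41.25
position: [0.5828, -0.2191, 0.1982]
tool_rot: [[0.26, 0.966, -0.003], [0.966, -0.26, 0.002], [0.001, -0.003, -1.0]]
ft_force: [0.8, -0.3, -6.8]
grip_width: 0.0421
```

Emit:
jog_arm --dr '[[0, 0, 0], [0, 0, 0], [0, 0, 0], [0, 0, 0], [0, 0, 0], [0, 0, 0.142], [0, 0, 0.142], [0, 0, 0.142], [0, 0, 0.142], [0, 0, 0.142]]' --slide '[[0.045, 0.0036, 0], [0.045, 0.0036, 0], [0.045, 0.0036, 0], [0.045, 0.0036, 0], [0.045, 0.0036, 0], [0, 0, 0], [0, 0, 0], [0, 0, 0], [0, 0, 0], [0, 0, 0]]' --gripper '[-1, -1, -1, -1, -1, -1, -1, -1, -1, -1]'

```text
time_s: 42.25
position: [0.6581, -0.0084, 0.198]
tool_rot: [[0.83, 0.558, -0.004], [0.558, -0.83, 0.001], [-0.002, -0.003, -1.0]]
ft_force: [1.1, 0.2, -6.9]
grip_width: 0.0419
```

Emit:
jog_arm --dr '[[0, 0, 0.142], [0, 0, 0.142], [0, 0, 0.142], [0, 0, 0.142], [0, 0, 0.142], [0, 0, 0], [0, 0, 0], [0, 0, 0], [0, 0, 0], [0, 0, 0]]' --slide '[[0, 0, 0], [0, 0, 0], [0, 0, 0], [0, 0, 0], [0, 0, 0], [0, 0, 0], [0, 0, 0], [0, 0, 0], [0, 0, 0], [0, 0, 0]]' --gripper '[-1, -1, -1, -1, -1, -1, -1, -1, -1, -1]'

```text
time_s: 43.25
position: [0.6587, -0.0085, 0.1986]
tool_rot: [[0.994, -0.111, -0.002], [-0.111, -0.994, 0.001], [-0.002, -0.001, -1.0]]
ft_force: [-0.5, 0.3, -7.0]
grip_width: 0.0419
```

```bash
python3 - <<'E'
from h import *
to(.665,.004,.1145,-6.4)
w=viewer.get_image("wrist");cv2.imwrite("pics/w22.png",w["pixels"])
E
```

```text
pos [ 0.6587 -0.0085  0.1986] yaw -6.35 q6 -4.7 slide now-axes [ 0.0051 -0.0131  0.0841] turn dz 0.001 tilt [-0.0017  0.001 ]
slide in final axes [ 0.0049 -0.0131  0.0841]
F [-0.5  0.3 -7. ] T [ 0.05 -0.01 -0.  ] w 0.0419 t 43.2
```

View pics/w22.png

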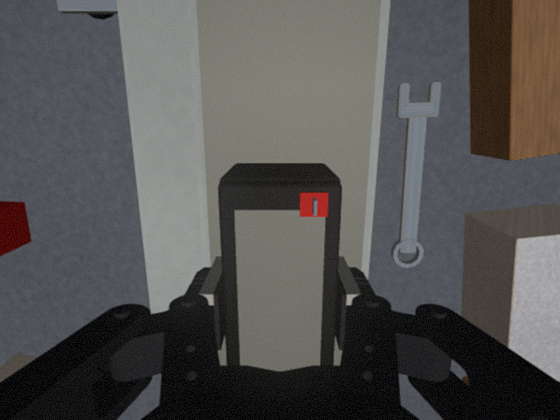

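Emit:
jog_arm --dr '[[0, 0, 0], [0, 0, 0], [0, 0, 0], [0, 0, 0], [0, 0, 0], [0, 0, 0], [0, 0, 0], [0, 0, 0], [0, 0, 0], [0, 0, 0]]' --slide '[[0.005, -0.013, 0], [0, 0, 0.03], [0, 0, 0.03], [0, 0, 0.015], [0, 0, 0.005], [0, 0, 0.0015], [0, 0, 0.001], [0, 0, 0.001], [0, 0, 0], [0, 0, 0]]' --gripper '[-1, -1, -1, -1, -1, -1, -1, -1, -1, -1]'

```text
time_s: 44.3
position: [0.6651, 0.0039, 0.1157]
tool_rot: [[0.994, -0.112, -0.001], [-0.112, -0.994, 0.001], [-0.001, -0.001, -1.0]]
ft_force: [-0.7, 0.3, -6.2]
grip_width: 0.042
```

```bash
python3 - <<'E'
from h import *
to(.665,.004,.1137,-6.4)
E
```

```text
pos [0.6651 0.0039 0.1157] yaw -6.40 q6 -3.5 slide now-axes [-0.0002 -0.0001  0.002 ] turn dz -0.000 tilt [-0.0007  0.0009]
slide in final axes [-0.0002 -0.0001  0.002 ]
F [-0.7  0.3 -6.2] T [-0.   -0.01 -0.01] w 0.0420 t 44.3
```

Emit:
jog_arm --dr '[[0, 0, 0], [0, 0, 0], [0, 0, 0], [0, 0, 0], [0, 0, 0], [0, 0, 0], [0, 0, 0], [0, 0, 0], [0, 0, 0], [0, 0, 0]]' --slide '[[0, 0, 0.001], [0, 0, 0.001], [0, 0, 0.0004], [0, 0, 0], [0, 0, 0], [0, 0, 0], [0, 0, 0], [0, 0, 0], [0, 0, 0], [0, 0, 0]]' --gripper '[-1, -1, -1, -1, -1, -1, -1, -1, -1, -1]'

```text
time_s: 45.3
position: [0.6651, 0.0039, 0.1136]
tool_rot: [[0.994, -0.111, -0.001], [-0.111, -0.994, 0.001], [-0.001, -0.001, -1.0]]
ft_force: [-3.6, 0.7, 6.3]
grip_width: 0.0417
```

Seated (force now upward). Release and rise.

Emit:
jog_arm --dr '[[0, 0, 0], [0, 0, 0], [0, 0, 0], [0, 0, 0], [0, 0, 0], [0, 0, 0], [0, 0, 0], [0, 0, 0], [0, 0, 0], [0, 0, 0]]' --slide '[[0, 0, 0], [0, 0, 0], [0, 0, 0], [0, 0, 0], [0, 0, 0], [0, 0, -0.02], [0, 0, -0.04], [0, 0, -0.04], [0, 0, -0.03], [0, 0, 0]]' --gripper '[-1, 0.5, 1, 1, 1, 1, 1, 1, 1, 1]'

```text
time_s: 46.3
position: [0.6665, 0.0036, 0.2479]
tool_rot: [[0.994, -0.111, 0.008], [-0.111, -0.994, -0.001], [0.008, -0.0, -1.0]]
ft_force: [1.0, 0.3, 1.0]
grip_width: 0.0854
```

```bash
python3 - <<'E'
from h import *
to(.5486,.4233,.22,-6.4)
w=viewer.get_image("wrist");cv2.imwrite("pics/w23.png",w["pixels"])
t=viewer.get_image("top");cv2.imwrite("pics/top4.png",t["pixels"]);crop(t,110,140,310,290,"t5.png",4)
E
```

```text
pos [0.6665 0.0036 0.2479] yaw -6.40 q6 -3.5 slide now-axes [-0.1641 -0.4039  0.0267] turn dz 0.000 tilt [ 0.0076 -0.0006]
slide in final axes [-0.1639 -0.4039  0.0279]
F [1.  0.3 1. ] T [-0.06 -0.01  0.02] w 0.0854 t 46.3
```

View pics/w23.png

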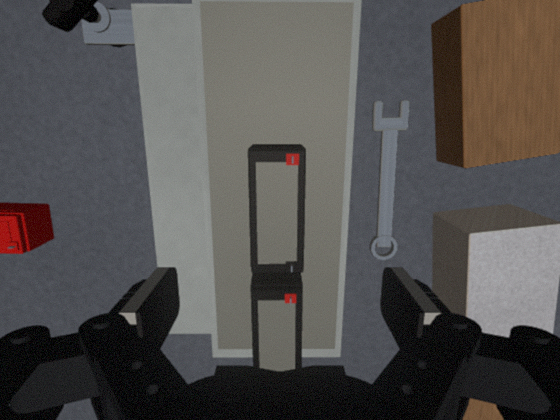

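View pics/t5.png

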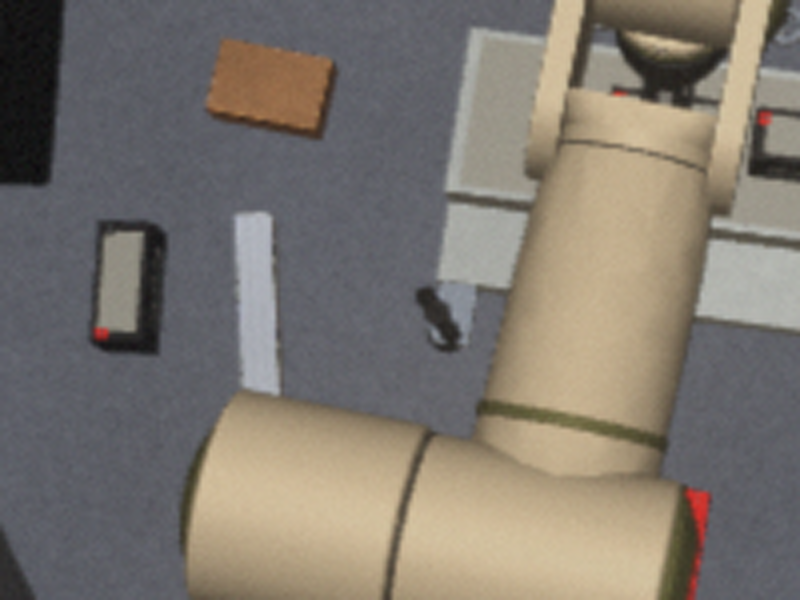

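Emit:
jog_arm --dr '[[0, 0, 0], [0, 0, 0], [0, 0, 0], [0, 0, 0], [0, 0, 0], [0, 0, 0], [0, 0, 0], [0, 0, 0], [0, 0, 0], [0, 0, -0.15]]' --slide '[[-0.0182, -0.0449, 0.003], [-0.0182, -0.0449, 0.003], [-0.0182, -0.0449, 0.003], [-0.0182, -0.0449, 0.003], [-0.0182, -0.0449, 0.003], [-0.0182, -0.0449, 0.003], [-0.0182, -0.0449, 0.003], [-0.0182, -0.0449, 0.003], [-0.0182, -0.0449, 0.003], [0, 0, 0]]' --gripper '[1, 1, 1, 1, 1, 1, 1, 1, 1, 1]'

```text
time_s: 47.4
position: [0.5441, 0.4287, 0.2132]
tool_rot: [[0.999, 0.045, -0.006], [0.045, -0.999, 0.0], [-0.006, -0.0, -1.0]]
ft_force: [0.5, -1.4, -0.3]
grip_width: 0.0857
```

Emit:
jog_arm --dr '[[0, 0, -0.146], [0, 0, -0.146], [0, 0, -0.146], [0, 0, -0.146], [0, 0, -0.146], [0, 0, -0.146], [0, 0, -0.146], [0, 0, -0.146], [0, 0, -0.146], [0, 0, -0.146]]' --slide '[[0, 0, 0], [0, 0, 0], [0, 0, 0], [0, 0, 0], [0, 0, 0], [0, 0, 0], [0, 0, 0], [0, 0, 0], [0, 0, 0], [0, 0, 0]]' --gripper '[1, 1, 1, 1, 1, 1, 1, 1, 1, 1]'

```text
time_s: 48.4
position: [0.547, 0.4234, 0.2142]
tool_rot: [[0.067, 0.998, -0.005], [0.998, -0.067, -0.001], [-0.001, -0.005, -1.0]]
ft_force: [-0.4, 0.2, 0.1]
grip_width: 0.0853
```

```bash
python3 - <<'E'
from h import *
to(.5486,.4233,.22,86)
w=viewer.get_image("wrist");cv2.imwrite("pics/w24.png",w["pixels"])
t=viewer.get_image("top");cv2.imwrite("pics/top5.png",t["pixels"])
E
```

```text
pos [0.547  0.4234 0.2142] yaw 86.18 q6 -58.3 slide now-axes [ 0.      0.0016 -0.0059] turn dz 0.003 tilt [-0.0047 -0.0007]
slide in final axes [ 0.      0.0016 -0.0058]
F [-0.4  0.2  0.1] T [0.02 0.04 0.02] w 0.0853 t 48.4
```

View pics/w24.png

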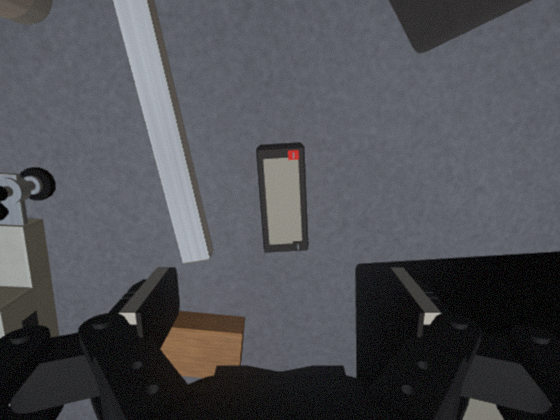

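View pics/top5.png

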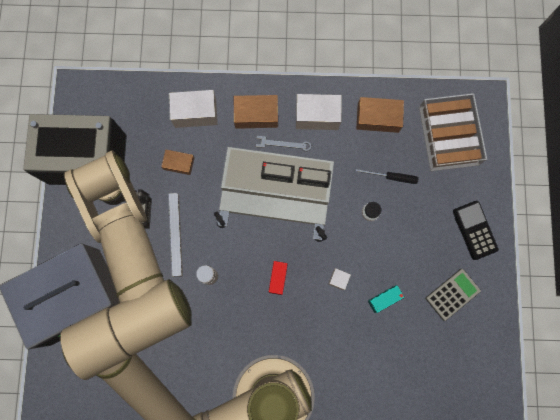

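```bash
python3 - <<'E'
from h import *
w=viewer.get_image("wrist");batt(w,[(257,150),(303,149),(307,250),(264,252)])
t=viewer.get_image("top");s=viewer.get_image("scene")
for p in[(122,180),(110,117),(25,177),(85,185)]: print(p,ray(t,p,0),ray(t,p,.15))
for z in(0,.1,.15,.18):print(z,ray(w,(357,264),z))
crop(t,10,90,210,260,"t6.png",4);crop(s,380,60,560,270,"s6.png",3)
# rail
print(ray(w,(180,262),.024),ray(w,(209,261),.024))
E
```

```text
edges [0.0394 0.0924 0.0399 0.0935] centre [0.54854436 0.42473365] long yaw(3->0) 179.05647903686796 diagmid [0.54826602 0.42488139] [0.54882271 0.42458591]
(122, 180) [0.65233547 0.50086717 0.        ] [0.61740911 0.4567669  0.15      ]
(110, 117) [0.86278629 0.556173   0.        ] [0.80934873 0.50720805 0.15      ]
(25, 177) [0.65394371 0.81197324 0.        ] [0.61887589 0.74050816 0.15      ]
(85, 185) [0.63279369 0.61776581 0.        ] [0.59958623 0.56338316 0.15      ]
0 [0.63624593 0.50108918 0.        ]
0.1 [0.59107274 0.47975353 0.1       ]
0.15 [0.56848614 0.46908571 0.15      ]
0.18 [0.55493418 0.46268501 0.18      ]
[0.61027888 0.31494145 0.024     ] [0.611298   0.34476106 0.024     ]
```

View pics/t6.png

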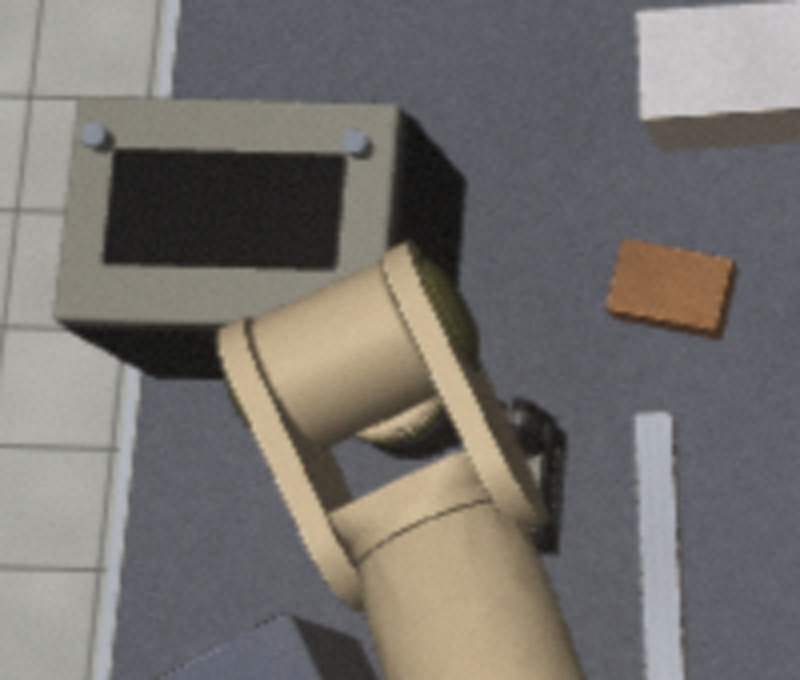

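View pics/s6.png

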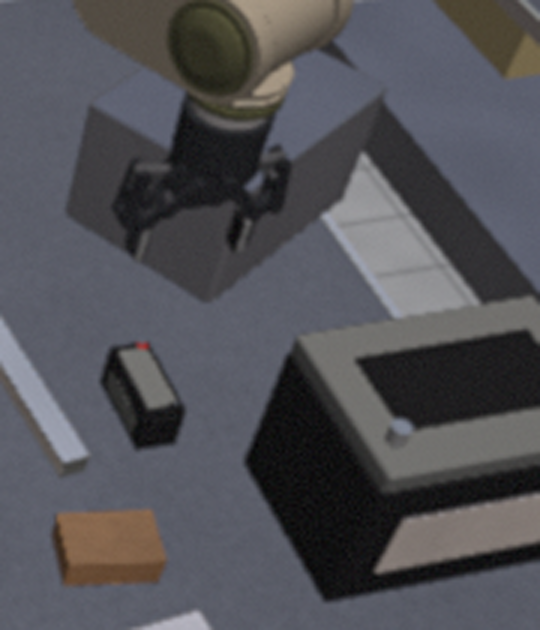

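```bash
python3 - <<'E'
from h import *
t=viewer.get_image("top")
t0=dict(t)
print("toaster base BR",ray(t,(126,135),0))
for z in(.1,.15,.2,.25):print(z,"toast topBR",ray(t,(109.5,116),z))
for z in(.1,.15,.2): print("toolbox corner",z,ray(t,(82,244),z), ray(t,(117,293),z))
print("toolbox base?",ray(t,(117,310),0))
for z in(.35,.45): print("forearm L",ray(t,(100,245),z),ray(t,(67,215),z))
print(np.round(observe()["q"],1))
E
```

```text
toaster base BR [0.8028537  0.49929668 0.        ]
0.1 toast topBR [0.830348   0.52532636 0.1       ]
0.15 toast topBR [0.81243622 0.50894875 0.15      ]
0.2 toast topBR [0.79452445 0.49257114 0.2       ]
0.25 toast topBR [0.77661267 0.47619353 0.25      ]
toolbox corner 0.1 [0.4321139  0.57463893 0.1       ] [0.29174695 0.46034876 0.1       ]
toolbox corner 0.15 [0.42660566 0.55672541 0.15      ] [0.29061062 0.44599496 0.15      ]
toolbox corner 0.2 [0.42109742 0.53881189 0.2       ] [0.2894743  0.43164116 0.2       ]
toolbox base? [0.24241606 0.48504665 0.        ]
forearm L [0.40322927 0.44007282 0.35      ] [0.47684599 0.52926577 0.35      ]
forearm L [0.39231191 0.40756591 0.45      ] [0.46049696 0.49017794 0.45      ]
[ 27.9  37.7  50.6   0.1  91.8 -57.7]
```

Emit:
jog_arm --dr '[[-0.005, 0.001, -0.05], [0, 0, 0], [0, 0, 0], [0, 0, 0], [0, 0, 0], [0, 0, 0], [0, 0, 0], [0, 0, 0], [0, 0, 0], [0, 0, 0]]' --slide '[[0, 0, 0], [0.0013, 0.0015, 0.03], [0, 0, 0.035], [0, 0, 0.035], [0, 0, 0], [0, 0, 0], [0, 0, 0], [0, 0, 0], [0, 0, 0], [0, 0, 0]]' --gripper '[1, 1, 1, 1, 1, 1, 1, 1, 1, 1]'

```text
time_s: 49.7
position: [0.5494, 0.4252, 0.1171]
tool_rot: [[0.023, 1.0, 0.004], [1.0, -0.023, 0.002], [0.002, 0.004, -1.0]]
ft_force: [-0.9, 0.6, 0.8]
grip_width: 0.0855
```

```bash
python3 - <<'E'
from h import *
to(.5485,.4247,.0275,89)
w=viewer.get_image("wrist");cv2.imwrite("pics/w25.png",w["pixels"])
E
```

```text
pos [0.5494 0.4252 0.1171] yaw 88.70 q6 -60.7 slide now-axes [-0.0008 -0.0013  0.0896] turn dz -0.005 tilt [0.0044 0.0023]
slide in final axes [-0.0005 -0.0009  0.0896]
F [-0.9  0.6  0.8] T [ 0.    0.01 -0.  ] w 0.0855 t 49.7
```

View pics/w25.png

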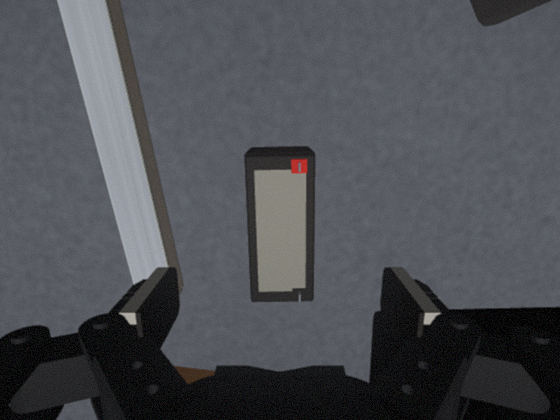

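Emit:
jog_arm --dr '[[0.004, -0.002, -0.005], [0, 0, 0], [0, 0, 0], [0, 0, 0], [0, 0, 0], [0, 0, 0], [0, 0, 0], [0, 0, 0], [0, 0, 0], [0, 0, 0]]' --slide '[[-0.0005, -0.001, 0.025], [0, 0, 0.03], [0, 0, 0.03], [0, 0, 0.0035], [0, 0, 0], [0, 0, 0], [0, 0, 0], [0, 0, 0], [0, 0, 0], [0, 0, 0]]' --gripper '[1, 1, 1, 1, -1, -1, -1, -1, -1, -1]' --force 80

```text
time_s: 50.75
position: [0.5493, 0.4253, 0.0302]
tool_rot: [[0.018, 1.0, 0.003], [1.0, -0.018, 0.002], [0.002, 0.003, -1.0]]
ft_force: [-0.1, 0.6, 6.8]
grip_width: 0.0418
```

```bash
python3 - <<'E'
from h import *
o=np.array([.59463,.01239]);th=np.radians(-6.36);R=np.array([[np.cos(th),-np.sin(th)],[np.sin(th),np.cos(th)]])
p=o+R@[.071,.109];print(p)
to(*p,.2,-6.4)
w=viewer.get_image("wrist");cv2.imwrite("pics/w26.png",w["pixels"])
E
```

```text
[0.67726752 0.11285413]
pos [0.5493 0.4253 0.0302] yaw 89.00 q6 -61.0 slide now-axes [-0.3098  0.1339 -0.17  ] turn dz 1.665 tilt [0.0032 0.0019]
slide in final axes [ 0.162   0.2962 -0.1698]
F [-0.1  0.6  6.8] T [-0.03 -0.02 -0.01] w 0.0418 t 50.8
```

View pics/w26.png

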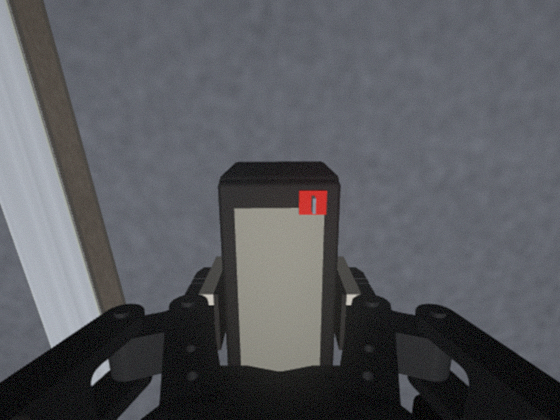

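Emit:
jog_arm --dr '[[0, 0, 0], [0, 0, 0], [0, 0, 0], [0, 0, 0], [0, 0, 0], [0, 0, 0], [0, 0, 0], [0, 0, 0], [0, 0, 0], [0, 0, 0]]' --slide '[[0, 0, -0.03], [0, 0, -0.045], [0, 0, -0.045], [0, 0, -0.045], [-0.0387, 0.0167, -0.005], [-0.0387, 0.0167, 0], [-0.0387, 0.0167, 0], [-0.0387, 0.0167, 0], [-0.0387, 0.0167, 0], [-0.0387, 0.0167, 0]]' --gripper '[-1, -1, -1, -1, -1, -1, -1, -1, -1, -1]'

```text
time_s: 51.8
position: [0.6445, 0.1891, 0.1976]
tool_rot: [[0.018, 1.0, -0.002], [1.0, -0.018, -0.0], [-0.0, -0.002, -1.0]]
ft_force: [0.4, 0.8, -4.7]
grip_width: 0.0421
```

Emit:
jog_arm --dr '[[0, 0, 0], [0, 0, 0], [0, 0, 0.139], [0, 0, 0.139], [0, 0, 0.139], [0, 0, 0.139], [0, 0, 0.139], [0, 0, 0.139], [0, 0, 0.139], [0, 0, 0.139]]' --slide '[[-0.0387, 0.0167, 0], [-0.0387, 0.0167, 0], [0, 0, 0], [0, 0, 0], [0, 0, 0], [0, 0, 0], [0, 0, 0], [0, 0, 0], [0, 0, 0], [0, 0, 0]]' --gripper '[-1, -1, -1, -1, -1, -1, -1, -1, -1, -1]'

```text
time_s: 52.8
position: [0.6761, 0.1128, 0.1974]
tool_rot: [[0.907, 0.422, -0.002], [0.422, -0.907, -0.0], [-0.002, -0.001, -1.0]]
ft_force: [-0.9, -0.6, -5.1]
grip_width: 0.0416
```

Emit:
jog_arm --dr '[[0, 0, 0.139], [0, 0, 0.139], [0, 0, 0.139], [0, 0, 0.139], [0, 0, 0], [0, 0, 0], [0, 0, 0], [0, 0, 0], [0, 0, 0], [0, 0, 0]]' --slide '[[0, 0, 0], [0, 0, 0], [0, 0, 0], [0, 0, 0], [0, 0, 0], [0, 0, 0], [0, 0, 0], [0, 0, 0], [0, 0, 0], [0, 0, 0]]' --gripper '[-1, -1, -1, -1, -1, -1, -1, -1, -1, -1]'

```text
time_s: 53.8
position: [0.6766, 0.1128, 0.1978]
tool_rot: [[0.993, -0.114, -0.001], [-0.114, -0.993, -0.0], [-0.001, 0.0, -1.0]]
ft_force: [-0.4, -0.7, -4.9]
grip_width: 0.0416
```

```bash
python3 - <<'E'
from h import *
to(.6773,.1128,.1152,-6.4)
w=viewer.get_image("wrist");cv2.imwrite("pics/w27.png",w["pixels"])
E
```

```text
pos [0.6766 0.1128 0.1978] yaw -6.55 q6 6.1 slide now-axes [ 0.0008 -0.0001  0.0826] turn dz -0.003 tilt [-0.0007 -0.0002]
slide in final axes [ 0.0007 -0.0001  0.0826]
F [-0.4 -0.7 -4.9] T [-0.01 -0.03  0.  ] w 0.0416 t 53.8
```

View pics/w27.png

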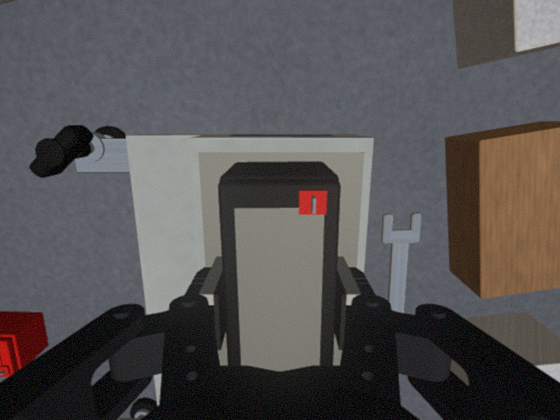

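Emit:
jog_arm --dr '[[0, 0, -0.003], [0, 0, 0], [0, 0, 0], [0, 0, 0], [0, 0, 0], [0, 0, 0], [0, 0, 0], [0, 0, 0], [0, 0, 0], [0, 0, 0]]' --slide '[[0.0007, 0, 0.03], [0, 0, 0.03], [0, 0, 0.015], [0, 0, 0.004], [0, 0, 0.0015], [0, 0, 0.001], [0, 0, 0], [0, 0, 0], [0, 0, 0], [0, 0, 0]]' --gripper '[-1, -1, -1, -1, -1, -1, -1, -1, -1, -1]'

```text
time_s: 54.85
position: [0.6773, 0.1127, 0.1166]
tool_rot: [[0.994, -0.112, -0.0], [-0.112, -0.994, -0.0], [-0.0, 0.0, -1.0]]
ft_force: [-0.6, 0.7, -5.2]
grip_width: 0.0418
```

Emit:
jog_arm --dr '[[0, 0, 0], [0, 0, 0], [0, 0, 0], [0, 0, 0], [0, 0, 0], [0, 0, 0], [0, 0, 0], [0, 0, 0], [0, 0, 0], [0, 0, 0]]' --slide '[[0, 0, 0.0007], [0, 0, 0.0005], [0, 0, 0], [0, 0, 0], [0, 0, 0], [0, 0, 0], [0, 0, 0], [0, 0, 0], [0, 0, 0], [0, 0, 0]]' --gripper '[-1, -1, -1, -1, -1, -1, -1, -1, -1, -1]'

```text
time_s: 55.85
position: [0.6773, 0.1127, 0.1153]
tool_rot: [[0.994, -0.112, -0.0], [-0.112, -0.994, -0.0], [-0.0, 0.0, -1.0]]
ft_force: [0.0, 0.1, -1.8]
grip_width: 0.0419
```

Contact. Release, rise and inspect.

Emit:
jog_arm --dr '[[0, 0, 0], [0, 0, 0], [0, 0, 0], [0, 0, 0], [0, 0, 0], [0, 0, 0], [0, 0, 0], [0, 0, 0], [0, 0, 0], [0, 0, 0]]' --slide '[[0, 0, 0.0005], [0, 0, 0], [0, 0, 0], [0, 0, 0], [0, 0, 0], [0, 0, -0.02], [0, 0, -0.04], [0, 0, -0.04], [0, 0, -0.03], [0, 0, 0]]' --gripper '[-1, 0.5, 1, 1, 1, 1, 1, 1, 1, 1]'

```text
time_s: 56.85
position: [0.6785, 0.1128, 0.25]
tool_rot: [[0.994, -0.111, 0.009], [-0.111, -0.994, -0.0], [0.009, -0.001, -1.0]]
ft_force: [0.4, 0.2, -0.1]
grip_width: 0.0855
```

```bash
python3 - <<'E'
from h import *
to(.48,.319,.22,-6.4)
w=viewer.get_image("wrist");cv2.imwrite("pics/w28.png",w["pixels"])
t=viewer.get_image("top");cv2.imwrite("pics/top6.png",t["pixels"]);crop(t,110,140,310,290,"t7.png",4)
E
```

```text
pos [0.6785 0.1128 0.25  ] yaw -6.40 q6 6.0 slide now-axes [-0.2205 -0.1828  0.0282] turn dz 0.000 tilt [ 0.0089 -0.0003]
slide in final axes [-0.2203 -0.1828  0.03  ]
F [ 0.4  0.2 -0.1] T [ 0.03 -0.02 -0.01] w 0.0855 t 56.9
```

View pics/w28.png

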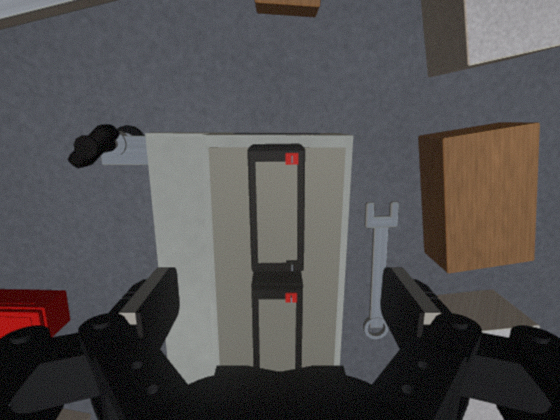

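View pics/t7.png

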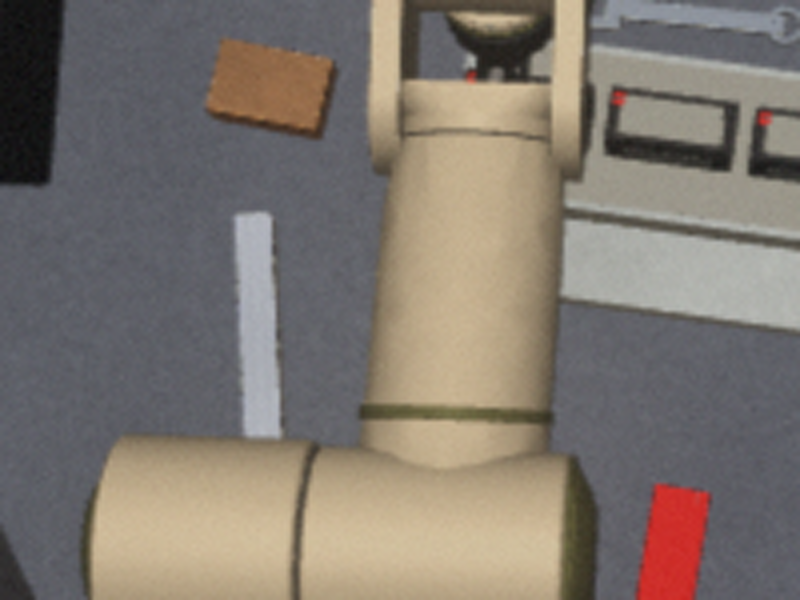

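Emit:
jog_arm --dr '[[0, 0, 0], [0, 0, 0], [0, 0, 0], [0, 0, 0], [0, 0, 0], [0, 0, 0], [0, 0, -0.143], [0, 0, -0.143], [0, 0, -0.143], [0, 0, -0.143]]' --slide '[[-0.0367, -0.0305, 0.003], [-0.0367, -0.0305, 0.003], [-0.0367, -0.0305, 0.003], [-0.0367, -0.0305, 0.003], [-0.0367, -0.0305, 0.003], [-0.0367, -0.0305, 0.003], [0, 0, 0], [0, 0, 0], [0, 0, 0], [0, 0, 0]]' --gripper '[1, 1, 1, 1, 1, 1, 1, 1, 1, 1]'

```text
time_s: 57.95
position: [0.4783, 0.319, 0.2252]
tool_rot: [[0.893, 0.45, -0.003], [0.45, -0.893, -0.001], [-0.003, -0.0, -1.0]]
ft_force: [0.0, -0.4, -0.0]
grip_width: 0.0853
```

Emit:
jog_arm --dr '[[0, 0, -0.143], [0, 0, -0.143], [0, 0, -0.143], [0, 0, -0.143], [0, 0, -0.143], [0, 0, -0.143], [0, 0, -0.143], [0, 0, -0.143], [0, 0, 0], [0, 0, 0]]' --slide '[[0, 0, 0], [0, 0, 0], [0, 0, 0], [0, 0, 0], [0, 0, 0], [0, 0, 0], [0, 0, 0], [0, 0, 0], [0, 0, 0], [0, 0, 0]]' --gripper '[1, 1, 1, 1, 1, 1, 1, 1, 1, 1]'

```text
time_s: 58.95
position: [0.4786, 0.319, 0.2258]
tool_rot: [[-0.03, 1.0, -0.002], [1.0, 0.03, -0.001], [-0.001, -0.002, -1.0]]
ft_force: [-1.3, 0.3, 0.3]
grip_width: 0.0855
```

```bash
python3 - <<'E'
from h import *
to(.4776,.3185,.2,92)
w=viewer.get_image("wrist");cv2.imwrite("pics/w29.png",w["pixels"])
t=viewer.get_image("top");cv2.imwrite("pics/top7.png",t["pixels"]);crop(t,110,140,310,290,"t8.png",4)
E
```

```text
pos [0.4786 0.319  0.2258] yaw 91.70 q6 -69.8 slide now-axes [-0.0004 -0.0009  0.0258] turn dz -0.005 tilt [-0.0023 -0.0009]
slide in final axes [-0.0005 -0.001   0.0258]
F [-1.3  0.3  0.3] T [ 0.05  0.03 -0.01] w 0.0855 t 59.0
```

View pics/w29.png

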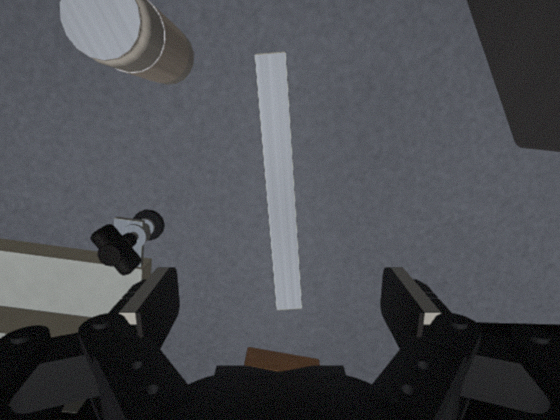

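View pics/t8.png

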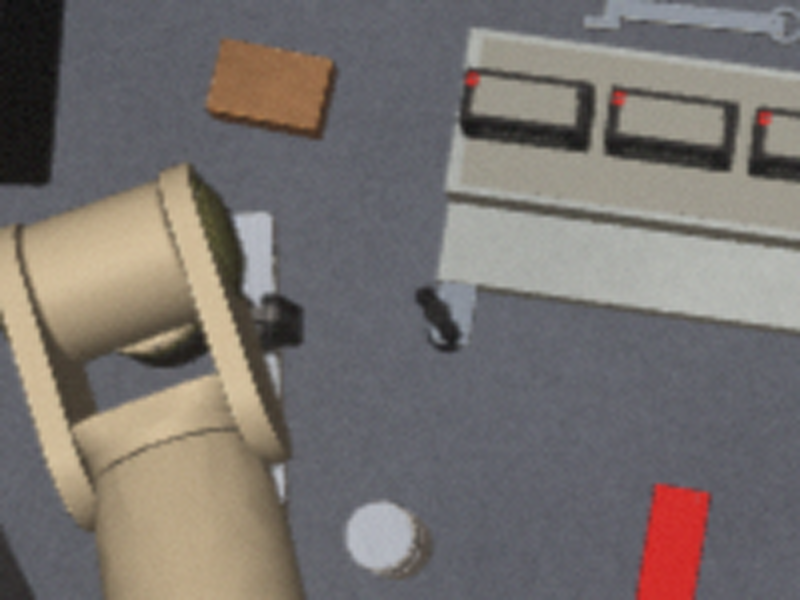

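```bash
python3 - <<'E'
from h import *
w=viewer.get_image("wrist");batt(w,[(255,53),(287,52),(302,309),(276,310)],.024)
c=ray(w,(289,309.5),.024);d=ray(w,(271,52.5),.024);print((c+d)/2,np.linalg.norm(c-d),np.degrees(np.arctan2(*(c-d)[1::-1])))
E
```

```text
edges [0.0289 0.2615 0.0288 0.2619] centre [0.48135722 0.31905736] long yaw(3->0) -174.2786779095528 diagmid [0.48124932 0.31902132] [0.48146513 0.31909341]
[0.4813568  0.31906364 0.024     ] 0.26167363364291424 5.721572784318919
```

Emit:
jog_arm --dr '[[-0.002, 0.001, -0.07], [0, 0, 0], [0, 0, 0], [0, 0, 0], [0, 0, 0], [0, 0, 0], [0, 0, 0], [0, 0, 0], [0, 0, 0], [0, 0, 0]]' --slide '[[0, 0, 0], [-0.0003, 0.0027, 0.035], [0, 0, 0.04], [0, 0, 0.04], [0, 0, 0.03], [0, 0, 0.02], [0, 0, 0], [0, 0, 0], [0, 0, 0], [0, 0, 0]]' --gripper '[1, 1, 1, 1, 1, 1, 1, 1, 1, 1]'

```text
time_s: 60.1
position: [0.4824, 0.3195, 0.0631]
tool_rot: [[-0.103, 0.995, 0.004], [0.995, 0.103, 0.002], [0.001, 0.004, -1.0]]
ft_force: [-0.9, 0.6, -0.2]
grip_width: 0.0852
```

```bash
python3 - <<'E'
from h import *
to(.4813,.319,.0145,95.7)
w=viewer.get_image("wrist");cv2.imwrite("pics/w30.png",w["pixels"])
E
```

```text
pos [0.4824 0.3195 0.0631] yaw 95.91 q6 -74.1 slide now-axes [-0.0005 -0.0013  0.0486] turn dz 0.004 tilt [0.0036 0.0019]
slide in final axes [-0.0004 -0.0011  0.0486]
F [-0.9  0.6 -0.2] T [-0.02  0.01  0.02] w 0.0852 t 60.1
```

View pics/w30.png

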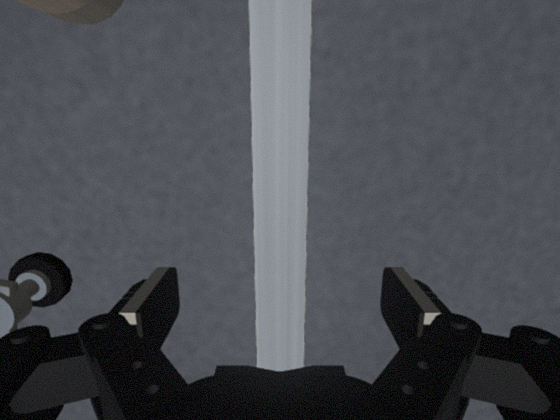

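Centred and aligned. Descend the last part and grip.

Emit:
jog_arm --dr '[[0.004, -0.001, 0.004], [0, 0, 0], [0, 0, 0], [0, 0, 0], [0, 0, 0], [0, 0, 0], [0, 0, 0], [0, 0, 0], [0, 0, 0], [0, 0, 0]]' --slide '[[-0.0004, -0.001, 0.02], [0, 0, 0.02], [0, 0, 0.0075], [0, 0, 0], [0, 0, 0], [0, 0, 0], [0, 0, 0], [0, 0, 0], [0, 0, 0], [0, 0, 0]]' --gripper '[1, 1, 1, 1, -1, -1, -1, -1, -1, -1]' --force 60

```text
time_s: 61.15
position: [0.4812, 0.3189, 0.015]
tool_rot: [[-0.099, 0.995, -0.001], [0.995, 0.099, 0.0], [0.0, -0.001, -1.0]]
ft_force: [-0.6, -0.4, 6.4]
grip_width: 0.027
```

```bash
python3 - <<'E'
from h import *
o=np.array([.59463,.01239]);th=np.radians(-6.36);R=np.array([[np.cos(th),-np.sin(th)],[np.sin(th),np.cos(th)]])
p=o+R@[-.038,0];print(p)
to(*p,.17,-6.4)
w=viewer.get_image("wrist");cv2.imwrite("pics/w31.png",w["pixels"])
E
```

```text
[0.55686387 0.01659945]
pos [0.4812 0.3189 0.015 ] yaw 95.70 q6 -73.9 slide now-axes [-0.3083  0.0451 -0.1551] turn dz 1.782 tilt [-0.0012  0.    ]
slide in final axes [ 0.1089  0.292  -0.155 ]
F [-0.6 -0.4  6.4] T [-0.01  0.12  0.06] w 0.0270 t 61.1
```

View pics/w31.png

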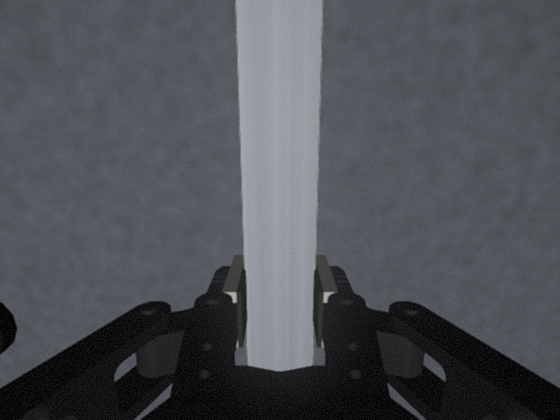

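Emit:
jog_arm --dr '[[0, 0, 0], [0, 0, 0], [0, 0, 0], [0, 0, 0], [0, 0, 0], [0, 0, 0], [0, 0, 0], [0, 0, 0], [0, 0, 0], [0, 0, 0]]' --slide '[[0, 0, -0.03], [0, 0, -0.045], [0, 0, -0.045], [0, 0, -0.045], [0, 0, -0.02], [-0.044, 0.0064, 0], [-0.044, 0.0064, 0], [-0.044, 0.0064, 0], [-0.044, 0.0064, 0], [-0.044, 0.0064, 0]]' --gripper '[-1, -1, -1, -1, -1, -1, -1, -1, -1, -1]'

```text
time_s: 62.2
position: [0.5349, 0.1014, 0.199]
tool_rot: [[-0.099, 0.995, -0.003], [0.995, 0.099, -0.0], [-0.0, -0.003, -1.0]]
ft_force: [-0.3, 0.8, -1.8]
grip_width: 0.0265
```

Emit:
jog_arm --dr '[[0, 0, 0], [0, 0, 0], [0, 0, 0.1485], [0, 0, 0.1485], [0, 0, 0.1485], [0, 0, 0.1485], [0, 0, 0.1485], [0, 0, 0.1485], [0, 0, 0.1485], [0, 0, 0.1485]]' --slide '[[-0.044, 0.0064, 0], [-0.044, 0.0064, 0], [0, 0, 0], [0, 0, 0], [0, 0, 0], [0, 0, 0], [0, 0, 0], [0, 0, 0], [0, 0, 0], [0, 0, 0]]' --gripper '[-1, -1, -1, -1, -1, -1, -1, -1, -1, -1]'

```text
time_s: 63.2
position: [0.5562, 0.0169, 0.1988]
tool_rot: [[0.889, 0.458, -0.003], [0.458, -0.889, -0.0], [-0.003, -0.001, -1.0]]
ft_force: [0.5, 0.3, -1.4]
grip_width: 0.0271
```

Emit:
jog_arm --dr '[[0, 0, 0.1485], [0, 0, 0.1485], [0, 0, 0.1485], [0, 0, 0.1485], [0, 0, 0], [0, 0, 0], [0, 0, 0], [0, 0, 0], [0, 0, 0], [0, 0, 0]]' --slide '[[0, 0, 0], [0, 0, 0], [0, 0, 0], [0, 0, 0], [0, 0, 0], [0, 0, 0], [0, 0, 0], [0, 0, 0], [0, 0, 0], [0, 0, 0]]' --gripper '[-1, -1, -1, -1, -1, -1, -1, -1, -1, -1]'

```text
time_s: 64.2
position: [0.5565, 0.0169, 0.1992]
tool_rot: [[0.994, -0.111, -0.002], [-0.111, -0.994, -0.0], [-0.002, 0.001, -1.0]]
ft_force: [-0.9, -0.3, -1.6]
grip_width: 0.0267
```

```bash
python3 - <<'E'
from h import *
to(.5569,.0166,.06,-6.4)
w=viewer.get_image("wrist");cv2.imwrite("pics/w32.png",w["pixels"])
t=viewer.get_image("top");crop(t,200,130,360,240,"t9.png",5)
E
```

```text
pos [0.5565 0.0169 0.1992] yaw -6.37 q6 -4.0 slide now-axes [8.000e-04 1.000e-04 1.392e-01] turn dz 0.001 tilt [-0.0025 -0.0004]
slide in final axes [0.0005 0.0002 0.1392]
F [-0.9 -0.3 -1.6] T [ 0.02  0.03 -0.02] w 0.0267 t 64.2
```

View pics/w32.png

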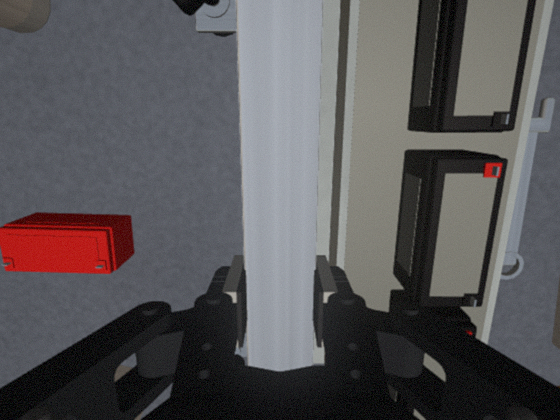

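View pics/t9.png

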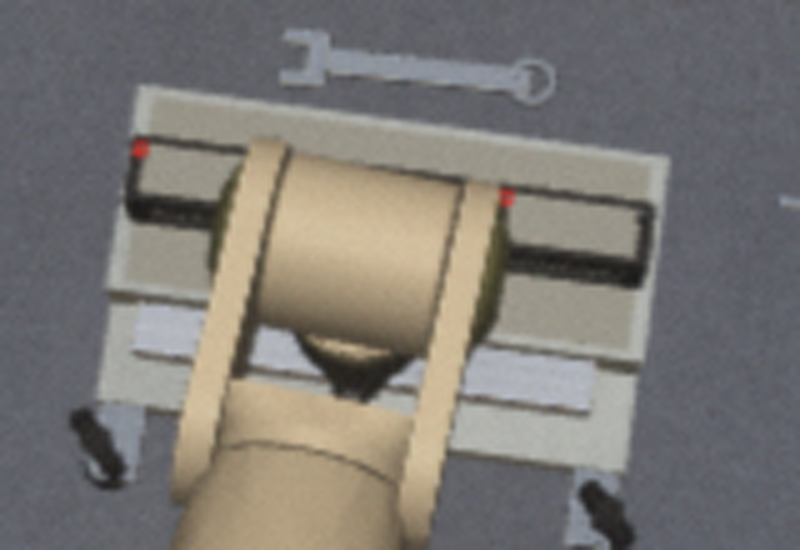

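Emit:
jog_arm --dr '[[0, 0, 0], [0, 0, 0], [0, 0, 0], [0, 0, 0], [0, 0, 0], [0, 0, 0], [0, 0, 0], [0, 0, 0], [0, 0, 0], [0, 0, 0]]' --slide '[[-0.0005, 0, 0.035], [0, 0, 0.035], [0, 0, 0.03], [0, 0, 0.02], [0, 0, 0.01], [0, 0, 0.004], [0, 0, 0.002], [0, 0, 0], [0, 0, 0], [0, 0, 0]]' --gripper '[-1, -1, -1, -1, -1, -1, -1, -1, -1, -1]'

```text
time_s: 65.3
position: [0.5559, 0.0168, 0.0638]
tool_rot: [[0.994, -0.112, -0.001], [-0.112, -0.994, -0.001], [-0.001, 0.001, -1.0]]
ft_force: [-0.7, 0.7, -1.4]
grip_width: 0.027
```

```bash
python3 - <<'E'
from h import *
to(.556,.0166,.06,-6.4)
w=viewer.get_image("wrist");cv2.imwrite("pics/w33.png",w["pixels"])
E
```

```text
pos [0.5559 0.0168 0.0638] yaw -6.40 q6 -4.0 slide now-axes [0.0001 0.0002 0.0038] turn dz -0.000 tilt [-0.0013 -0.0006]
slide in final axes [0.0001 0.0002 0.0038]
F [-0.7  0.7 -1.4] T [ 0.01 -0.02 -0.02] w 0.0270 t 65.3
```

View pics/w33.png

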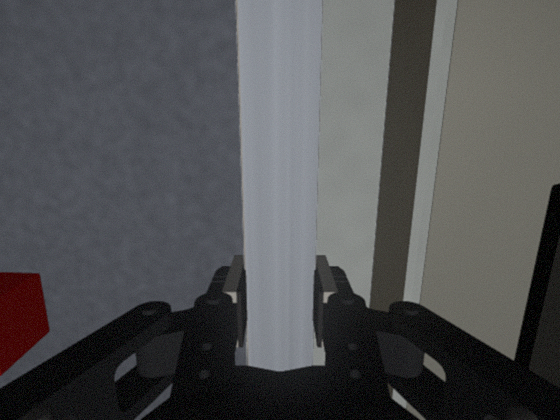

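```bash
python3 - <<'E'
from h import *
w=viewer.get_image("wrist")
o=np.array([.59463,.01239]);th=np.radians(-6.36);R=np.array([[np.cos(th),-np.sin(th)],[np.sin(th),np.cos(th)]])
for n,p,z in[("railR",(322,5),.0728),("railL",(236,5),.0728),("railRb",(319,200),.0728),("foot",(393,5),.045),("foot2",(378,200),.045),("deck",(435,5),.085),("deck2",(415,200),.085)]:
    print(n,R.T@(ray(w,p,z)[:2]-o))
E
```

```text
railR [-0.02592926  0.10200867]
railL [-0.05356218  0.10204842]
railRb [-0.02496191  0.03774998]
foot [0.00507962 0.11002276]
foot2 [0.00520709 0.0312658 ]
deck [0.00541734 0.09842702]
deck2 [0.00575387 0.04056064]
```

Emit:
jog_arm --dr '[[0, 0, 0], [0, 0, 0], [0, 0, 0], [0, 0, 0], [0, 0, 0], [0, 0, 0], [0, 0, 0], [0, 0, 0], [0, 0, 0], [0, 0, 0]]' --slide '[[0, 0, 0.002], [0, 0, 0.001], [0, 0, 0.0008], [0, 0, 0.0005], [0, 0, 0], [0, 0, 0], [0, 0, 0], [0, 0, 0], [0, 0, 0], [0, 0, 0]]' --gripper '[-1, -1, -1, -1, -1, -1, -1, -1, -1, -1]'

```text
time_s: 66.4
position: [0.5556, 0.0168, 0.0601]
tool_rot: [[0.994, -0.112, -0.002], [-0.112, -0.994, -0.001], [-0.002, 0.001, -1.0]]
ft_force: [-5.1, -0.4, 11.7]
grip_width: 0.0267
```

Emit:
jog_arm --dr '[[0, 0, 0], [0, 0, 0], [0, 0, 0], [0, 0, 0], [0, 0, 0], [0, 0, 0], [0, 0, 0], [0, 0, 0], [0, 0, 0], [0, 0, 0]]' --slide '[[0, 0, -0.0005], [0, 0, 0], [0, 0, 0], [0, 0, 0], [0, 0, 0], [0, 0, 0], [0, 0, -0.01], [0, 0, -0.02], [0, 0, -0.04], [0, 0, -0.04]]' --gripper '[-1, -0.15, -0.15, -0.15, -0.15, -0.15, -0.15, -0.15, -0.15, -0.15]'

```text
time_s: 67.4
position: [0.5555, 0.0169, 0.1711]
tool_rot: [[0.994, -0.112, -0.003], [-0.112, -0.994, -0.0], [-0.003, 0.001, -1.0]]
ft_force: [0.5, 0.2, -0.2]
grip_width: 0.0365
```

```bash
python3 - <<'E'
from h import *
to(.556,.0166,.2,83.6)
w=viewer.get_image("wrist");cv2.imwrite("pics/w34.png",w["pixels"])
E
```

```text
pos [0.5555 0.0169 0.1711] yaw -6.41 q6 -4.0 slide now-axes [ 0.0004  0.0003 -0.0289] turn dz -1.571 tilt [-0.0032 -0.0003]
slide in final axes [-0.0003  0.0005 -0.0289]
F [ 0.5  0.2 -0.2] T [ 0.01 -0.03  0.01] w 0.0365 t 67.4
```

View pics/w34.png

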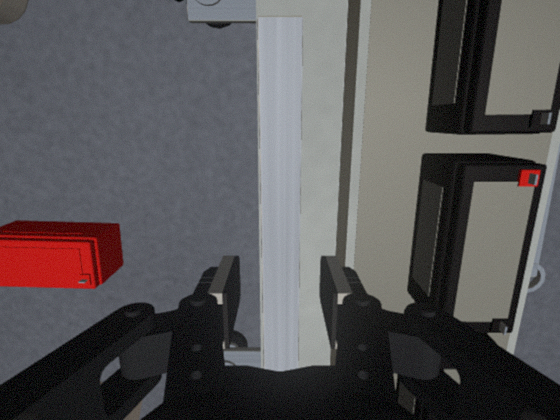

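Emit:
jog_arm --dr '[[0, 0, -0.143], [0, 0, -0.143], [0, 0, -0.143], [0, 0, -0.143], [0, 0, -0.143], [0, 0, -0.143], [0, 0, -0.143], [0, 0, -0.143], [0, 0, -0.143], [0, 0, -0.143]]' --slide '[[0, 0, 0], [0, 0, 0], [0, 0, 0], [0, 0, 0], [0, 0, 0], [0, 0, 0], [0, 0, 0], [0, 0, 0], [0, 0, 0], [0, 0, 0]]' --gripper '[0.5, 1, 1, 1, 1, 1, 1, 1, 1, 1]'

```text
time_s: 68.45
position: [0.5559, 0.0169, 0.17]
tool_rot: [[0.244, 0.97, -0.002], [0.97, -0.244, -0.001], [-0.001, -0.002, -1.0]]
ft_force: [0.3, -0.1, -1.1]
grip_width: 0.0853
```

Emit:
jog_arm --dr '[[0, 0, -0.141], [0, 0, 0], [0, 0, 0], [0, 0, 0], [0, 0, 0], [0, 0, 0], [0, 0, 0], [0, 0, 0], [0, 0, 0], [0, 0, 0]]' --slide '[[0, 0, 0], [0, -0.04, 0], [0, 0, 0.03], [0, 0, 0.03], [0, 0, 0.02], [0, 0, 0], [0, 0, 0], [0, 0, 0], [0, 0, 0], [0, 0, 0]]' --gripper '[1, 1, 1, 1, 1, 1, 1, 1, 1, 1]'

```text
time_s: 69.45
position: [0.5162, 0.0213, 0.0902]
tool_rot: [[0.111, 0.994, -0.001], [0.994, -0.111, -0.001], [-0.001, -0.001, -1.0]]
ft_force: [0.4, -0.1, 0.1]
grip_width: 0.0854
```

```bash
python3 - <<'E'
from h import *
o=np.array([.59463,.01239]);th=np.radians(-6.36);R=np.array([[np.cos(th),-np.sin(th)],[np.sin(th),np.cos(th)]])
p=o+R@[-.079,0.]
to(*p,.059,83.64);print(R.T@(np.array(observe()["position"])[:2]-o))
w=viewer.get_image("wrist");cv2.imwrite("pics/w35.png",w["pixels"])
E
```

```text
pos [0.5162 0.0213 0.0902] yaw 83.61 q6 -94.3 slide now-axes [-0.0001 -0.0001  0.0312] turn dz -0.001 tilt [-0.0011 -0.0007]
slide in final axes [-0.0002 -0.0001  0.0312]
F [ 0.4 -0.1  0.1] T [-0.03 -0.01  0.01] w 0.0854 t 69.5
[-0.07890075  0.00015046]
```

View pics/w35.png

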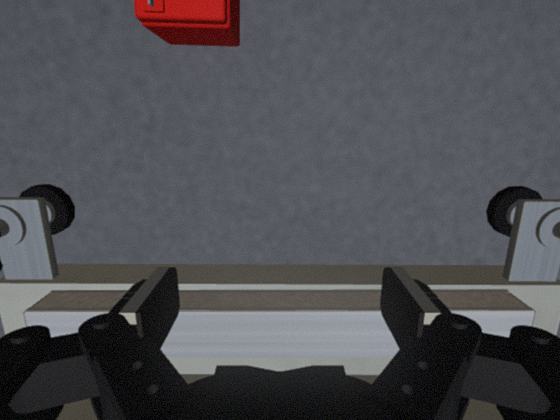

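Emit:
jog_arm --dr '[[0, 0, 0], [0, 0, 0], [0, 0, 0], [0, 0, 0], [0, 0, 0], [0, 0, 0], [0, 0, 0], [0, 0, 0], [0, 0, 0], [0, 0, 0]]' --slide '[[0, 0, 0.02], [0, 0, 0.011], [0, 0, 0], [0, 0.005, 0], [0, 0.005, 0], [0, 0.004, 0], [0, 0.003, 0], [0, 0.003, 0], [0, 0.003, 0], [0, 0.003, 0]]' --gripper '[1, 1, 1, 1, 1, 1, 1, 1, 1, 1]'

```text
time_s: 70.5
position: [0.5418, 0.0184, 0.0585]
tool_rot: [[0.111, 0.994, -0.003], [0.994, -0.111, -0.0], [-0.001, -0.003, -1.0]]
ft_force: [-2.1, 0.6, 1.6]
grip_width: 0.0854
```

```bash
python3 - <<'E'
from h import *
o=np.array([.59463,.01239]);th=np.radians(-6.36);R=np.array([[np.cos(th),-np.sin(th)],[np.sin(th),np.cos(th)]])
to(.55,.02,.059,83.64);print(R.T@(np.array(observe()["position"])[:2]-o))
w=viewer.get_image("wrist");cv2.imwrite("pics/w36.png",w["pixels"])
E
```

```text
pos [0.5418 0.0184 0.0585] yaw 83.61 q6 -94.1 slide now-axes [ 0.0025  0.008  -0.0005] turn dz -0.001 tilt [-0.0028 -0.0004]
slide in final axes [ 0.0025  0.008  -0.0005]
F [-2.1  0.6  1.6] T [ 0.03  0.38 -0.03] w 0.0854 t 70.5
[-0.0532094   0.00013729]
```

View pics/w36.png

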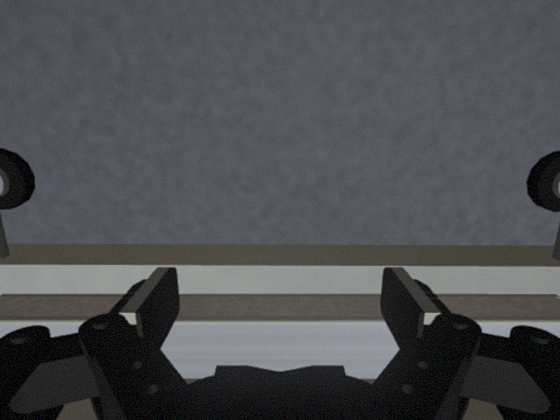

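Emit:
jog_arm --dr '[[0, 0, 0], [0, 0, 0], [0, 0, 0], [0, 0, 0], [0, 0, 0], [0, 0, 0], [0, 0, 0], [0, 0, 0], [0, 0, 0], [0, 0, 0]]' --slide '[[0, 0.0025, 0], [0, 0.0025, 0], [0, 0.0025, 0], [0, 0.0025, 0], [0, 0.002, 0], [0, 0.002, 0], [0, 0.001, 0], [0, 0.001, 0], [0, 0, 0], [0, 0, 0]]' --gripper '[1, 1, 1, 1, 1, 1, 1, 1, 1, 1]'

```text
time_s: 71.55
position: [0.5578, 0.0166, 0.0584]
tool_rot: [[0.111, 0.994, -0.002], [0.994, -0.111, -0.0], [-0.001, -0.002, -1.0]]
ft_force: [-0.7, 0.2, 0.1]
grip_width: 0.0857
```

```bash
python3 - <<'E'
from h import *
o=np.array([.59463,.01239]);th=np.radians(-6.36);R=np.array([[np.cos(th),-np.sin(th)],[np.sin(th),np.cos(th)]])
to(.55,.02,.059,83.64);print(R.T@(np.array(observe()["position"])[:2]-o))
w=viewer.get_image("wrist");cv2.imwrite("pics/w37.png",w["pixels"])
E
```

```text
pos [0.5578 0.0166 0.0584] yaw 83.61 q6 -94.0 slide now-axes [ 0.0025 -0.0081 -0.0006] turn dz -0.001 tilt [-0.002  -0.0004]
slide in final axes [ 0.0025 -0.0081 -0.0006]
F [-0.7  0.2  0.1] T [-0.01  0.05  0.03] w 0.0857 t 71.5
[-0.03709524  0.00010437]
```

View pics/w37.png

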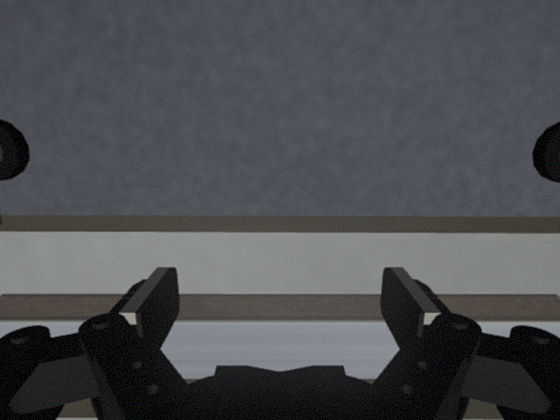

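Emit:
jog_arm --dr '[[0, 0, 0], [0, 0, 0], [0, 0, 0], [0, 0, 0], [0, 0, 0], [0, 0, 0], [0, 0, 0], [0, 0, 0], [0, 0, 0], [0, 0, 0]]' --slide '[[0, 0.001, 0], [0, 0.001, 0], [0, 0.0005, 0], [0, 0.0005, 0], [0, 0.0005, 0], [0, 0, 0], [0, 0, 0], [0, 0, 0], [0, 0, 0], [0, 0, 0]]' --gripper '[1, 1, 1, 1, 1, 1, 1, 1, 1, 1]'

```text
time_s: 72.6
position: [0.5611, 0.0162, 0.0584]
tool_rot: [[0.111, 0.994, -0.002], [0.994, -0.111, -0.0], [-0.001, -0.002, -1.0]]
ft_force: [-1.4, 0.0, 0.2]
grip_width: 0.0853
```

```bash
python3 - <<'E'
from h import *
o=np.array([.59463,.01239]);th=np.radians(-6.36);R=np.array([[np.cos(th),-np.sin(th)],[np.sin(th),np.cos(th)]])
to(.55,.02,.059,83.64);print(R.T@(np.array(observe()["position"])[:2]-o))
E
```

```text
pos [0.5611 0.0162 0.0584] yaw 83.61 q6 -94.0 slide now-axes [ 0.0025 -0.0115 -0.0006] turn dz -0.001 tilt [-0.0024 -0.0004]
slide in final axes [ 0.0025 -0.0115 -0.0006]
F [-1.4  0.   0.2] T [ 0.02  0.21 -0.02] w 0.0853 t 72.6
[-3.37373301e-02  9.60014518e-05]
```

Emit:
jog_arm --dr '[[0, 0, 0], [0, 0, 0], [0, 0, 0], [0, 0, 0], [0, 0, 0], [0, 0, 0], [0, 0, 0], [0, 0, 0], [0, 0, 0], [0, 0, 0]]' --slide '[[0, 0.0005, 0], [0, 0.0005, 0], [0, 0.0005, 0], [0, 0, 0], [0, 0, 0], [0, 0, 0], [0, 0, 0], [0, 0, 0], [0, 0, 0], [0, 0, 0]]' --gripper '[1, 1, 1, 1, 1, 1, 1, 1, 1, 1]'

```text
time_s: 73.6
position: [0.5615, 0.0163, 0.0583]
tool_rot: [[0.112, 0.994, -0.005], [0.994, -0.112, -0.0], [-0.001, -0.005, -1.0]]
ft_force: [-6.8, 1.3, 5.0]
grip_width: 0.0852
```

```bash
python3 - <<'E'
from h import *
o=np.array([.59463,.01239]);th=np.radians(-6.36);R=np.array([[np.cos(th),-np.sin(th)],[np.sin(th),np.cos(th)]])
to(.55,.02,.059,83.64);print(R.T@(np.array(observe()["position"])[:2]-o))
w=viewer.get_image("wrist");cv2.imwrite("pics/w38.png",w["pixels"])
E
```

```text
pos [0.5615 0.0163 0.0583] yaw 83.59 q6 -93.9 slide now-axes [ 0.0024 -0.0119 -0.0007] turn dz -0.001 tilt [-0.005  -0.0001]
slide in final axes [ 0.0024 -0.0119 -0.0007]
F [-6.8  1.3  5. ] T [-0.02  1.05 -0.35] w 0.0852 t 73.6
[-0.03330524  0.00017673]
```

View pics/w38.png

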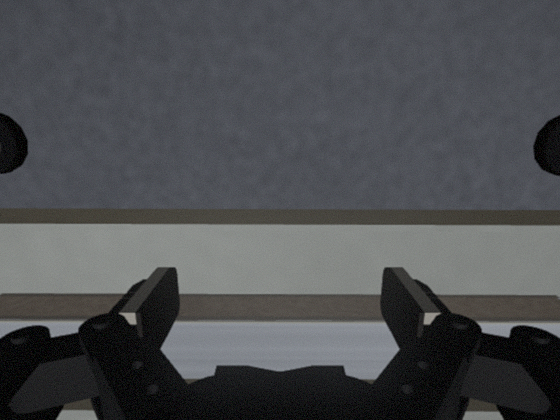

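Emit:
jog_arm --dr '[[0, 0, 0], [0, 0, 0], [0, 0, 0.01], [0, 0, 0.01], [0, 0, 0], [0, 0, 0], [0, 0, 0], [0, 0, 0], [0, 0, 0], [0, 0, 0]]' --slide '[[0, 0.0003, 0], [0, 0, 0], [0, 0, 0], [0, 0, 0], [0, 0, 0], [0, 0, 0], [0, 0, 0], [0, 0, 0], [0, 0, 0], [0, 0, 0]]' --gripper '[1, 1, 1, 1, 1, 1, 1, 1, 1, 1]'

```text
time_s: 74.65
position: [0.5611, 0.0165, 0.0581]
tool_rot: [[0.13, 0.992, -0.007], [0.992, -0.13, 0.0], [-0.001, -0.007, -1.0]]
ft_force: [-9.4, 1.3, 5.5]
grip_width: 0.0852
```

```bash
python3 - <<'E'
from h import *
to(.55,.02,.059,83.64)
E
```

```text
pos [0.5611 0.0165 0.0581] yaw 82.54 q6 -92.9 slide now-axes [ 0.002  -0.0114 -0.0008] turn dz -0.019 tilt [-0.007   0.0002]
slide in final axes [ 0.0022 -0.0114 -0.0009]
F [-9.4  1.3  5.5] T [0.43 1.34 0.48] w 0.0852 t 74.7
```

Emit:
jog_arm --dr '[[0, 0, 0], [0, 0, -0.019], [0, 0, 0], [0, 0, 0], [0, 0, 0], [0, 0, 0], [0, 0, 0], [0, 0, 0], [0, 0, 0], [0, 0, 0]]' --slide '[[0, -0.004, 0], [0, -0.02, 0], [0, -0.03, 0], [0, 0, -0.04], [0, 0, -0.04], [0, 0, -0.04], [0, 0, -0.02], [0, 0, 0], [0, 0, 0], [0, 0, 0]]' --gripper '[1, 1, 1, 1, 1, 1, 1, 1, 1, 1]'

```text
time_s: 75.65
position: [0.5092, 0.0226, 0.1972]
tool_rot: [[0.112, 0.994, -0.005], [0.994, -0.112, -0.0], [-0.001, -0.004, -1.0]]
ft_force: [-1.0, -0.4, -0.4]
grip_width: 0.0852
```

```bash
python3 - <<'E'
from h import *
to(.55,.02,.2,83.64)
w=viewer.get_image("wrist");cv2.imwrite("pics/w39.png",w["pixels"]);crop(w,0,180,560,420,"w39c.png",1.42)
E
```

```text
pos [0.5092 0.0226 0.1972] yaw 83.55 q6 -94.3 slide now-axes [ 0.002   0.0408 -0.003 ] turn dz -0.002 tilt [-0.0045 -0.    ]
slide in final axes [ 0.0019  0.0408 -0.0028]
F [-1.  -0.4 -0.4] T [ 0.02  0.03 -0.01] w 0.0852 t 75.7
```

View pics/w39.png

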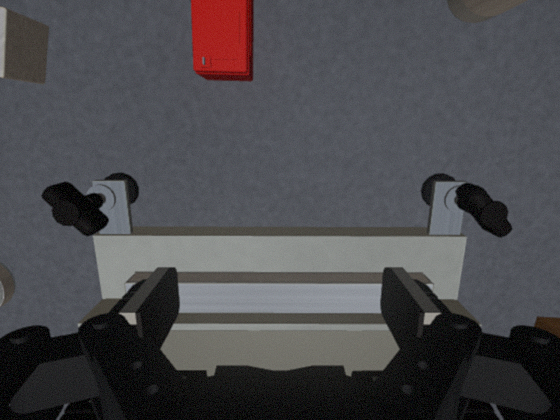

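Emit:
jog_arm --dr '[[0, 0, 0], [0, 0, 0], [0, 0, 0], [0, 0, 0], [0, 0, 0], [0, 0, 0], [0, 0, 0], [0, 0, 0], [0, 0, 0], [0, 0, 0]]' --slide '[[0, 0.035, -0.02], [0, 0.035, -0.03], [0, 0.03, -0.02], [0, 0, 0], [0, 0, 0], [0, 0, 0], [0, 0, 0], [0, 0, 0], [0, 0, 0], [0, 0, 0]]' --gripper '[1, 1, 1, 1, 1, 1, 1, 1, 1, 1]'

```text
time_s: 76.7
position: [0.609, 0.0115, 0.2683]
tool_rot: [[0.112, 0.994, -0.003], [0.994, -0.112, -0.0], [-0.001, -0.002, -1.0]]
ft_force: [-0.6, 0.8, 1.1]
grip_width: 0.0852
```

```bash
python3 - <<'E'
from h import *
w=viewer.get_image("wrist");cv2.imwrite("pics/w40.png",w["pixels"])
E
```

```text
(no output)
```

View pics/w40.png

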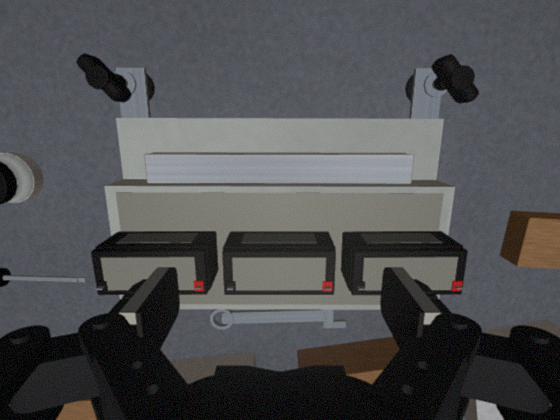

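```bash
python3 - <<'E'
from h import *
w=viewer.get_image("wrist")
crop(w,100,110,290,200,"w40a.png",4.2);crop(w,280,110,470,200,"w40b.png",4.2);crop(w,90,220,470,320,"w40c.png",2.1)
E
```

```text
(no output)
```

View pics/w40a.png

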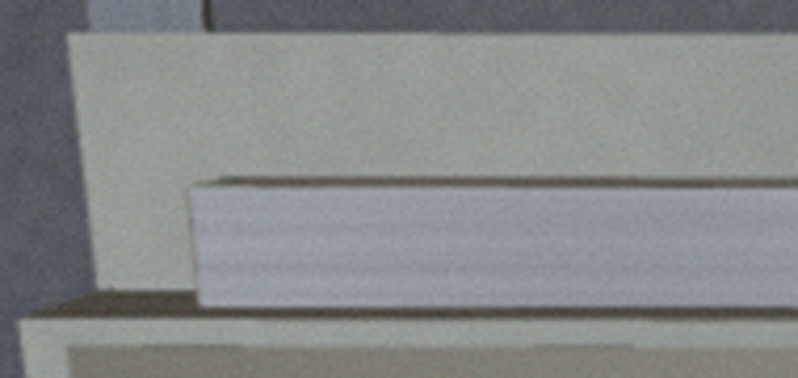

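View pics/w40b.png

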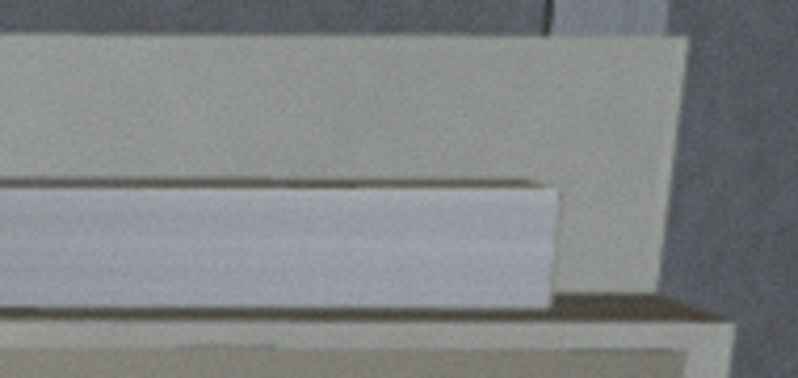

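View pics/w40c.png

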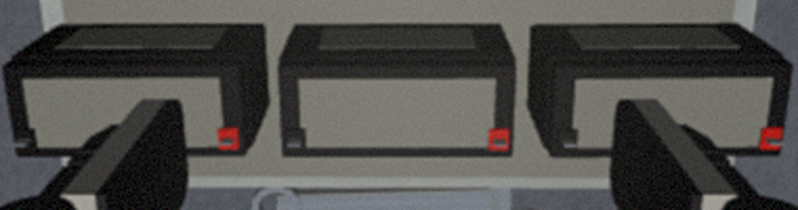

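```bash
python3 - <<'E'
from h import *
ims=[viewer.get_image("wrist") for _ in range(4)]
w=ims[0];g=np.mean([cv2.cvtColor(i["pixels"],cv2.COLOR_BGR2GRAY).astype(float) for i in ims],0)
o=np.array([.59463,.01239]);th=np.radians(-6.36);R=np.array([[np.cos(th),-np.sin(th)],[np.sin(th),np.cos(th)]])
def cross(col,lo,hi,sgn):
    p=g[lo:hi,col-4:col+5].mean(1);d=np.diff(p)*sgn;k=np.argmax(d)
    dd=np.clip(d[max(0,k-2):k+3],0,None);return lo+max(0,k-2)+(dd*np.arange(len(dd))).sum()/dd.sum()+.5
for c in range(155,411,25):
    a=cross(c,172,188,-1);b=cross(c,180,192,1)
    print(c,round(a,2),round(b,2),"rail back stand x %.4f"%(R.T@(ray(w,(c,a),.069)[:2]-o))[0],"lip %.4f"%(R.T@(ray(w,(c,b),.085)[:2]-o))[0])
# batteries bottoms/tops
C=lambda x,y:(90+x/2.1-.3,220+y/2.1-.3)
for nm,P in [("R",[C(5,67),C(232,67),C(240,155),C(17,155)]),("M",[C(280,66),C(517,66),C(513,155),C(284,155)]),("L",[C(555,67),C(792,67),C(782,155),C(553,155)])]:
    q=np.array([R.T@(ray(w,p,.137)[:2]-o) for p in P]);print(nm,np.round(q,4).tolist(),q.mean(0))
E
```

```text
155 182.59 185.31 rail back stand x 0.0047 lip 0.0045
180 182.78 185.35 rail back stand x 0.0050 lip 0.0046
205 182.79 185.6 rail back stand x 0.0050 lip 0.0049
230 182.71 185.56 rail back stand x 0.0050 lip 0.0049
255 182.6 185.49 rail back stand x 0.0049 lip 0.0048
280 182.55 185.5 rail back stand x 0.0049 lip 0.0049
305 182.6 185.74 rail back stand x 0.0050 lip 0.0052
330 182.75 185.89 rail back stand x 0.0052 lip 0.0053
355 182.73 185.92 rail back stand x 0.0052 lip 0.0054
380 182.77 185.95 rail back stand x 0.0053 lip 0.0055
405 182.88 186.2 rail back stand x 0.0054 lip 0.0058
R [[0.0507, -0.1568], [0.0508, -0.0669], [0.0894, -0.0661], [0.0893, -0.1576]] [ 0.07005316 -0.11184997]
M [[0.0504, -0.0479], [0.0506, 0.0458], [0.0896, 0.0458], [0.0894, -0.0481]] [ 0.06999886 -0.00108604]
L [[0.051, 0.0609], [0.0512, 0.1545], [0.0897, 0.156], [0.0896, 0.0622]] [0.07036538 0.10838755]
```

```bash
python3 - <<'E'
import cv2,numpy as np
im=cv2.imread("pics/w12.png")
a=cv2.resize(im[120:300,240:300],None,fx=8,fy=4,interpolation=cv2.INTER_CUBIC)
def tile(u,v,k=10,r=14):
    c=im[v-r:v+r,u-r:u+r];c=cv2.resize(c,None,fx=k,fy=k,interpolation=cv2.INTER_CUBIC)
    for i in range(0,2*r,4): cv2.putText(c,str(u-r+i),(i*k,8),0,.3,(0,255,255));cv2.putText(c,str(v-r+i),(0,i*k+8),0,.3,(0,255,255))
    for i in range(0,2*r,4): cv2.line(c,(i*k+k//2,0),(i*k+k//2,2*r*k),(0,120,120),1);cv2.line(c,(0,i*k+k//2),(2*r*k,i*k+k//2),(0,120,120),1)
    return cv2.convertScaleAbs(c,alpha=1.5)
A=[tile(252,214),tile(250,270),tile(546,230)]
B=[tile(486,278),tile(256,184),tile(271,78)]
cv2.imwrite("pics/tiles.png",cv2.resize(np.vstack([np.hstack(A),np.hstack(B)]),(800,534)))
E
```

```text
(no output)
```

View pics/tiles.png

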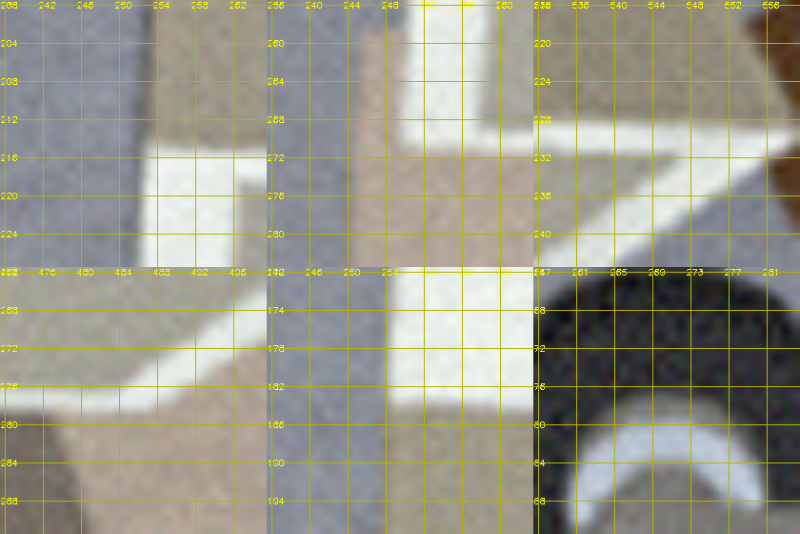

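```bash
cat > chk.py <<'E'
import cv2,numpy as np
from scipy.optimize import least_squares
from scipy.spatial.transform import Rotation as Ro
im=cv2.imread("pics/w12.png");g=cv2.GaussianBlur(cv2.cvtColor(im,cv2.COLOR_BGR2GRAY).astype(float),(0,0),.7)
K=np.array([[339.27075467,0,279.54349423],[0,339.27075467,214.49807078],[0,0,1]])
def cross(col,lo,hi,s,n=3):
    p=g[lo:hi,col-n:col+n+1].mean(1);d=np.diff(p)*s;k=int(np.argmax(d));a=max(0,k-2);dd=np.clip(d[a:k+3],0,None);return lo+a+(dd*np.arange(len(dd))).sum()/dd.sum()+.5
line=[(c,cross(c,130,160,1)) for c in range(310,521,30)]
lip=[(c,cross(c,205,240,1)) for c in range(270,521,50)]
print("front edge",np.round(line,1).tolist());print("lip",np.round(lip,1).tolist())
pts=[((.005,-.165,.085),(252.5,215)),((.135,-.165,.085),(249.2,270.8)),((.005,.165,.085),(559,229.5)),((.135,.165,.085),(487.3,278.3)),((.005,-.165,.045),(254,183.8))]
def P(p,X):
    c=Ro.from_rotvec(p[:3]).apply(np.atleast_2d(X))+p[3:];q=c@K.T;return q[:,:2]/q[:,2:]
def onl(p,x,z,L):
    y=np.linspace(-.165,.165,60);q=P(p,np.c_[np.full(60,x),y,np.full(60,z)]);return [np.interp(u,q[:,0],q[:,1])-v for u,v in L]
def res(p): 
    r=(P(p,[a for a,_ in pts])-[b for _,b in pts]).ravel()
    return np.r_[r,onl(p,-.057,.045,line),onl(p,.005,.085,lip)]
ok,rv,tv=cv2.solvePnP(np.array([a for a,_ in pts]),np.array([b for _,b in pts],float),K,None,flags=cv2.SOLVEPNP_SQPNP)
s=least_squares(res,np.r_[rv.ravel(),tv.ravel()]);print("resid",np.round(s.fun,1))
print("sole near edge obs",[ (c,round(cross(c,50,72,-1,1),2)) for c in (262,266,268,270,272,276)])
mask=g<48; r=[(v,np.where(mask[v,240:300])[0]+240) for v in (70,74,78,80)]
print([(v,x.min(),x.max()) for v,x in r])
a=np.linspace(0,2*np.pi,181)
for z in(-.002,0,.0015,.003):
    q=P(s.x,np.c_[-.09+.017*np.cos(a),-.155+.017*np.sin(a),np.full(181,z)]);print(z,q.min(0),q.max(0))
E
python3 chk.py
```

```text
front edge [[310.0, 143.9], [340.0, 145.9], [370.0, 147.8], [400.0, 149.8], [430.0, 151.7], [460.0, 153.8], [490.0, 155.7], [520.0, 157.5]]
lip [[270.0, 215.5], [320.0, 218.1], [370.0, 220.4], [420.0, 222.5], [470.0, 225.0], [520.0, 227.3]]
resid [ 0.  -0.1  0.2 -0.1  0.2 -0.3 -0.3  0.2 -0.1 -0.  -0.   0.   0.  -0.
  0.1 -0.  -0.   0.2  0.1 -0.1 -0.   0.2 -0.   0. ]
sole near edge obs [(262, np.float64(64.88)), (266, np.float64(63.39)), (268, np.float64(63.19)), (270, np.float64(63.16)), (272, np.float64(63.15)), (276, np.float64(63.88))]
[(70, np.int64(257), np.int64(284)), (74, np.int64(254), np.int64(287)), (78, np.int64(253), np.int64(288)), (80, np.int64(253), np.int64(288))]
-0.002 [251.47325428  60.70013945] [288.75429287  94.16486078]
0 [251.3914642   62.00818798] [288.809413    95.47660745]
0.0015 [251.32972584  62.99583569] [288.85101902  96.46646996]
0.003 [251.26764507  63.98920496] [288.89285507  97.46156606]
```

```bash
cat >> chk.py <<'E'
print("---")
def side(row,lo,hi,sg):
    p=g[row-1:row+2,lo:hi].mean(0);d=np.diff(p)*sg;k=int(np.argmax(d));a_=max(0,k-2);dd=np.clip(d[a_:k+3],0,None);return lo+a_+(dd*np.arange(len(dd))).sum()/dd.sum()+.5
E_=[(c,cross(c,50,75,-1,1)) for c in range(260,283,2)]
for v in range(70,86,2): E_.append((side(v,243,262,-1),v)); 
for v in range(70,84,2): E_.append((side(v,278,298,1),v))
E_=np.array(E_);print(np.round(E_,1).tolist())
def f(x):
    # x: center stand x,y ; radius, z fixed variants
    return None
for z in(0,.0008,.0015,.003):
    def rr(x,z=z):
        q=P(s.x,np.c_[x[0]+x[2]*np.cos(a),x[1]+x[2]*np.sin(a),np.full(181,z)])
        return [np.min(np.hypot(*(q-e).T))*np.sign(((e-q.mean(0))**2).sum()-((q[np.argmin(np.hypot(*(q-e).T))]-q.mean(0))**2).sum()) for e in E_]
    b=least_squares(rr,[-.09,-.155,.017]);print(z,np.round(b.x,4),"rms",np.sqrt(np.mean(b.fun**2)))
    b=least_squares(lambda x:rr([x[0],x[1],.017]),[-.09,-.155]);print("   r fixed",np.round(b.x,4),"rms",np.sqrt(np.mean(b.fun**2)))
E
python3 chk.py | sed -n '/---/,$p'
```

```text
---
[[260.0, 65.8], [262.0, 64.9], [264.0, 64.1], [266.0, 63.4], [268.0, 63.2], [270.0, 63.2], [272.0, 63.2], [274.0, 63.3], [276.0, 63.9], [278.0, 64.8], [280.0, 65.5], [282.0, 66.6], [255.7, 70.0], [254.0, 72.0], [253.1, 74.0], [252.8, 76.0], [252.4, 78.0], [251.8, 80.0], [251.8, 82.0], [251.8, 84.0], [284.7, 70.0], [286.7, 72.0], [287.7, 74.0], [288.3, 76.0], [288.8, 78.0], [289.1, 80.0], [289.3, 82.0]]
0 [-0.0889 -0.1545  0.017 ] rms 0.3061617905045634
   r fixed [-0.0889 -0.1545] rms 0.30707071572570893
0.0008 [-0.0894 -0.1546  0.017 ] rms 0.30616179048360365
   r fixed [-0.0894 -0.1546] rms 0.3068604125884975
0.0015 [-0.0899 -0.1546  0.0169] rms 0.30616179044381275
   r fixed [-0.0898 -0.1546] rms 0.3119222194674052
0.003 [-0.0909 -0.1547  0.0168] rms 0.30616179053928777
   r fixed [-0.0907 -0.1547] rms 0.33913267353214904
```

```bash
python3 - <<'E'
from h import *
t=viewer.get_image("top");cv2.imwrite("pics/top9.png",t["pixels"])
for n,p,z in[("red1",(272,262),.055),("red2",(287,263),.055),("red3",(270,293),.055),("bulb",(340,279),.05)]:print(n,ray(t,p,z))
to(.436,-.10,.25,60);print(np.round(observe()["q"],1))
E
```

```text
red1 [0.39727133 0.01250353 0.055     ]
red2 [ 0.39541407 -0.03293258  0.055     ]
red3 [0.3043611  0.01596523 0.055     ]
bulb [ 0.35168262 -0.19412976  0.05      ]
pos [0.6092 0.0114 0.2682] yaw 83.55 q6 -93.6 slide now-axes [-0.1301 -0.1595  0.0187] turn dz 0.411 tilt [-0.0024 -0.0004]
slide in final axes [-0.1831 -0.0943  0.0182]
F [-0.2 -0.1  0.1] T [-0.02  0.04 -0.01] w 0.0856 t 77.0
[-10.   27.1  61.3  -0.   91.7 -93.6]
```

View pics/top9.png

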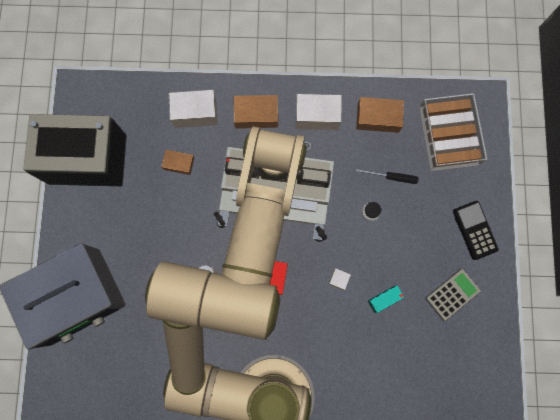

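Emit:
jog_arm --dr '[[0, 0, 0.137], [0, 0, 0.137], [0, 0, 0.137], [0, 0, 0], [0, 0, 0], [0, 0, 0], [0, 0, 0], [0, 0, 0], [0, 0, 0], [0, 0, 0]]' --slide '[[0, 0, 0], [0, 0, 0], [0, 0, 0], [-0.0366, -0.0188, 0], [-0.0366, -0.0188, 0], [-0.0366, -0.0188, 0], [-0.0366, -0.0188, 0], [-0.0366, -0.0188, 0], [0, 0, 0], [0, 0, 0]]' --gripper '[1, 1, 1, 1, 1, 1, 1, 1, 1, 1]'

```text
time_s: 78.05
position: [0.4362, -0.1004, 0.2692]
tool_rot: [[0.501, 0.865, -0.001], [0.865, -0.501, -0.001], [-0.001, -0.001, -1.0]]
ft_force: [0.4, -0.5, -0.5]
grip_width: 0.0858
```

Emit:
jog_arm --dr '[[-0.15, 0, 0], [-0.15, 0, 0], [-0.15, 0, 0], [-0.15, 0, 0], [-0.15, 0, 0], [-0.15, 0, 0], [-0.15, 0, 0], [0, 0, 0], [0, 0, 0], [0, 0, 0]]' --slide '[[0, 0, 0], [0, 0, 0], [0, 0, 0], [0, 0, 0], [0, 0, 0], [0, 0, 0], [0, 0, 0], [0, 0, 0], [0, 0, 0], [0, 0, 0]]' --gripper '[1, 1, 1, 1, 1, 1, 1, 1, 1, 1]'

```text
time_s: 79.05
position: [0.4341, -0.1026, 0.2673]
tool_rot: [[0.527, 0.536, 0.66], [0.85, -0.321, -0.418], [-0.012, 0.781, -0.624]]
ft_force: [-0.3, 0.1, 0.7]
grip_width: 0.0859
```

```bash
python3 - <<'E'
from h import *
s=observe();print(s["position"],np.round(s["tool_rot"],3),np.round(s["q"],1))
w=viewer.get_image("wrist");cv2.imwrite("pics/w41.png",w["pixels"]);print(-np.array(w["R"]).T@w["t"], proj(w,[.488,-.131,0]))
print("to go",np.array(s["tool_rot"]).T@(np.array([.436,-.10,.09])-s["position"]))
E
```

```text
[ 0.43413351 -0.10262788  0.26732808] [[ 0.527  0.536  0.66 ]
 [ 0.85  -0.321 -0.418]
 [-0.012  0.781 -0.624]] [-25.6  -2.8 118.6 -22.3  14.1 -64.9]
[ 0.31037626 -0.02719143  0.29739802] [289.57701673   1.10243488]
to go [ 0.00530623 -0.1383393   0.11085901]
```

View pics/w41.png

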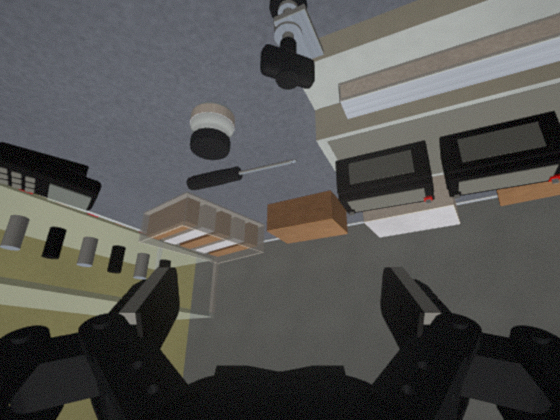

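Emit:
jog_arm --dr '[[0, 0, 0], [0, 0, 0], [0, 0, 0], [0, 0, 0], [0, 0, 0], [0, 0, 0], [0, 0, 0], [0, 0, 0], [0, 0, 0], [0, 0, 0]]' --slide '[[0, -0.0277, 0.0222], [0, -0.0277, 0.0222], [0, -0.0277, 0.0222], [0, -0.0277, 0.0222], [0, 0, 0], [0, 0, 0], [0, 0, 0], [0, 0, 0], [0, 0, 0], [0, 0, 0]]' --gripper '[1, 1, 1, 1, 1, 1, 1, 1, 1, 1]'

```text
time_s: 80.1
position: [0.4341, -0.1017, 0.2175]
tool_rot: [[0.558, 0.543, 0.627], [0.829, -0.331, -0.451], [-0.037, 0.771, -0.635]]
ft_force: [0.1, -0.2, 0.2]
grip_width: 0.0856
```

```bash
python3 - <<'E'
from h import *
s=observe();print(s["position"],np.round(s["tool_rot"],3),np.round(s["q"],1))
w=viewer.get_image("wrist");cv2.imwrite("pics/w42.png",w["pixels"]);print(-np.array(w["R"]).T@w["t"], proj(w,[.488,-.131,0]))
E
```

```text
[ 0.4340678  -0.10169741  0.21754791] [[ 0.558  0.543  0.627]
 [ 0.829 -0.331 -0.451]
 [-0.037  0.771 -0.635]] [-22.9   3.6 123.  -70.5  10.4 -14.3]
[ 0.3140679  -0.02129662  0.24967518] [297.68957428  45.33679321]
```

View pics/w42.png

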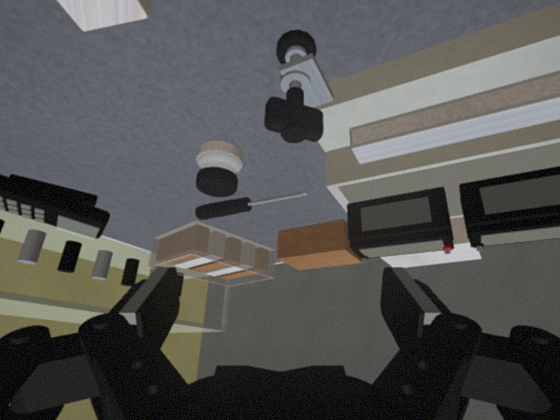

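```bash
python3 - <<'E'
import cv2,numpy as np
def tile(im,u,v,k=10,r=19):
    c=im[max(0,v-r):v+r,max(0,u-r):u+r];c=cv2.resize(c,None,fx=k,fy=k,interpolation=cv2.INTER_CUBIC);c=cv2.convertScaleAbs(c,alpha=1.7)
    for i in range(0,2*r,4):
        cv2.line(c,(i*k+k//2,0),(i*k+k//2,2*r*k),(0,120,120),1);cv2.line(c,(0,i*k+k//2),(2*r*k,i*k+k//2),(0,120,120),1)
        cv2.putText(c,str(u-r+i),(i*k,12),0,.42,(0,255,255));cv2.putText(c,str(v-r+i),(0,i*k+12),0,.42,(0,255,255))
    return c
im=cv2.imread("pics/w39.png")
A=[tile(im,125,190),tile(im,435,190)]
B=[tile(im,96,236),tile(im,465,236)]
cv2.imwrite("pics/tl2.png",cv2.resize(np.vstack([np.hstack(A),np.hstack(B)]),(760,760))[:600] if 0 else cv2.resize(np.vstack([np.hstack(A),np.hstack(B)]),(600,600)))
E
```

```text
(no output)
```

View pics/tl2.png

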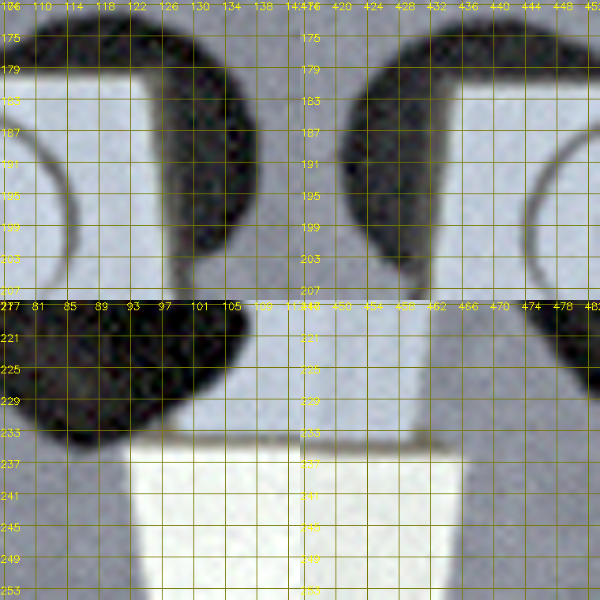

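```bash
cat > chk2.py <<'E'
import cv2,numpy as np,sys
from scipy.optimize import least_squares
from scipy.spatial.transform import Rotation as Ro
K=np.array([[339.27075467,0,279.54349423],[0,339.27075467,214.49807078],[0,0,1]])
def load(n):
    return cv2.GaussianBlur(cv2.cvtColor(cv2.imread(n),cv2.COLOR_BGR2GRAY).astype(float),(0,0),.6)
def e1(p,s):
    d=np.diff(p)*s;k=int(np.argmax(d));a=max(0,k-2);dd=np.clip(d[a:k+3],0,None);return a+(dd*np.arange(len(dd))).sum()/dd.sum()+.5
def V(g,c,lo,hi,s):return lo+e1(g[lo:hi,c-1:c+2].mean(1),s)
def H(g,r,lo,hi,s):return lo+e1(g[r-1:r+2,lo:hi].mean(0),s)
def radial(g,c,angs,r0,r1):
    "edge dark->bright outwards from pixel c"
    out=[]
    for t in angs:
        rr=np.arange(r0,r1,.25);x=c[0]+rr*np.cos(t);y=c[1]+rr*np.sin(t)
        p=cv2.remap(g.astype(np.float32),x.astype(np.float32)[None],y.astype(np.float32)[None],cv2.INTER_LINEAR)[0]
        p=np.convolve(p,np.ones(3)/3,'valid');d=np.diff(p);k=int(np.argmax(d));rad=rr[k]+.25*1.5
        out.append((c[0]+rad*np.cos(t),c[1]+rad*np.sin(t)))
    return out
def P(p,X):
    c=Ro.from_rotvec(p[:3]).apply(np.atleast_2d(X))+p[3:6];q=c@K.T;return q[:,:2]/q[:,2:]
def seg(p,A,B,pts):
    q=P(p,[A,B]);d=(q[1]-q[0])/np.linalg.norm(q[1]-q[0]);n=np.array([-d[1],d[0]]);return (np.array(pts)-q[0])@n
def circ(p,c,r,pts):
    a=np.linspace(0,2*np.pi,361);q=P(p,np.c_[c[0]+r*np.cos(a),c[1]+r*np.sin(a),np.full(361,c[2])]);m=q.mean(0);out=[]
    ang=np.unwrap(np.arctan2(*(q-m).T[::-1]));rad=np.hypot(*(q-m).T)
    o=np.argsort(ang%(2*np.pi));
    for e in pts:
        t=np.arctan2(e[1]-m[1],e[0]-m[0])%(2*np.pi);out.append(np.hypot(*(np.array(e)-m))-np.interp(t,(ang%(2*np.pi))[o],rad[o],period=2*np.pi))
    return np.array(out)
E
cat > chk3.py <<'E'
from chk2 import *
g=load("pics/w39.png")
fl=[(c,V(g,c,226,246,1)) for c in range(140,421,20)]
sr=[(H(g,r,80,115,1),r) for r in range(240,288,6)]
sl=[(H(g,r,445,480,-1),r) for r in range(240,288,6)]
R_=radial(g,(121,190),np.radians(range(-80,31,6)),9,24);L_=radial(g,(438,190),np.radians(list(range(-100,-211,-6))),9,24)
lip=[(c,V(g,c,316,330,1)) for c in range(190,371,20)]
for n,x in(("fl",fl),("sr",sr),("sl",sl),("R",R_),("L",L_),("lip",lip)):print(n,np.round(x,1).tolist())
E
python3 chk3.py
```

```text
fl [[140.0, 235.1], [160.0, 235.4], [180.0, 235.3], [200.0, 235.4], [220.0, 235.3], [240.0, 235.4], [260.0, 235.6], [280.0, 235.6], [300.0, 235.7], [320.0, 235.6], [340.0, 235.7], [360.0, 235.9], [380.0, 235.9], [400.0, 235.8], [420.0, 235.9]]
sr [[93.0, 240.0], [94.0, 246.0], [94.8, 252.0], [95.8, 258.0], [96.7, 264.0], [97.6, 270.0], [98.5, 276.0], [99.4, 282.0]]
sl [[466.0, 240.0], [465.1, 246.0], [464.4, 252.0], [463.2, 258.0], [462.4, 264.0], [461.5, 270.0], [460.3, 276.0], [459.6, 282.0]]
R [[124.0, 172.9], [125.7, 173.5], [127.2, 174.6], [129.2, 174.7], [130.4, 176.0], [131.7, 177.3], [133.1, 178.3], [134.3, 179.6], [135.7, 180.8], [136.6, 182.4], [136.4, 184.4], [137.4, 185.9], [138.5, 187.5], [138.4, 189.4], [138.6, 191.2], [138.6, 193.1], [137.7, 194.8], [137.3, 196.6], [136.3, 198.2]]
L [[435.1, 173.6], [433.6, 174.5], [432.0, 175.0], [430.3, 175.5], [428.8, 176.4], [427.5, 177.5], [426.4, 178.8], [425.3, 180.1], [424.1, 181.3], [423.3, 182.8], [422.1, 184.2], [421.6, 185.9], [421.5, 187.7], [420.4, 189.4], [420.4, 191.2], [420.4, 193.1], [421.3, 194.8], [421.4, 196.7], [422.7, 198.2]]
lip [[190.0, 323.2], [210.0, 323.1], [230.0, 323.3], [250.0, 323.3], [270.0, 323.3], [290.0, 323.2], [310.0, 323.3], [330.0, 323.6], [350.0, 323.6], [370.0, 323.6]]
```

```bash
cat >> chk3.py <<'E'
print('---')
# initial pose: camera axes in stand frame: image x -> +y stand, image y -> +x stand(down), z down
R0=np.array([[0,1,0],[1,0,0],[0,0,-1]],float)
R0=Ro.from_rotvec([np.radians(15.5),0,0]).as_matrix()@R0
best=None
C=np.array([-.15,.0,.33]);
for sg in(1,-1):
    R0=Ro.from_rotvec([sg*np.radians(15.5),0,0]).as_matrix()@np.array([[0,1,0],[1,0,0],[0,0,-1]],float)
    p0=np.r_[Ro.from_matrix(R0).as_rotvec(),-R0@C]
    def st(p):return np.r_[seg(p,(-.057,-.165,.045),(-.057,.165,.045),fl),seg(p,(-.057,-.165,.045),(.005,-.165,.045),sr),seg(p,(-.057,.165,.045),(.005,.165,.045),sl),seg(p,(.005,-.165,.085),(.005,.165,.085),lip)]
    s=least_squares(st,p0);
    if best is None or s.cost<best.cost:best=s;bs=sg
s=best;print(bs,"stand rms",np.sqrt(np.mean(s.fun**2)),"cam",-Ro.from_rotvec(s.x[:3]).inv().apply(s.x[3:6]))
for z in(-.001,0,.001,.002,.003):
    r=np.r_[circ(s.x,(-.09,-.155,z),.017,R_)],np.r_[circ(s.x,(-.09,.155,z),.017,L_)]
    print(z,"R rms %.2f mean %.2f  L rms %.2f mean %.2f"%(np.sqrt(np.mean(r[0]**2)),r[0].mean(),np.sqrt(np.mean(r[1]**2)),r[1].mean()))
def full(x,zf=None):
    return np.r_[st(x[:6]),circ(x,(-.09,-.155,x[6]),.017,R_),circ(x,(-.09,.155,x[7]),.017,L_)]
f=least_squares(full,np.r_[s.x,0,0]);J=np.linalg.inv(f.jac.T@f.jac)*.25**2;print("joint zR,zL mm",f.x[6:]*1e3,"+-",np.sqrt(np.diag(J))[6:]*1e3,"rms",np.sqrt(np.mean(f.fun**2)))
print("cam",-Ro.from_rotvec(f.x[:3]).inv().apply(f.x[3:6]))
E
python3 chk3.py|sed -n '/---/,$p'; python3 - <<'E'
import numpy as np
o=np.array([.59463,.01239]);th=np.radians(-6.36);R=np.array([[np.cos(th),-np.sin(th)],[np.sin(th),np.cos(th)]])
tr=np.array([[.112,.994,-.005],[.994,-.112,0],[-.001,-.004,-1]]);c=np.array([.5092,.0226,.1972])+tr@[.00097,-.0664,-.1321];print(R.T@(c[:2]-o),c[2])
E
```

```text
---
1 stand rms 0.09312995690720063 cam [-1.52637308e-01  2.69485226e-04  3.29093390e-01]
-0.001 R rms 1.51 mean -1.48  L rms 1.43 mean -1.41
0 R rms 1.15 mean -1.11  L rms 1.06 mean -1.04
0.001 R rms 0.79 mean -0.73  L rms 0.70 mean -0.66
0.002 R rms 0.47 mean -0.35  L rms 0.39 mean -0.28
0.003 R rms 0.33 mean 0.03  L rms 0.33 mean 0.11
joint zR,zL mm [2.97071707 2.61867812] +- [0.28336926 0.28217404] rms 0.22295169699965747
cam [-1.51984344e-01 -6.85015907e-05  3.29378042e-01]
[-0.15179684  0.00180679] 0.32956462999999997
```

```bash
python3 - <<'E'
from h import *
s=observe();print(np.round(s["q"],2),np.round(s["qvel"],2),s["time_s"],s["ft_force"])
for n in("top","scene"):
    w=viewer.get_image(n);cv2.imwrite(f"pics/{n}10.png",w["pixels"])
E
```

```text
[-22.93   3.61 123.05 -70.57  10.42 -14.3 ] [-0.07  0.05  0.07 -0.36 -0.    0.22] 80.15 [-0.71954307 -0.5740531  -0.75627059]
```

View pics/top10.png

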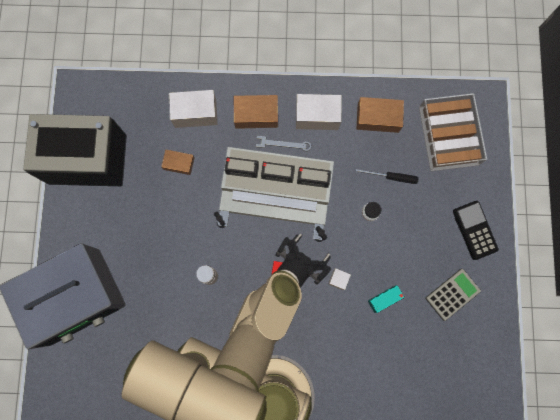

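View pics/scene10.png

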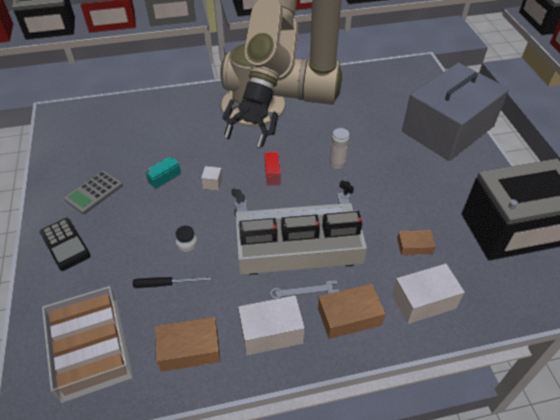

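```bash
python3 - <<'E'
from h import *
print(env.close_job())
E
```

```text
the job is handed in; nothing more can be done
None
```

The job is handed in at about 80 s of the 210 s allowed. Everything checked out except one image measurement of the feet, described below.

**Stabiliser feet (done first):**
- I turned the left foot about 5.2 rad and the right about 3.1 rad, stopping both wings at the angle that gives a screw reading of about 8.7. That assumes each wing lines up with the stand's x axis at screw zero.
- The given start ranges support this. With the turns I made, the left screw must be at 8.3 or more and the right at 8.9 or less.
- The stand is not jacked up. The rail met the step at 45 mm and the batteries met the deck at 85 mm, both as specified.
- **Disagreement:** image measurements of the soles' rims put both soles higher, the right about 1.5–3 mm and the left about 2.6 mm above the counter. The start ranges rule that out for the left foot. The views could not tell height from a slightly smaller or bevelled sole, so I kept the screw angles. I have no separate torque reading that confirms bearing.

**Batteries:** All three black batteries stand upright in a row on the deck, long sides along it. Their centres are near y = -0.11, 0 and +0.11 m in the stand frame. The outermost edges are about 0.16 m from the middle, against 0.165 m for the deck. One battery was knocked aside during the run, so I measured it again before picking it up.

**Rail:** I set it on the step and pushed it against the face with both fingers. Its back edge measured within about 0.4 mm of the face along its whole length, centred between the ends.

In the last pictures the stand and the other objects are where they started, and the arm touches nothing.

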